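# Weigh a cast bracket on the spring scale and keep the reading

## Task

Weigh the cast foot bracket: hang it by the eye at its top on the hook of the spring scale, letting the spring take its weight slowly so that the scale does not jerk or bounce when you let go. When the bracket has settled, slide the scale's index level with the pointer, so that the reading is kept, and leave the bracket hanging still on the hook with your hand clear. Do not strain the scale, and leave everything else on the bench where it is.

Things in the scene. Friction and masses are not known exactly. Their poses are not given: they have to be found in the camera images.
- bracket: The cast-iron foot bracket to weigh, standing on the bench: flange 76 x 56 x 10 mm, upright web 36 mm wide and 12 mm thick, on top an eye (ring 40 mm outside, 22 mm bore, 12 mm thick); height 106 mm; weight unknown, 0.2 to 0.56 kg. Origin: centre of the underside; z up, x along the web's width, y through its thickness and along the bore's axis. The same after a half turn about z.
- eye (a point): Centre of the bore of the bracket's eye, 86 mm above the underside of the flange.
- web (a point): Middle of the bracket's web, 44 mm above the underside and 42 mm below the centre of the eye: a place to grip it across its 12 mm thickness, with the hand leaning back from the barrel above the hook.
- stand: The scale's stand, fixed: base plate 160 mm (x) by 220 mm (y -70 to 150 mm), 12 mm thick; column 22 mm thick at y +115 mm, 390 mm high; a cross arm 372 mm up carries the upright barrel (30 mm thick, 242 to 360 mm up). Origin: on the bench below the hook, z up. Pointer and graduations are on the barrel's +x side, the index's tab on its -x side (to the robot); the hook opens to -y.
- hook: The hook of 5 mm round steel, 58 mm long, hung on a pin at the lower end of the scale's draw rod, free to swing along the stand's y. Origin: on the pin; axes as the stand's. The bowl lies straight below the pin, the shank rises on its +y side (12 mm from the middle), the short tip on its -y side. Unloaded, the bowl is about 172 mm above the bench.
- hook_seat (a point): The bottom of the hook's bowl (centre line of the wire). A bracket that hangs has the centre of its eye 5 to 9 mm below this point.
- hook_tip (a point): End of the hook's upturned tip (centre line of the wire): 14 mm to -y of the seat and 11 mm above it. An eye held with its axis along the stand's y and its centre about 5 mm above the seat passes over the tip with 3 mm to spare above and below.
- scale_rod (a joint): Extension of the scale in m: 0 with an empty hook, growing as rod, hook and pointer go down. Spring 98 N per m (10 mm per 100 g; graduated to 80 mm, end stop 85 mm), lightly damped: a loaded hook bounces for 1 to 2 s. Each newton of weight not yet on the spring (or pushed on too much) when the bracket is let go makes the hook jump about 10 mm; half a newton does no harm.
- pointer (a point): The scale's pointer, a thin dark cross bar 44 mm wide in front of the slot on the barrel's +x side, 341 mm above the bench with an empty hook.
- index (a joint): How far the index has been slid down, in m: 0 at the top (level with the pointer of the empty scale), to 0.085; equal to the value of scale_rod when index and pointer are level. It stays where it is left (2 N of friction).
- index_mark (a point): Middle of the index's two mark fingers, which end beside the two ends of the pointer on the barrel's +x side; level with the pointer when both heights are equal.
- index_tab (a point): Where to take the index: a thumb tab 12 mm wide (stand's y), 10 mm high and 36 mm long that sticks out of the brass saddle to the stand's -x; this point lies 44 mm from the barrel's axis and 12 mm short of the tab's end. It is at the same height as the index mark.
- angle_bracket: Another casting of like size without an eye: an L-shaped angle bracket, foot 80 x 50 x 10 mm, leg 75 mm high at the -x end. Bystander; origin under the middle of the foot.
- sprocket: Chain sprocket with a hub lying flat, 112 mm over the teeth, 26 mm high. Bystander; origin under its centre.
- bearing: Bearing ring lying flat, 62 mm outside, 30 mm bore, 16 mm high. Bystander; origin under its centre.
- check_weight: Steel check weight, 32 mm diameter and 39 mm high, standing on the stand's base plate behind the hook. Bystander; origin under its centre.
- wrench: Combination wrench lying flat, about 180 mm long. Bystander.
- hammer: Hammer with a wooden handle lying flat at the far side of the bench. Bystander.
- oil_jar: Amber jar with black cap, 60 mm diameter, 70 mm high. Bystander.
Things that resemble listed ones, but are neither listed nor needed, are in the scene too. What is shaped like the bracket but pink, red or yellow is not meant.

How it is judged:
On the way, in this order (a step that is already met when the one before it is completed fails the run):
1. the bracket hangs by its eye on the hook, let go and settled, carried by the scale alone (contact force between bracket and hook above 1.2 N and distance between eye and hook_seat below 0.016 m and contact force between bracket and the fingers below 0.1 N and contact force between bracket and the arm below 0.1 N and angle between bracket's own z axis and vertical below 0.2 rad and linear speed of bracket below 0.03 m/s and velocity of joint scale_rod between -0.01 and 0.01 m/s), for 0.5 s.
2. then the index is level with the pointer (within 3 mm) (all of step 1 and z of index_mark in the frame of pointer between -0.003 and 0.003 m), for 0.3 s.
At the end, for the whole second after the job is handed in: The bracket hangs upright (within 0.2 rad) by its eye in the hook's bowl (eye centre within 16 mm of the seat), touched by nothing else and at rest (below 30 mm/s, the scale's rod below 10 mm/s); the index mark is level with the pointer within 3 mm (all of step 2).
It fails at once if the loaded scale (drawn out more than 12 mm) jerks: its rod moves faster than 80 mm/s up or down (value of joint scale_rod above 0.012 m and (velocity of joint scale_rod above 0.08 m/s or velocity of joint scale_rod below -0.08 m/s)).
It fails at once if the scale is pulled past its last graduation (80 mm) (value of joint scale_rod above 0.08 m).
It fails at once if the bracket is pressed against the scale or its stand with more than 15 N (contact force between bracket and stand above 15 N).
It fails at once if the hand pushes the hook with more than 8 N (contact force between any of the fingers, the arm and hook above 8 N).
It fails at once if something else on the bench is moved by more than 30 mm (distance of any of angle_bracket, sprocket, bearing, check_weight, wrench, hammer, oil_jar from where it was at the start of the episode above 0.03 m).
It also fails if it takes over 70 s, if anything falls off the work surface, if the arm or the gripper's body presses on something with over 40 N, if the wrist force passes 120 N, or if a joint passes its speed limit or range.

## Robot

A 6-joint arm with a two-finger parallel gripper is mounted at the origin on the work surface. World frame = base frame: x ahead of the robot, y to its left, z up, the work surface at z = 0. Lengths are in m, angles in rad, forces in N, time in s.
With the tool pointing down it reaches from about 0.375 to 0.975 m from the base axis. Payload 3.8 kg.
Tool frame: the origin (TCP) lies on the centre line of the jaws, within the pads' length; the fingertips stand 8 mm ahead of it and the grasp point (between the pads) lies 11 mm behind it (r.finger_overhang is the distance from the TCP to the fingertips, in m); z points along the fingers, y is the direction in which the jaws open and shut (so a half turn about z gives the same grasp; the last joint's range is limited). The gripper opens to 85 mm and grips with 20 to 120 N. Pads are 22 mm wide; open, the fingers measure 114 mm over their backs; the gripper's body (76 mm by 85 mm) begins 54 mm behind the grasp point. The pads swing forward as they close: fully open they stand 13 mm farther back than shut.
Start: joints at [1.214, 0.264, 1.604, -0, 1.274, -0.037], TCP at [0.212, 0.641, 0.239] pointing down, gripper open.
Joint ranges: [-2.63, 2.63], [-0.94, 2.18], [0.31, 2.57], [-1.31, 4.45], [0, 2.66], [-2.55, 2.55]. Speed limits (rad/s): [2.57, 2.57, 3.14, 3.14, 3.14, 3.14].

## Interface

Orientations are given as a unit quaternion [x, y, z, w].
In Python, from bench import r gives the robot as it stands.
- The arm moves only by the tool send_rows, never from a script. Its arguments are lists of equal length, an entry for each row: "offset": the shift along the tool's x, y, z in mm, a list of three; "roll": the turn about the tool's z in rad; "gripper": the opening, from 0 (shut) to 1 (fully open). A call has 1 to 5 rows; each row shifts and turns the pose as measured when the row begins, along the tool's axes as they then stand; what a row does not reach is not made up. A row lasts 1/8 s, in which the tool goes at most 62.5 mm and 10.7 degrees, less where a joint would pass 70% of its speed; a pose out of reach is approached as far as the arm can. A call is refused whole if a number of a shift passes 62.5 or a number of a turn 0.188, either way. A call with a gripper value outside its range is refused whole. The fingers move at their own pace and stop on an object; "newtons" is the grip in N (left out, the last holds). Time passes only in rows, so rows that do not move let the fingers close. It gives the time, the measured TCP pose, the force and the opening at its end, in the units of the state.
- r.observe(): the state, without advancing time (a new reading comes with each control period).
- r.snapshot(name): name is "side" or "top" or "wrist"; returns a dict with "img" (480x640x3 uint8, blue, green, red), "fovy" (degrees; the focal length in pixels is half the picture's height over the tangent of half this angle, whatever the lens; pixels are square), "cx", "cy" (the principal point, pixels), "world_from_camera" (4x4, takes a point from camera to world coordinates). Camera axes: x right, y down, z forward; pixel columns grow to the right and rows downward; lengths in m; the calibration is good to about 2 mm. A picture is of the moment at which its call begins. There is no depth.
- r.hand_in(): hands the job in, once; it reports no verdict.
Trained networks look in a picture, given as the dict that the camera call returned (one of the last four; its "shot" number tells which), for a name from the list of things; names that differ only in an ending like _2 or _b are one class to them, and where a whole thing is asked for, a point or a joint stands for the part that bears it (a point fixed in the world has none). Each returns a list of dicts, best first, with "confidence" (0 to 1); they miss things now and then, are a little off and sometimes report something else, mostly with a low value. They report only what shows in the picture. A call takes as long as a camera call. They do not tell look-alikes from the thing itself.
- r.trace(picture, name): "mask" (480x640 bool, what is visible of it) and "pixel" ([row, column] in pixels, amid what is visible of it).
The state is a dict: "clock": time; "joint_positions": joint angles; "joint_vel": joint speeds; "joint_torque": joint torques, N m; "ee_pos": TCP position; "tool_rot": TCP orientation; "ft_force": force on the tool from outside, world axes, zero at the start; "torque": the same for the moment, N m; "finger_gap": opening from 0.0 (shut) to 1.0 (fully open).
Only numpy, scipy, OpenCV 4.12 (cv2) and the standard library are available. Lean on these libraries where they do the work, as an engineer would, in place of code of your own. Each camera call takes 0.05 s, during which the arm holds its last target.

## Working session

There is one attempt and no reset: what is moved stays moved. The work goes in short steps, Python scripts to look and compute and a tool call to move; the robot and the scene stay as the last step left them, time stands still between calls to the robot, and variables do not carry over. Pictures are saved under pics/ and viewed, and the job is handed in when it is done.

Besides the shell and the picture viewer there is one more tool, called after "Emit:" as name(argument=value, ...), one argument or row to a line, values as JSON. send_rows: Moves the arm, as the interface text tells. Its arguments: {"type":"object","properties":{"offset":{"type":"array"},"roll":{"type":"array"},"gripper":{"type":"array"},"newtons":{"type":"number"}},"required":["offset","roll","gripper"]}

```bash
ls; mkdir -p pics; python3 - <<'E'
from bench import r
import cv2
o=r.observe(); print(o)
for n in ("side","top","wrist"):
    s=r.snapshot(n); cv2.imwrite(f"pics/a_{n}.png",s["img"]); print(n,s["fovy"],s["cx"],s["cy"],s["world_from_camera"].round(3).tolist() if hasattr(s["world_from_camera"],'round') else s["world_from_camera"])
E
```

```text
pics
{'clock': 0.0, 'joint_positions': array([ 1.21411453e+00,  2.64764772e-01,  1.60539194e+00,  1.40614199e-05,
        1.27367209e+00, -3.68980889e-02]), 'joint_vel': array([-0.00177305,  0.00072136, -0.00028995, -0.00032521, -0.0004597 ,
        0.00028721]), 'joint_torque': array([-3.66436261e-04, -5.15119600e+01, -3.67305636e+01,  1.82601624e-06,
        1.30673731e-02,  1.44427173e-05]), 'ee_pos': array([0.21194102, 0.64011281, 0.23794448]), 'tool_rot': array([ 1.59213380e-01,  9.87243561e-01, -1.09517862e-03, -2.25198612e-04]), 'ft_force': array([ 0.00166568,  0.73310368, -0.01377255]), 'torque': array([-0.00091308,  0.01802698,  0.00340697]), 'finger_gap': 1.0000683155705663}
side 48.05370051254517 320.136801419178 240.97650376257937 [[0.967, -0.177, 0.183, 0.226], [-0.255, -0.685, 0.683, -1.047], [0.004, -0.707, -0.707, 1.293], [0.0, 0.0, 0.0, 1.0]]
top 55.26537539445554 316.11751119724676 230.70718411082174 [[-0.018, -0.989, 0.148, 0.361], [-1.0, 0.018, 0.0, -0.011], [-0.003, -0.148, -0.989, 1.255], [0.0, 0.0, 0.0, 1.0]]
wrist 68.30677491141773 313.5659667811509 235.47750006634337 [[0.315, 0.906, 0.282, 0.14], [0.949, -0.3, -0.096, 0.665], [-0.003, 0.298, -0.955, 0.373], [0.0, 0.0, 0.0, 1.0]]
```

View pics/a_side.png

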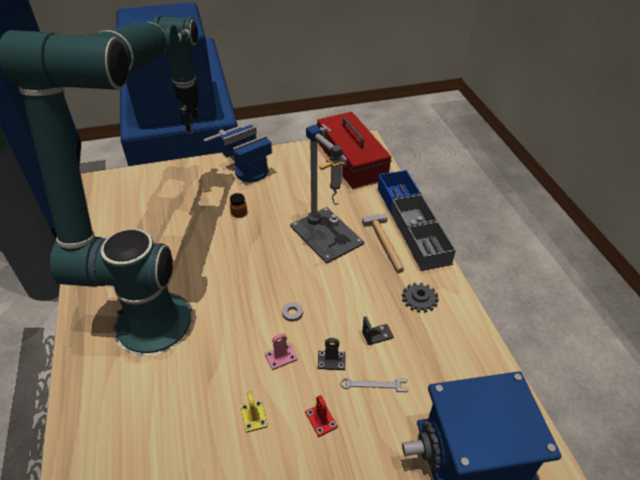

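View pics/a_top.png

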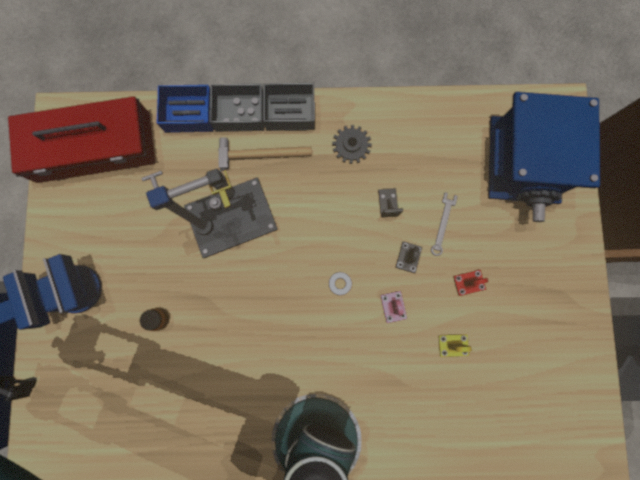

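View pics/a_wrist.png

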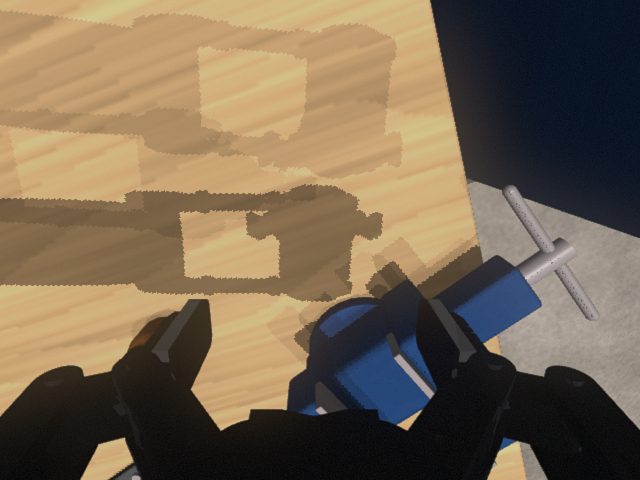

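```bash
cat > h.py <<'E'
from bench import r
import cv2, numpy as np
from scipy.spatial.transform import Rotation as R
def proj(s,P):
    T=np.array(s["world_from_camera"]);f=240/np.tan(np.radians(s["fovy"])/2)
    P=np.atleast_2d(P);c=(P-T[:3,3])@T[:3,:3]
    return np.c_[s["cx"]+f*c[:,0]/c[:,2], s["cy"]+f*c[:,1]/c[:,2]]
def ray(s,u,v):
    T=np.array(s["world_from_camera"]);f=240/np.tan(np.radians(s["fovy"])/2)
    d=T[:3,:3]@np.array([(u-s["cx"])/f,(v-s["cy"])/f,1]);return T[:3,3],d/np.linalg.norm(d)
def onz(s,u,v,z):
    o,d=ray(s,u,v);return o+d*(z-o[2])/d[2]
def tri(obs):
    A=np.zeros((3,3));b=np.zeros(3)
    for s,u,v in obs:
        o,d=ray(s,u,v);M=np.eye(3)-np.outer(d,d);A+=M;b+=M@o
    return np.linalg.solve(A,b)
def tr(s,n):
    return [(round(x["confidence"],2),np.round(x["pixel"],1).tolist()) for x in r.trace(s,n)]
E
python3 - <<'E'
from h import *
S={n:r.snapshot(n) for n in ("side","top")}
for n,s in S.items():
    for k in ("bracket","eye","web","stand","hook","hook_seat","hook_tip","pointer","index_mark","index_tab","check_weight"):
        print(n,k,tr(s,k)[:4])
    im=s["img"]
    c=dict(side=[(270,120,130,150),(300,320,80,60)],top=[(140,160,150,110),(370,230,80,60)])[n]
    for i,(x,y,w,h) in enumerate(c):
        cv2.imwrite(f"pics/b_{n}{i}.png",cv2.resize(im[y:y+h,x:x+w],None,fx=5 if i==0 and n=="top" else (4 if i==0 else 8),fy=5 if i==0 and n=="top" else (4 if i==0 else 8),interpolation=cv2.INTER_CUBIC))
E
```

```text
side bracket [(0.85, [414.1, 253.7]), (0.75, [353.6, 279.4]), (0.74, [418.1, 320.8]), (0.63, [354.9, 330.6])]
side eye [(0.9, [417.7, 319.6]), (0.83, [410.7, 251.1]), (0.68, [355.5, 278.2]), (0.65, [356.6, 333.3])]
side web [(0.91, [354.5, 278.4]), (0.78, [413.0, 252.3]), (0.68, [418.6, 320.0]), (0.61, [355.5, 329.2])]
side stand [(0.86, [223.0, 326.4]), (0.2, [354.0, 331.2])]
side hook [(0.45, [163.5, 330.2])]
side hook_seat []
side hook_tip []
side pointer []
side index_mark [(0.44, [165.8, 328.1])]
side index_tab [(0.47, [160.9, 327.6])]
side check_weight []
top bracket [(0.95, [344.3, 453.5]), (0.92, [256.6, 409.3]), (0.8, [307.1, 393.5])]
top eye [(0.98, [260.7, 408.6]), (0.85, [306.0, 393.3]), (0.76, [281.0, 469.8]), (0.75, [347.4, 456.0])]
top web [(0.86, [281.4, 470.1]), (0.73, [306.0, 392.5]), (0.65, [260.2, 409.4]), (0.56, [347.4, 454.0])]
top stand [(0.67, [206.9, 221.0])]
top hook [(0.46, [257.5, 410.0])]
top hook_seat [(0.65, [255.3, 408.8]), (0.53, [188.7, 225.8])]
top hook_tip []
top pointer []
top index_mark [(0.66, [194.8, 220.5])]
top index_tab [(0.75, [191.2, 227.7])]
top check_weight []
```

View pics/b_side0.png

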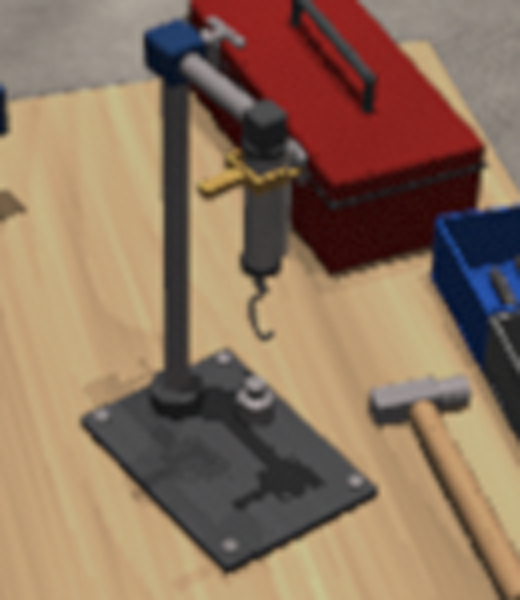

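View pics/b_top0.png

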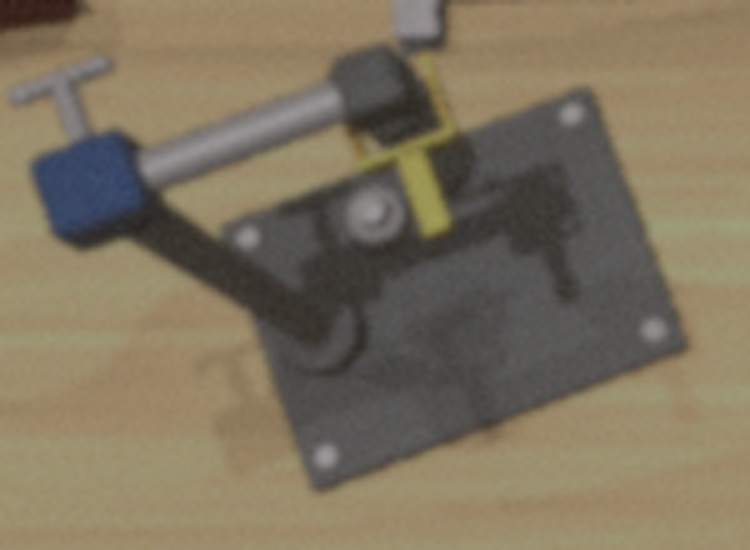

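View pics/b_side1.png

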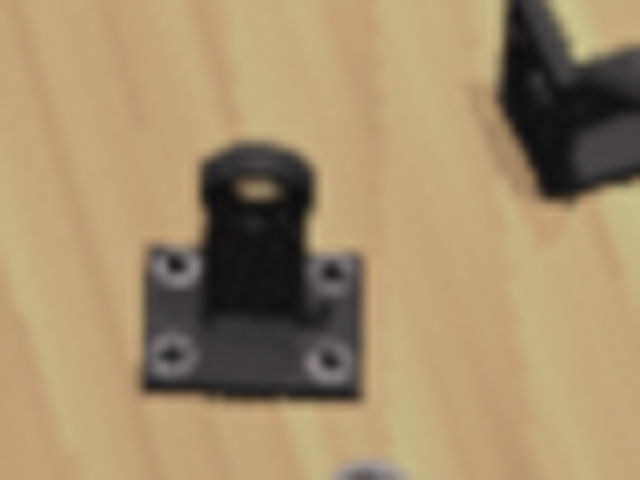

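View pics/b_top1.png

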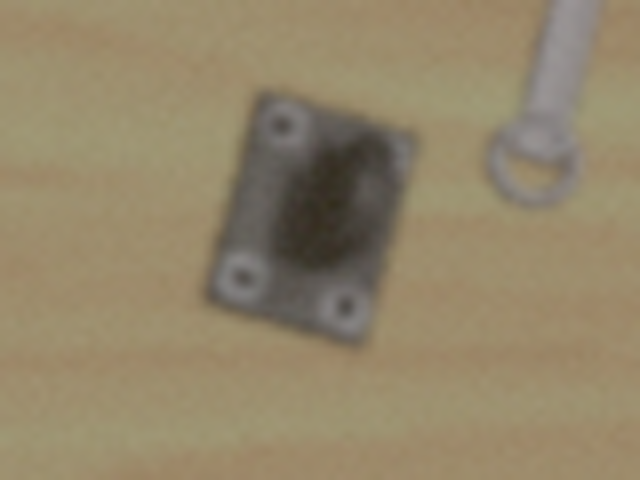

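```bash
cat > fit.py <<'E'
from h import *
from scipy.optimize import least_squares
def fitpose(obs,x0):
    # obs: list of (snapshot, [(localpt),(u,v)])
    def f(p):
        c,s=np.cos(p[2]),np.sin(p[2]);o=[]
        for sn,L,uv in obs:
            P=np.array([c*L[0]-s*L[1]+p[0],s*L[0]+c*L[1]+p[1],L[2]]);o+=list(proj(sn,P)[0]-uv)
        return np.array(o)
    q=least_squares(f,x0,loss='soft_l1');return q.x,f(q.x).reshape(-1,2)
E
python3 - <<'E'
from fit import *
s=r.snapshot("side");t=r.snapshot("top")
z=.012
st=[(t,(.08,-.07,z),(258,177.6)),(t,(-.08,-.07,z),(277.6,229.4)),(t,(-.08,.15,z),(204,258)),
(s,(-.08,-.07,z),(326.2,261)),(s,(.08,-.07,z),(364.5,242)),(s,(-.08,.15,z),(290.5,225)),(s,(.08,.15,z),(325.5,207.5))]
for ob in (st,st[:3],st[3:]):
    x,e=fitpose(ob,[.56,.2,.35]);print(x.round(4),np.degrees(x[2]).round(1),e.round(1).tolist())
z=.01
bt=[(402.2,241.5),(421.9,246.2),(415.2,272.9),(395.9,267.2)]
bs=[(318.4,350.6),(345.2,351.5),(345,368.3),(317.9,367.3)]
for c in ("t","s","ts"):
  ob=[]
  L=[(.038,.028,z),(.038,-.028,z),(-.038,-.028,z),(-.038,.028,z)]
  if "t" in c: ob+=[(t,L[i],bt[i]) for i in range(4)]
  if "s" in c:
    # side image: match by nearest projection
    ob+=[]
    x0,_=fitpose([(t,L[i],bt[i]) for i in range(4)],[.48,-.25,0])
    cc,ss=np.cos(x0[2]),np.sin(x0[2])
    for l in L:
        p=proj(s,np.array([cc*l[0]-ss*l[1]+x0[0],ss*l[0]+cc*l[1]+x0[1],z]))[0]
        j=np.argmin([np.hypot(*(p-b)) for b in np.array(bs)]);ob.append((s,l,bs[j]))
  x,e=fitpose(ob,[.48,-.25,0]);print(c,x.round(4),np.degrees(x[2]).round(1),e.round(1).tolist())
E
```

```text
[0.6021 0.1852 0.3636] 20.8 [[0.1, -0.7], [1.2, 0.1], [-0.7, 1.3], [0.2, 1.0], [0.4, -0.3], [-1.4, -1.0], [0.8, -1.1]]
[0.603  0.1859 0.356 ] 20.4 [[0.2, -0.9], [0.8, 0.0], [-1.3, 0.7]]
[0.6012 0.1837 0.3698] 21.2 [[0.2, 1.4], [0.3, -0.0], [-1.7, -0.5], [0.4, -0.8]]
t [ 0.4709 -0.2617 -0.2866] -16.4 [[-0.1, -0.7], [0.2, -0.0], [0.3, 0.2], [-0.5, 0.4]]
s [ 0.4707 -0.2634 -0.2937] -16.8 [[0.2, -0.4], [0.3, 0.3], [-0.4, 0.4], [-0.1, -0.4]]
ts [ 0.4708 -0.2624 -0.2893] -16.6 [[0.2, -0.7], [0.5, 0.0], [0.6, 0.2], [-0.2, 0.4], [0.1, -0.7], [0.3, -0.1], [-0.4, 0.1], [-0.2, -0.6]]
```

```bash
cat >> h.py <<'E'
def to(target,rollto=None):
    o=r.observe();M=R.from_quat(o["tool_rot"]).as_matrix()
    d=M.T@(np.array(target)-o["ee_pos"])*1000
    print("clk",round(o["clock"],2),"pos",o["ee_pos"].round(4),"z",M[:,2].round(3),"y",M[:,1].round(3),"yawY",np.degrees(np.arctan2(M[1,1],M[0,1])).round(2),"gap",round(o["finger_gap"],3),"F",o["ft_force"].round(2),"j",o["joint_positions"].round(2))
    print("  tool delta mm",d.round(1),"n",(np.abs(d).max()/60).round(2))
E
python3 -c "
from h import *
to([.40,.2,.24])"
```

```text
clk 1.45 pos [0.2122 0.6408 0.2393] z [ 0. -0. -1.] y [ 0.314  0.949 -0.   ] yawY 71.68 gap 0.997 F [-0.2  -0.64 -0.52] j [ 1.21  0.26  1.6  -0.    1.27 -0.04]
  tool delta mm [-316.8 -359.4   -0.7] n 5.99
```

Emit:
send_rows(
  offset=[
    [-38,-43,0],
    [-38,-43,0],
    [-38,-43,0],
    [-38,-43,0],
    [-38,-43,0],
  ],
  roll=[0,0,0,0,0],
  gripper=[1,1,1,1,1],
)

```text
clock: 2.08
ee_pos: [0.327, 0.3739, 0.2387]
tool_rot: [0.156, 0.988, 0.001, 0.001]
ft_force: [0.6, 0.2, -0.2]
finger_gap: 1.001
```

Emit:
send_rows(
  offset=[
    [-31,-51,0],
    [-31,-51,0],
    [-31,-51,0],
    [-31,-51,0],
    [-31,-51,0],
  ],
  roll=[0,0,0,0,0],
  gripper=[1,1,1,1,1],
)

```text
clock: 2.7
ee_pos: [0.3983, 0.075, 0.2404]
tool_rot: [0.154, 0.988, 0.003, 0.004]
ft_force: [0.4, 1.4, 0.4]
finger_gap: 1.0
```

Emit:
send_rows(
  offset=[
    [-31,-51,0],
    [-31,-51,0],
    [-31,-51,0],
    [-31,-51,0],
    [-31,-51,0],
  ],
  roll=[0,0,0,0,0],
  gripper=[1,1,1,1,1],
)

```text
clock: 3.32
ee_pos: [0.4693, -0.2257, 0.2431]
tool_rot: [0.155, 0.988, 0.003, 0.009]
ft_force: [0.8, 0.1, 0.0]
finger_gap: 1.0
```

```bash
python3 -c "
from h import *
to([.4708,-.2624,.24])"
```

```text
clk 3.33 pos [ 0.4693 -0.2257  0.2431] z [ 0.018  0.003 -1.   ] y [0.307 0.952 0.009] yawY 72.14 gap 1.0 F [0.8  0.06 0.02] j [-0.5  -0.04  1.94  0.01  1.23 -1.77]
  tool delta mm [-12.7 -34.5   3. ] n 0.57
```

Emit:
send_rows(
  offset=[
    [-13,-35,0],
    [0,0,40],
    [0,0,45],
    [0,0,45],
    [0,0,45],
  ],
  roll=[-0.025,0,0,0,0],
  gripper=[1,1,1,1,1],
)

```text
clock: 3.95
ee_pos: [0.4802, -0.274, 0.0704]
tool_rot: [0.147, 0.989, -0.001, 0.016]
ft_force: [-0.1, -0.4, 0.4]
finger_gap: 1.001
```

```bash
python3 -c "
from h import *
to([.4708,-.2624,.058])
s=r.snapshot('wrist');cv2.imwrite('pics/c.png',s['img'])"
```

```text
clk 3.95 pos [ 0.4802 -0.274   0.0704] z [ 0.032 -0.007 -0.999] y [0.29  0.957 0.003] yawY 73.15 gap 1.001 F [-0.15 -0.4   0.39] j [-0.57  0.18  2.04  0.02  0.89 -1.86]
  tool delta mm [12.8  8.3 12. ] n 0.21
```

View pics/c.png

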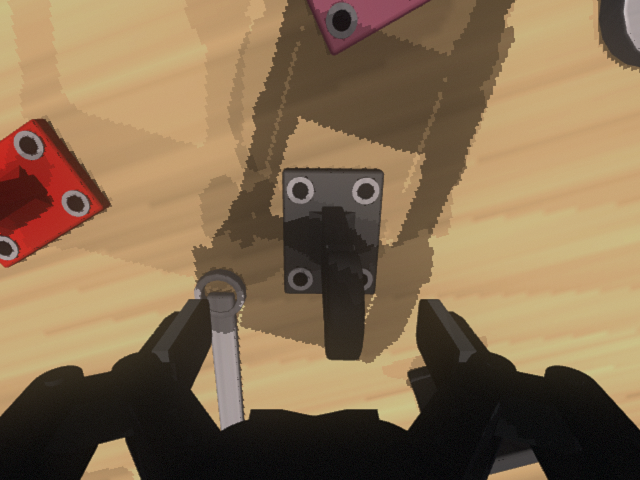

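Emit:
send_rows(
  offset=[
    [13,8,6],
    [0,0,6],
    [0,0,0],
    [0,0,0],
    [0,0,0],
  ],
  roll=[0,0,0,0,0],
  gripper=[1,1,0,0,0],
  newtons=40,
)

```text
clock: 4.62
ee_pos: [0.4679, -0.2612, 0.0535]
tool_rot: [0.146, 0.989, 0.001, 0.012]
ft_force: [0.6, -0.4, 1.4]
finger_gap: 0.38
```

```bash
python3 -c "
from h import *
to([.4708,-.2624,.058])
"
```

```text
clk 4.62 pos [ 0.4679 -0.2612  0.0535] z [ 0.025 -0.002 -1.   ] y [0.29  0.957 0.005] yawY 73.15 gap 0.38 F [ 0.62 -0.44  1.4 ] j [-0.56  0.18  2.08  0.01  0.86 -1.85]
  tool delta mm [-3.2 -0.3 -4.4] n 0.07
```

Emit:
send_rows(
  offset=[
    [0,0,-3],
    [0,0,0],
    [0,0,0],
    [0,0,0],
  ],
  roll=[0,0,0,0],
  gripper=[0,0,0,0],
)

```text
clock: 5.12
ee_pos: [0.4678, -0.2611, 0.0568]
tool_rot: [0.147, 0.989, 0.001, 0.012]
ft_force: [0.3, 0.1, 0.6]
finger_gap: 0.126
```

Emit:
send_rows(
  offset=[
    [0,0,-20],
    [0,0,-30],
    [0,0,-30],
    [0,0,0],
  ],
  roll=[0,0,0,0],
  gripper=[0,0,0,0],
)

```text
clock: 5.62
ee_pos: [0.4635, -0.2597, 0.1356]
tool_rot: [0.147, 0.989, 0.002, 0.009]
ft_force: [0.6, -0.8, -3.9]
finger_gap: 0.135
```

```bash
python3 -c "
from h import *
to([.56,-.05,.14])
s=r.snapshot('wrist');cv2.imwrite('pics/d.png',s['img'])
s=r.snapshot('side');cv2.imwrite('pics/d2.png',s['img'][260:440,230:450].repeat(3,0).repeat(3,1))
"
```

```text
clk 5.62 pos [ 0.4635 -0.2597  0.1356] z [ 0.019  0.001 -1.   ] y [0.29  0.957 0.007] yawY 73.14 gap 0.135 F [ 0.59 -0.8  -3.85] j [-0.56  0.07  2.03  0.01  1.03 -1.85]
  tool delta mm [-31.6 228.7  -2.3] n 3.81
```

View pics/d.png

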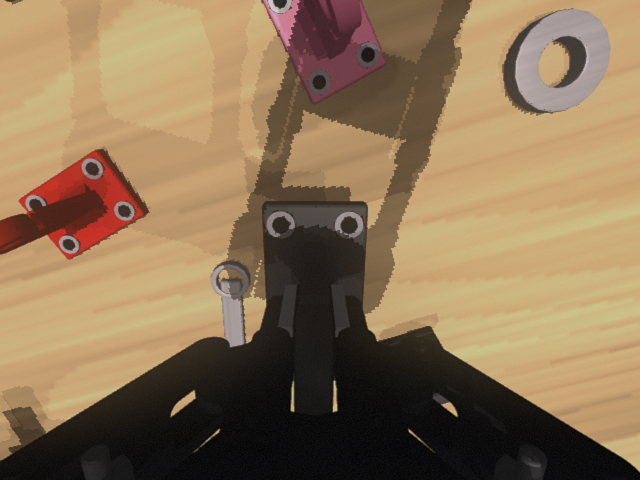

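View pics/d2.png

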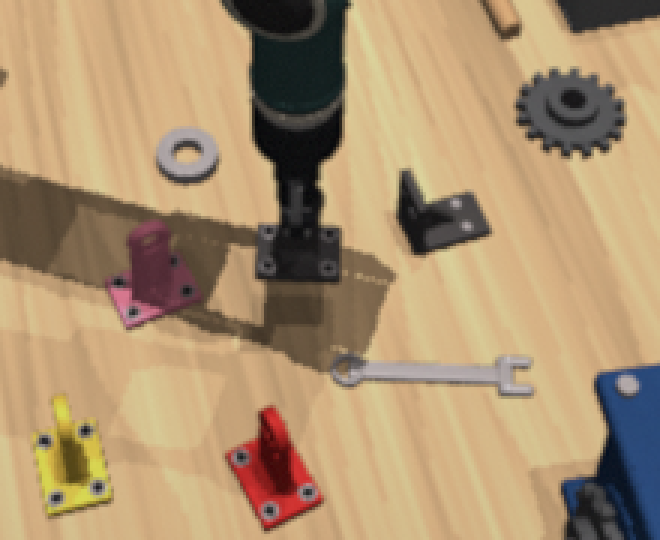

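Emit:
send_rows(
  offset=[
    [-4,40,-15],
    [-7,47,-15],
    [-7,47,0],
    [-7,47,0],
    [-7,47,0],
  ],
  roll=[0,0,0,0,0],
  gripper=[0,0,0,0,0],
)

```text
clock: 6.35
ee_pos: [0.5531, -0.0451, 0.1535]
tool_rot: [0.15, 0.989, 0.004, -0.002]
ft_force: [0.6, -0.4, -2.7]
finger_gap: 0.134
```

Emit:
send_rows(
  offset=[
    [0,0,8],
    [0,0,8],
    [0,0,8],
    [0,0,8],
    [0,0,0],
  ],
  roll=[-0.16,-0.16,-0.16,-0.16,0],
  gripper=[0,0,0,0,0],
)

```text
clock: 6.98
ee_pos: [0.5465, -0.0389, 0.1078]
tool_rot: [-0.181, 0.983, 0.008, -0.01]
ft_force: [0.2, 0.3, -4.0]
finger_gap: 0.133
```

```bash
python3 -c "
from h import *
to([.56,-.05,.06])
"
```

```text
clk 6.97 pos [ 0.5465 -0.0389  0.1078] z [-0.022  0.012 -1.   ] y [-0.356  0.934  0.019] yawY 110.84 gap 0.133 F [ 0.2   0.33 -3.95] j [-0.12  0.16  1.99  0.01  1.02 -2.06]
  tool delta mm [ -9.4 -16.1  47.3] n 0.79
```

Emit:
send_rows(
  offset=[
    [0,0,25],
    [0,0,17],
    [0,0,5],
    [0,0,2],
    [0,0,0],
  ],
  roll=[0,0,0,0,0],
  gripper=[0,0,0,0,0],
)

```text
clock: 7.6
ee_pos: [0.5454, -0.0383, 0.0594]
tool_rot: [-0.176, 0.984, 0.008, -0.011]
ft_force: [0.8, -0.5, -3.9]
finger_gap: 0.132
```

```bash
python3 -c "
from h import *
to([.56,-.05,.06])
"
```

```text
clk 7.6 pos [ 0.5454 -0.0383  0.0594] z [-0.024  0.013 -1.   ] y [-0.347  0.938  0.02 ] yawY 110.29 gap 0.132 F [ 0.76 -0.47 -3.85] j [-0.12  0.22  2.02  0.01  0.93 -2.05]
  tool delta mm [ -9.6 -16.   -1.1] n 0.27
```

Emit:
send_rows(
  offset=[
    [0,0,2],
    [0,0,0],
    [0,0,0],
    [0,0,0],
    [0,0,0],
  ],
  roll=[-0.01,0,0,0,0],
  gripper=[0,0,0.25,0.45,0.7],
)

```text
clock: 8.22
ee_pos: [0.5475, -0.0386, 0.0592]
tool_rot: [-0.181, 0.983, 0.008, -0.009]
ft_force: [-0.5, -0.3, 0.1]
finger_gap: 0.643
```

Emit:
send_rows(
  offset=[
    [0,0,0],
    [0,0,0],
    [0,0,-25],
    [0,0,-50],
    [0,0,-60],
  ],
  roll=[0,0,0,0,0],
  gripper=[1,1,1,1,1],
)

```text
clock: 8.85
ee_pos: [0.5454, -0.0397, 0.1904]
tool_rot: [-0.181, 0.983, 0.01, -0.016]
ft_force: [1.7, -0.5, 0.6]
finger_gap: 0.998
```

```bash
python3 -c "
from h import *
to([.75,.1,.45])
s=r.snapshot('side');cv2.imwrite('pics/e2.png',s['img'][160:440,230:450].repeat(2,0).repeat(3,1))
"
```

```text
clk 8.85 pos [ 0.5454 -0.0397  0.1904] z [-0.034  0.014 -0.999] y [-0.355  0.934  0.025] yawY 110.82 gap 0.998 F [ 1.73 -0.48  0.6 ] j [-0.12  0.08  1.91  0.01  1.19 -2.06]
  tool delta mm [-233.8   64.4 -264.5] n 4.41
```

View pics/e2.png

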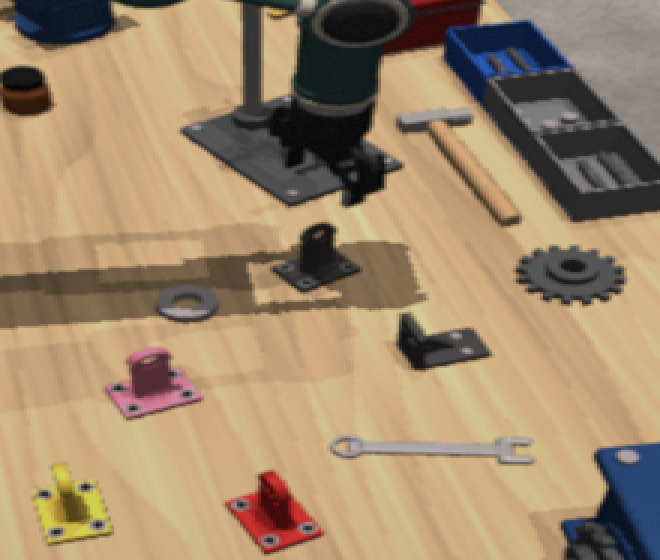

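Emit:
send_rows(
  offset=[
    [0,0,-60],
    [0,0,-60],
    [0,0,-60],
    [0,0,-60],
    [0,0,-60],
  ],
  roll=[0,0,0,0,0],
  gripper=[1,1,1,1,1],
)

```text
clock: 9.52
ee_pos: [0.5544, -0.0437, 0.4975]
tool_rot: [-0.181, 0.983, 0.008, -0.011]
ft_force: [1.4, -0.6, -0.1]
finger_gap: 0.999
```

Emit:
send_rows(
  offset=[
    [0,0,-60],
    [0,0,-60],
    [-13,59,0],
    [-13,59,0],
    [-13,59,0],
  ],
  roll=[0,0,0,0,0],
  gripper=[1,1,1,1,1],
)

```text
clock: 10.15
ee_pos: [0.5327, 0.134, 0.6307]
tool_rot: [-0.176, 0.984, 0.007, -0.003]
ft_force: [0.7, 0.1, -0.9]
finger_gap: 1.0
```

```bash
python3 -c "
from h import *
to([.51,.193,.6])
"
```

```text
clk 10.15 pos [0.5327 0.134  0.6307] z [-0.009  0.012 -1.   ] y [-0.346  0.938  0.014] yawY 110.25 gap 1.0 F [ 0.75  0.13 -0.94] j [ 0.19  0.05  1.15  0.01  1.95 -1.73]
  tool delta mm [ 0.8 62.7 31.6] n 1.05
```

Emit:
send_rows(
  offset=[
    [0,60,0],
    [-60,0,0],
    [-60,0,0],
    [-60,0,0],
    [-60,0,0],
  ],
  roll=[-0.01,0,0,0,0],
  gripper=[1,1,1,1,1],
)

```text
clock: 10.78
ee_pos: [0.7243, 0.2822, 0.6356]
tool_rot: [-0.185, 0.983, 0.008, 0.001]
ft_force: [0.9, -0.1, 0.8]
finger_gap: 1.001
```

```bash
python3 -c "
from h import *
to([.51,.193,.6])
"
```

```text
clk 10.78 pos [0.7243 0.2822 0.6356] z [-0.001  0.016 -1.   ] y [-0.365  0.931  0.015] yawY 111.38 gap 1.001 F [ 0.94 -0.1   0.77] j [ 0.33  0.63  0.36  0.02  2.15 -1.6 ]
  tool delta mm [232.2  -5.5  34.4] n 3.87
```

Emit:
send_rows(
  offset=[
    [-60,0,0],
    [-60,0,0],
    [-60,0,0],
  ],
  roll=[0,0,0],
  gripper=[1,1,1],
)

```text
clock: 11.15
ee_pos: [0.8166, 0.3192, 0.5532]
tool_rot: [-0.185, 0.982, 0.015, 0.035]
ft_force: [-0.2, -0.1, 0.5]
finger_gap: 0.999
```

```bash
python3 -c "
from h import *
to([.51,.193,.6])
"
```

```text
clk 11.15 pos [0.8166 0.3192 0.5532] z [ 0.064  0.042 -0.997] y [-0.365  0.931  0.016] yawY 111.39 gap 0.999 F [-0.2  -0.06  0.5 ] j [ 0.34  0.76  0.31  0.02  1.99 -1.6 ]
  tool delta mm [327.1  -4.9 -71.5] n 5.45
```

Emit:
send_rows(
  offset=[
    [-45,0,-40],
    [-45,0,-40],
    [-45,0,-40],
  ],
  roll=[0,0,0],
  gripper=[1,1,1],
)

```text
clock: 11.52
ee_pos: [0.8264, 0.3216, 0.5932]
tool_rot: [-0.184, 0.979, 0.026, 0.09]
ft_force: [1.3, -0.5, 1.2]
finger_gap: 1.0
```

```bash
python3 -c "
from h import *
to([.51,.193,.6])
"
```

```text
clk 11.53 pos [0.8264 0.3216 0.5932] z [ 0.166  0.083 -0.983] y [-0.365  0.931  0.017] yawY 111.38 gap 1.0 F [ 1.33 -0.48  1.18] j [ 0.33  0.72  0.31  0.03  1.93 -1.6 ]
  tool delta mm [334.4  -4.2 -69.9] n 5.57
```

Emit:
send_rows(
  offset=[
    [-53,0,-30],
    [-53,0,-28],
    [-55,0,-24],
    [-56,0,-20],
    [-57,0,-18],
  ],
  roll=[0,0,0,0,0],
  gripper=[1,1,1,1,1],
)

```text
clock: 12.15
ee_pos: [0.8731, 0.3382, 0.647]
tool_rot: [-0.18, 0.961, 0.047, 0.203]
ft_force: [0.7, 0.5, 0.4]
finger_gap: 1.001
```

Emit:
send_rows(
  offset=[
    [-58,0,-16],
    [-58,0,-14],
    [-59,0,-12],
    [-60,0,-10],
    [-60,0,-8],
  ],
  roll=[0,0,0,0,0],
  gripper=[1,1,1,1,1],
)

```text
clock: 12.78
ee_pos: [0.9262, 0.3576, 0.7003]
tool_rot: [-0.173, 0.931, 0.068, 0.313]
ft_force: [-0.3, 0.0, -0.2]
finger_gap: 0.997
```

```bash
python3 -c "
from h import *
to([.51,.193,.6])
"
```

```text
clk 12.78 pos [0.9262 0.3576 0.7003] z [ 0.56   0.234 -0.794] y [-0.365  0.931  0.017] yawY 111.42 gap 0.997 F [-0.27  0.04 -0.2 ] j [ 0.33  0.67  0.31  0.04  1.51 -1.6 ]
  tool delta mm [ 416.5   -3.  -192. ] n 6.94
```

Emit:
send_rows(
  offset=[
    [-60,0,-6],
    [-60,0,-3],
    [-60,0,0],
  ],
  roll=[0,0,0],
  gripper=[1,1,1],
)

```text
clock: 13.15
ee_pos: [0.955, 0.368, 0.7376]
tool_rot: [-0.168, 0.907, 0.08, 0.378]
ft_force: [0.4, 1.0, 0.1]
finger_gap: 1.001
```

```bash
cat > br.py <<'E'
from fit import *
E
python3 -c "
from h import *
to([.51,.0,.6])
t=r.snapshot('top');s=r.snapshot('side')
cv2.imwrite('pics/f_t.png',cv2.resize(t['img'][200:290,290:400],None,fx=7,fy=6,interpolation=cv2.INTER_CUBIC))
cv2.imwrite('pics/f_s.png',cv2.resize(s['img'][260:320,300:380],None,fx=8,fy=8,interpolation=cv2.INTER_CUBIC))
"
```

```text
clk 13.15 pos [0.955  0.368  0.7376] z [ 0.659  0.272 -0.701] y [-0.365  0.931  0.017] yawY 111.43 gap 1.001 F [0.38 1.01 0.11] j [ 0.33  0.66  0.31  0.05  1.38 -1.6 ]
  tool delta mm [ 480.8 -182.3 -296.6] n 8.01
```

View pics/f_t.png

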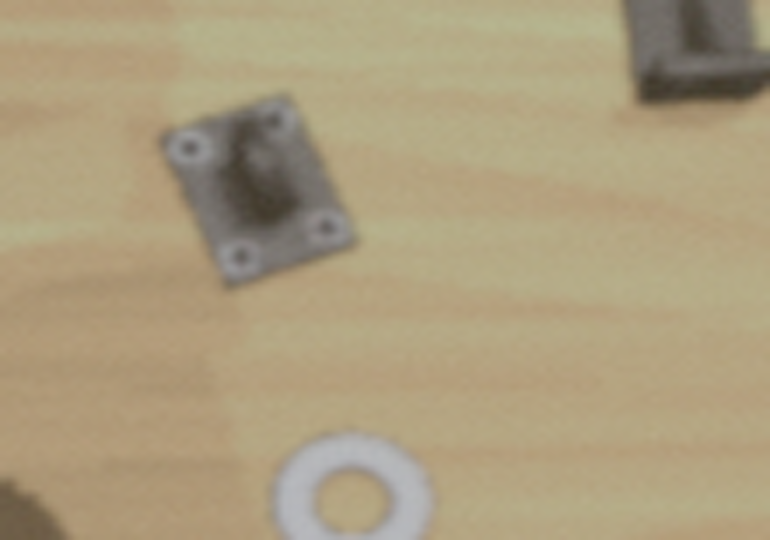

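View pics/f_s.png

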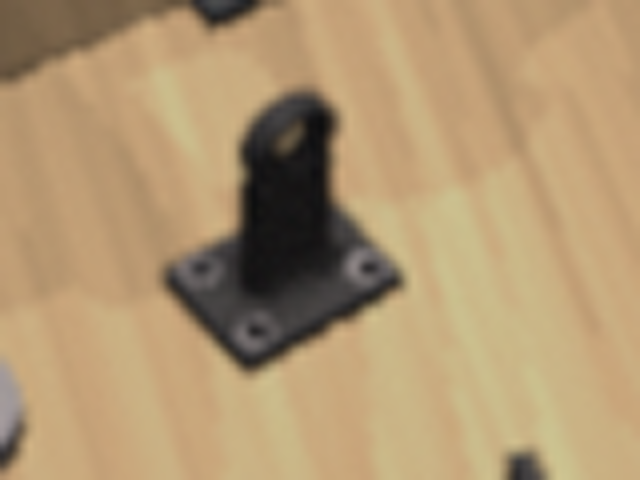

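```bash
python3 - <<'E'
from fit import *
s=r.snapshot("side");t=r.snapshot("top");z=.01
L=[(.038,.028,z),(.038,-.028,z),(-.038,-.028,z),(-.038,.028,z)]
bt=[(312.9,222),(331.4,215.8),(341,240.3),(322.9,248)]
bs=[None,(350.2,294),(331.2,304.6),(320.4,293.6)]
a=[(t,L[i],bt[i]) for i in range(4)];b=[(s,L[i],bs[i]) for i in (1,2,3)]
for o in (a,b,a+b):
    x,e=fitpose(o,[.55,-.04,.36]);print(x.round(4),np.degrees(x[2]).round(1),e.round(1).tolist())
E
```

```text
[ 0.5448 -0.0409  0.3474] 19.9 [[-0.3, 0.3], [0.2, -0.7], [0.6, 0.4], [-0.4, -0.1]]
[ 0.5451 -0.041   0.3702] 21.2 [[0.6, -0.3], [-0.2, 0.5], [-0.3, -0.2]]
[ 0.545  -0.041   0.3547] 20.3 [[-0.3, 0.3], [0.1, -0.8], [0.7, 0.2], [-0.2, -0.1], [0.6, -0.2], [-0.5, 0.5], [-0.4, -0.4]]
```

```bash
python3 -c "
from h import *
to([.75,-.0,.65])
to([.47,-.072,.30])
o=r.observe();M=R.from_quat(o['tool_rot']).as_matrix()
print(M.round(3))
print((M.T@(np.array([.47,-.072,.30])-np.array([.75,0,.65]))*1000).round(1))
"
```

```text
clk 13.35 pos [0.9545 0.3679 0.7364] z [ 0.657  0.271 -0.704] y [-0.365  0.931  0.017] yawY 111.44 gap 1.005 F [ 0.83  0.94 -0.31] j [ 0.33  0.66  0.31  0.04  1.38 -1.6 ]
  tool delta mm [ 286.8 -269.1 -173.1] n 4.78
clk 13.35 pos [0.9545 0.3679 0.7364] z [ 0.657  0.271 -0.704] y [-0.365  0.931  0.017] yawY 111.44 gap 1.005 F [ 0.83  0.94 -0.31] j [ 0.33  0.66  0.31  0.04  1.38 -1.6 ]
  tool delta mm [ 737.7 -239.8 -130.1] n 12.3
[[-0.66  -0.365  0.657]
 [-0.246  0.931  0.271]
 [-0.71   0.017 -0.704]]
[451.   29.3  43. ]
```

Emit:
send_rows(
  offset=[
    [36,-33,-21],
    [36,-33,-21],
    [36,-33,-21],
    [36,-33,-21],
  ],
  roll=[0,0,0,0],
  gripper=[1,1,1,1],
)

```text
clock: 13.85
ee_pos: [0.8586, 0.1917, 0.6802]
tool_rot: [-0.171, 0.909, 0.08, 0.372]
ft_force: [0.4, -1.2, -0.4]
finger_gap: 1.001
```

Emit:
send_rows(
  offset=[
    [36,-33,-21],
    [36,-33,-21],
    [36,-33,-21],
    [36,-33,-21],
  ],
  roll=[0,0,0,0],
  gripper=[1,1,1,1],
)

```text
clock: 14.35
ee_pos: [0.7519, 0.0046, 0.6386]
tool_rot: [-0.172, 0.908, 0.079, 0.374]
ft_force: [0.5, -0.2, 0.3]
finger_gap: 0.999
```

```bash
python3 -c "
from h import *
to([.47,-.072,.30])
"
```

```text
clk 14.35 pos [0.7519 0.0046 0.6386] z [ 0.653  0.272 -0.707] y [-0.371  0.928  0.014] yawY 111.79 gap 0.999 F [ 0.5  -0.21  0.3 ] j [-0.21 -0.03  1.4   0.46  1.13 -2.21]
  tool delta mm [444.9  28.7  34.6] n 7.41
```

Emit:
send_rows(
  offset=[
    [50,3,4],
    [56,4,4],
    [56,4,4],
    [56,4,4],
    [56,4,4],
  ],
  roll=[0,0,0,0,0],
  gripper=[1,1,1,1,1],
)

```text
clock: 14.98
ee_pos: [0.5751, -0.0375, 0.4382]
tool_rot: [-0.164, 0.91, 0.069, 0.375]
ft_force: [-0.1, 0.1, 0.8]
finger_gap: 0.999
```

```bash
python3 -c "
from h import *
to([.47,-.072,.20])
"
```

```text
clk 14.97 pos [ 0.5751 -0.0375  0.4382] z [ 0.659  0.249 -0.71 ] y [-0.35   0.937  0.003] yawY 110.49 gap 0.999 F [-0.08  0.1   0.82] j [-0.4  -0.39  2.04  0.63  0.97 -2.55]
  tool delta mm [246.2   3.6  91.2] n 4.1
```

Emit:
send_rows(
  offset=[
    [48,1,18],
    [48,1,18],
    [48,1,18],
  ],
  roll=[0,0,0],
  gripper=[1,1,1],
)

```text
clock: 15.35
ee_pos: [0.5144, -0.0216, 0.3163]
tool_rot: [-0.141, 0.921, 0.048, 0.359]
ft_force: [0.6, -0.1, 1.0]
finger_gap: 0.997
```

```bash
python3 -c "
from h import *
to([.47,-.072,.12])
"
```

```text
clk 15.35 pos [ 0.5144 -0.0216  0.3163] z [ 0.647  0.19  -0.738] y [-0.295  0.955 -0.012] yawY 107.17 gap 0.997 F [ 0.58 -0.1   0.97] j [-0.37 -0.5   2.31  0.61  0.8  -2.55]
  tool delta mm [175.  -32.7 106.5] n 2.92
```

Emit:
send_rows(
  offset=[
    [42,0,-40],
    [42,0,-40],
    [42,0,-40],
    [42,0,-40],
  ],
  roll=[0,0,0,0],
  gripper=[1,1,1,1],
)

```text
clock: 15.85
ee_pos: [0.3342, -0.0279, 0.3379]
tool_rot: [-0.117, 0.939, 0.031, 0.322]
ft_force: [3.3, 0.1, 1.3]
finger_gap: 1.002
```

```bash
python3 -c "
from h import *
to([.545,-.04,.2])
"
```

```text
clk 15.85 pos [ 0.3342 -0.0279  0.3379] z [ 0.597  0.134 -0.791] y [-0.241  0.97  -0.017] yawY 103.92 gap 1.002 F [3.26 0.14 1.27] j [-0.68 -0.95  2.42  0.52  1.26 -2.55]
  tool delta mm [-74.6 -60.  233.3] n 3.89
```

Emit:
send_rows(
  offset=[
    [48,0,-36],
    [48,0,-36],
    [48,0,-36],
    [48,0,-36],
  ],
  roll=[0,0,0,0],
  gripper=[1,1,1,1],
)

```text
clock: 16.35
ee_pos: [0.2676, -0.0501, 0.3848]
tool_rot: [-0.092, 0.965, 0.029, 0.244]
ft_force: [-0.6, 1.2, 1.2]
finger_gap: 1.0
```

```bash
python3 -c "
from h import *
to([.545,-.04,.2])
"
```

```text
clk 16.35 pos [ 0.2676 -0.0501  0.3848] z [ 0.466  0.1   -0.879] y [-0.192  0.981  0.01 ] yawY 101.07 gap 1.0 F [-0.62  1.18  1.21] j [-0.84 -0.94  2.28  0.43  1.55 -2.55]
  tool delta mm [-153.3  -45.2  292.7] n 4.88
```

Emit:
send_rows(
  offset=[
    [54,0,-28],
    [54,0,-27],
    [55,0,-24],
    [56,0,-20],
    [56,0,-18],
  ],
  roll=[0,0,0,0,0],
  gripper=[1,1,1,1,1],
)

```text
clock: 16.98
ee_pos: [0.1836, -0.0565, 0.434]
tool_rot: [-0.061, 0.987, 0.02, 0.147]
ft_force: [-0.0, 0.2, 0.3]
finger_gap: 1.0
```

```bash
python3 -c "
from h import *
to([.545,-.04,.2])
"
```

```text
clk 16.98 pos [ 0.1836 -0.0565  0.434 ] z [ 0.288  0.058 -0.956] y [-0.126  0.992  0.022] yawY 97.22 gap 1.0 F [-0.03  0.21  0.34] j [-0.94 -0.94  2.14  0.28  1.81 -2.55]
  tool delta mm [-276.5  -34.2  328.6] n 5.48
```

Emit:
send_rows(
  offset=[
    [58,0,-15],
    [58,0,-13],
    [58,0,-10],
    [58,0,-7],
    [58,0,-4],
  ],
  roll=[0,0,0,0,0],
  gripper=[1,1,1,1,1],
)

```text
clock: 17.6
ee_pos: [0.1046, -0.0485, 0.4755]
tool_rot: [-0.036, 0.998, 0.011, 0.051]
ft_force: [0.3, 0.5, 0.4]
finger_gap: 1.003
```

```bash
python3 -c "
from h import *
to([.545,-.04,.2])
"
```

```text
clk 17.6 pos [ 0.1046 -0.0485  0.4755] z [ 0.1    0.025 -0.995] y [-0.072  0.997  0.018] yawY 94.14 gap 1.003 F [0.29 0.47 0.41] j [-0.96 -0.94  2.03  0.11  2.01 -2.55]
  tool delta mm [-409.6  -28.3  318.3] n 6.83
```

Emit:
send_rows(
  offset=[
    [58,0,-2],
    [58,0,0],
    [-55,-4,20],
    [-55,-4,25],
    [-55,-4,25],
  ],
  roll=[0,0,0,0,0],
  gripper=[1,1,1,1,1],
)

```text
clock: 18.23
ee_pos: [0.2187, -0.0528, 0.4389]
tool_rot: [-0.017, 1.0, 0.0, 0.017]
ft_force: [-0.1, -1.3, 0.1]
finger_gap: 0.996
```

Emit:
send_rows(
  offset=[
    [-55,-4,25],
    [-55,-4,25],
    [-55,-4,25],
    [-50,-4,30],
  ],
  roll=[0,0,0,0],
  gripper=[1,1,1,1],
)

```text
clock: 18.73
ee_pos: [0.4449, -0.0587, 0.3407]
tool_rot: [-0.022, 1.0, -0.002, 0.018]
ft_force: [0.0, -0.2, -0.2]
finger_gap: 1.003
```

```bash
python3 -c "
from h import *
to([.545,-.04,.2])
"
```

```text
clk 18.73 pos [ 0.4449 -0.0587  0.3407] z [ 0.037 -0.004 -0.999] y [-0.043  0.999 -0.005] yawY 92.48 gap 1.003 F [ 0.02 -0.16 -0.21] j [-0.19 -0.25  1.94  0.    1.42 -1.8 ]
  tool delta mm [-95.7  15.1 144.2] n 2.4
```

Emit:
send_rows(
  offset=[
    [-35,5,45],
    [-35,5,45],
    [-26,5,50],
    [0,0,0],
  ],
  roll=[-0.155,-0.155,0,0],
  gripper=[1,1,1,1],
)

```text
clock: 19.23
ee_pos: [0.5449, -0.0259, 0.197]
tool_rot: [-0.183, 0.983, -0.006, 0.014]
ft_force: [-0.9, -0.5, 0.3]
finger_gap: 1.0
```

```bash
python3 -c "
from h import *
to([.546,-.04,.06])
"
```

```text
clk 19.23 pos [ 0.5449 -0.0259  0.197 ] z [ 0.029 -0.007 -1.   ] y [-0.359  0.933 -0.017] yawY 111.07 gap 1.0 F [-0.91 -0.51  0.34] j [-0.09  0.03  1.95 -0.    1.13 -2.03]
  tool delta mm [  7.4 -11.3 137. ] n 2.28
```

Emit:
send_rows(
  offset=[
    [7,-11,35],
    [2,0,45],
    [2,0,40],
    [0,0,13],
    [0,0,0],
  ],
  roll=[0,0,0,0,0],
  gripper=[1,1,1,1,0.8],
)

```text
clock: 19.85
ee_pos: [0.5493, -0.0437, 0.072]
tool_rot: [-0.184, 0.983, -0.01, 0.02]
ft_force: [-0.1, -0.0, 1.2]
finger_gap: 0.819
```

```bash
python3 -c "
from h import *
to([.546,-.04,.06])
s=r.snapshot('wrist');cv2.imwrite('pics/g.png',s['img'])
"
```

```text
clk 19.85 pos [ 0.5493 -0.0437  0.072 ] z [ 0.042 -0.011 -0.999] y [-0.362  0.932 -0.026] yawY 111.21 gap 0.819 F [-0.08 -0.01  1.16] j [-0.12  0.17  2.05 -0.01  0.87 -2.06]
  tool delta mm [ 2.1  5.  11.8] n 0.2
```

View pics/g.png

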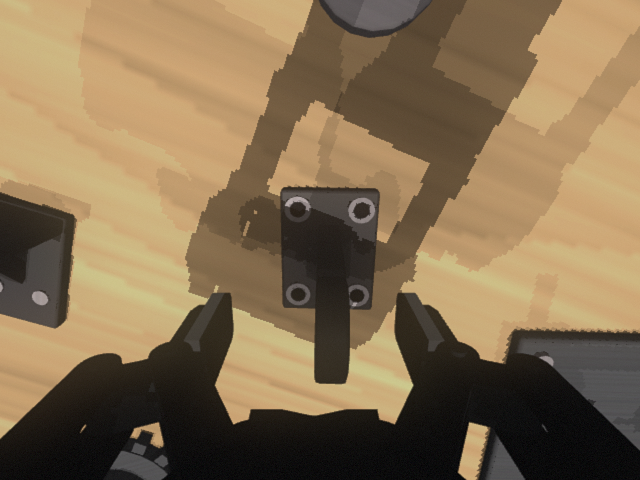

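Emit:
send_rows(
  offset=[
    [2,4,11],
    [0,0,0],
    [0,0,0],
    [0,0,0],
    [0,0,0],
  ],
  roll=[0,0,0,0,0],
  gripper=[0.5,0,0,0,0],
)

```text
clock: 20.52
ee_pos: [0.5502, -0.0406, 0.0657]
tool_rot: [-0.184, 0.983, -0.011, 0.024]
ft_force: [0.4, 0.2, -1.6]
finger_gap: 0.129
```

Emit:
send_rows(
  offset=[
    [0,0,0],
    [0,0,-20],
    [0,0,-30],
    [0,0,-20],
    [0,0,0],
  ],
  roll=[0,0,0,0,0],
  gripper=[0,0,0,0,0],
)

```text
clock: 21.15
ee_pos: [0.5428, -0.0397, 0.1331]
tool_rot: [-0.184, 0.983, -0.009, 0.02]
ft_force: [0.2, -0.1, -3.9]
finger_gap: 0.133
```

```bash
python3 -c "
from h import *
to([.67,.01,.13])
"
```

```text
clk 21.15 pos [ 0.5428 -0.0397  0.1331] z [ 0.042 -0.011 -0.999] y [-0.362  0.932 -0.026] yawY 111.22 gap 0.133 F [ 0.24 -0.1  -3.92] j [-0.11  0.08  2.02 -0.01  0.99 -2.05]
  tool delta mm [-136.4    0.3    7.9] n 2.27
```

Emit:
send_rows(
  offset=[
    [-40,0,0],
    [-45,0,0],
    [-45,0,5],
    [-5,0,15],
    [0,0,25],
  ],
  roll=[0,0,0,0,0],
  gripper=[0,0,0,0,0],
)

```text
clock: 21.78
ee_pos: [0.6692, 0.0096, 0.0836]
tool_rot: [-0.184, 0.983, -0.009, 0.015]
ft_force: [-0.0, -0.2, -4.4]
finger_gap: 0.131
```

```bash
python3 -c "
from h import *
to([.67,.01,.066])
"
```

```text
clk 21.77 pos [0.6692 0.0096 0.0836] z [ 0.033 -0.012 -0.999] y [-0.361  0.932 -0.023] yawY 111.19 gap 0.131 F [-0.04 -0.15 -4.38] j [-0.02  0.36  1.78 -0.01  0.97 -1.95]
  tool delta mm [-0.4  0.4 17.7] n 0.29
```

Emit:
send_rows(
  offset=[
    [0,0,9],
    [0,0,7],
    [0,0,3],
    [0,0,0],
    [0,0,0],
  ],
  roll=[0,0,0,0,0],
  gripper=[0,0,0,0.25,0.5],
)

```text
clock: 22.4
ee_pos: [0.6679, 0.0073, 0.068]
tool_rot: [-0.184, 0.983, -0.009, 0.014]
ft_force: [-0.1, -0.2, 0.3]
finger_gap: 0.45
```

Emit:
send_rows(
  offset=[
    [0,0,0],
    [0,0,0],
    [0,0,-30],
    [0,0,-60],
    [0,0,-60],
  ],
  roll=[0,0,0,0,0],
  gripper=[0.8,1,1,1,1],
)

```text
clock: 23.02
ee_pos: [0.6584, 0.0091, 0.2126]
tool_rot: [-0.184, 0.983, -0.008, 0.006]
ft_force: [0.9, -0.7, -0.2]
finger_gap: 0.997
```

```bash
python3 -c "
from h import *
to([.56,.17,.62])
"
```

```text
clk 23.02 pos [0.6584 0.0091 0.2126] z [ 0.015 -0.013 -1.   ] y [-0.361  0.933 -0.018] yawY 111.15 gap 0.997 F [ 0.88 -0.7  -0.24] j [-0.02  0.24  1.68 -0.01  1.2  -1.95]
  tool delta mm [  29.9  178.3 -410.9] n 6.85
```

Emit:
send_rows(
  offset=[
    [0,0,-60],
    [0,0,-62],
    [0,0,-62],
    [0,0,-62],
    [-10,30,-50],
  ],
  roll=[0,0,0,0,0],
  gripper=[1,1,1,1,1],
)

```text
clock: 23.65
ee_pos: [0.6511, 0.0434, 0.5145]
tool_rot: [-0.182, 0.983, -0.008, 0.006]
ft_force: [-0.2, 0.3, -0.5]
finger_gap: 1.001
```

Emit:
send_rows(
  offset=[
    [-15,50,-30],
    [-15,50,-30],
    [-15,50,-20],
    [-55,25,-10],
    [-60,0,0],
  ],
  roll=[0,0,0,0,0],
  gripper=[1,1,1,1,1],
)

```text
clock: 24.28
ee_pos: [0.733, 0.2716, 0.619]
tool_rot: [-0.182, 0.983, -0.007, 0.015]
ft_force: [1.7, -0.0, 1.6]
finger_gap: 1.0
```

```bash
python3 -c "
from h import *
to([.56,.17,.62])
"
```

```text
clk 24.27 pos [0.733  0.2716 0.619 ] z [ 0.033 -0.009 -0.999] y [-0.358  0.933 -0.02 ] yawY 110.99 gap 1.0 F [ 1.74 -0.01  1.58] j [ 0.33  0.57  0.48 -0.02  2.06 -1.62]
  tool delta mm [197.8 -32.9  -5.8] n 3.3
```

Emit:
send_rows(
  offset=[
    [-48,0,-38],
    [-48,0,-38],
    [-48,0,-38],
    [-50,0,-34],
    [-52,0,-32],
  ],
  roll=[0,0,0,0,0],
  gripper=[1,1,1,1,1],
)

```text
clock: 24.9
ee_pos: [0.7904, 0.299, 0.6484]
tool_rot: [-0.183, 0.978, 0.007, 0.102]
ft_force: [-1.0, -0.0, 0.2]
finger_gap: 0.998
```

Emit:
send_rows(
  offset=[
    [-53,0,-30],
    [-53,0,-28],
    [-55,0,-24],
    [-56,0,-20],
    [-57,0,-18],
  ],
  roll=[0,0,0,0,0],
  gripper=[1,1,1,1,1],
)

```text
clock: 25.52
ee_pos: [0.8365, 0.3191, 0.7026]
tool_rot: [-0.179, 0.959, 0.027, 0.219]
ft_force: [-1.2, 0.2, -0.5]
finger_gap: 1.004
```

Emit:
send_rows(
  offset=[
    [-58,0,-16],
    [-58,0,-14],
    [-59,0,-12],
    [-60,0,-10],
    [-60,0,-8],
  ],
  roll=[0,0,0,0,0],
  gripper=[1,1,1,1,1],
)

```text
clock: 26.15
ee_pos: [0.8837, 0.3388, 0.7673]
tool_rot: [-0.173, 0.924, 0.047, 0.337]
ft_force: [-0.7, -0.8, 0.3]
finger_gap: 1.002
```

```bash
python3 -c "
from h import *
to([.56,.17,.62])
"
```

```text
clk 26.15 pos [0.8837 0.3388 0.7673] z [ 0.606  0.204 -0.768] y [-0.352  0.936 -0.029] yawY 110.61 gap 1.002 F [-0.65 -0.79  0.29] j [ 0.34  0.59  0.31 -0.01  1.55 -1.6 ]
  tool delta mm [ 373.6  -39.8 -117.6] n 6.23
```

Emit:
send_rows(
  offset=[
    [-60,0,-6],
    [-60,0,-3],
  ],
  roll=[0,0],
  gripper=[1,1],
)

```text
clock: 26.4
ee_pos: [0.8997, 0.3454, 0.7977]
tool_rot: [-0.17, 0.906, 0.055, 0.383]
ft_force: [-0.5, -0.1, 0.5]
finger_gap: 0.999
```

```bash
python3 -c "
from h import *
to([.51,.0,.6])
t=r.snapshot('top');s=r.snapshot('side')
cv2.imwrite('pics/h_t.png',cv2.resize(t['img'][160:240,260:360],None,fx=7,fy=7,interpolation=cv2.INTER_CUBIC))
cv2.imwrite('pics/h_s.png',cv2.resize(s['img'][220:300,310:410],None,fx=7,fy=7,interpolation=cv2.INTER_CUBIC))
"
```

```text
clk 26.4 pos [0.8997 0.3454 0.7977] z [ 0.675  0.231 -0.7  ] y [-0.35   0.936 -0.029] yawY 110.51 gap 0.999 F [-0.46 -0.13  0.52] j [ 0.34  0.58  0.31 -0.01  1.46 -1.6 ]
  tool delta mm [ 485.5 -181.1 -204.4] n 8.09
```

View pics/h_t.png

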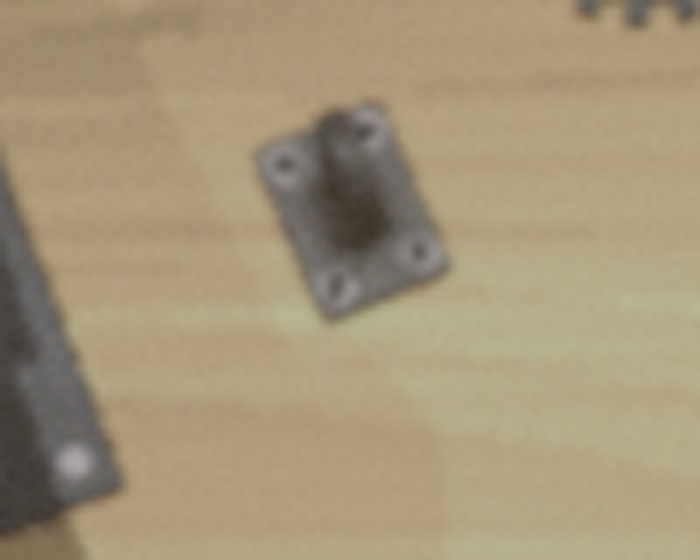

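View pics/h_s.png

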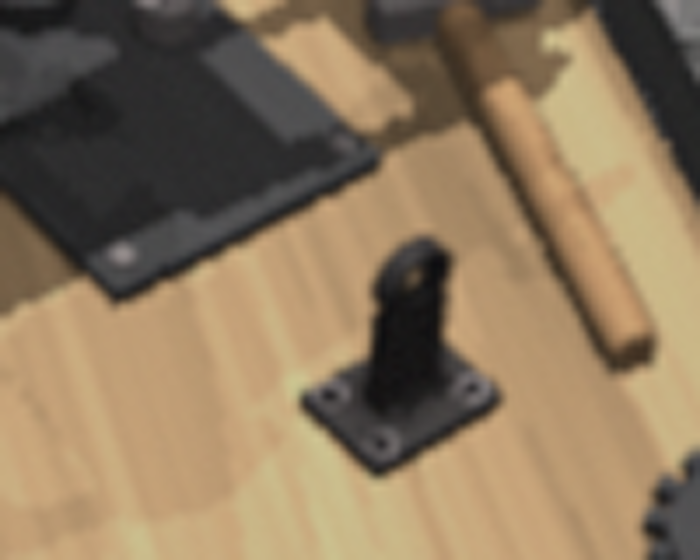

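```bash
python3 - <<'E'
from fit import *
s=r.snapshot("side");t=r.snapshot("top");z=.01
L=[(.038,.028,z),(.038,-.028,z),(-.038,-.028,z),(-.038,.028,z)]
bt=[(296.4,182.1),(314.6,174.3),(324.6,198.3),(307.4,206)]
bs=[None,(381.4,275.7),(364,286.6),(352.9,277.1)]
a=[(t,L[i],bt[i]) for i in range(4)];b=[(s,L[i],bs[i]) for i in (1,2,3)]
for o in (a,b,a+b):
    x,e=fitpose(o,[.66,.01,.36]);print(x.round(4),np.degrees(x[2]).round(1),e.round(1).tolist())
c,sn=np.cos(x[2]),np.sin(x[2])
o=r.observe();M=R.from_quat(o['tool_rot']).as_matrix()
g=np.array([x[0]-.005*c,x[1]-.005*sn,.042]);T=g+.011*M[:,2];print("TCP",T.round(4))
S=T-.14*M[:,2];print("standoff",S.round(4)); to(S);to(S+[0,0,.3])
E
```

```text
[0.6618 0.0019 0.3948] 22.6 [[-0.3, -0.2], [-0.1, -0.2], [0.9, 0.1], [-0.4, 0.4]]
[0.6613 0.0022 0.431 ] 24.7 [[0.4, -0.2], [0.2, 0.6], [-0.7, -0.4]]
[0.6618 0.0019 0.4035] 23.1 [[-0.3, -0.1], [-0.2, -0.3], [1.0, -0.0], [-0.3, 0.4], [0.7, 0.2], [-0.0, 0.6], [-0.6, -0.7]]
TCP [0.6646 0.0025 0.0343]
standoff [ 0.5705 -0.0296  0.1328]
clk 26.6 pos [0.8998 0.3456 0.7953] z [ 0.672  0.23  -0.704] y [-0.35   0.936 -0.029] yawY 110.53 gap 1.001 F [-0.31 -0.23 -0.21] j [ 0.34  0.58  0.31 -0.01  1.46 -1.6 ]
  tool delta mm [ 785.  -216.3  158.7] n 13.08
clk 26.6 pos [0.8998 0.3456 0.7953] z [ 0.672  0.23  -0.704] y [-0.35   0.936 -0.029] yawY 110.53 gap 1.001 F [-0.31 -0.23 -0.21] j [ 0.34  0.58  0.31 -0.01  1.46 -1.6 ]
  tool delta mm [ 572.1 -225.1  -52.4] n 9.53
```

Emit:
send_rows(
  offset=[
    [50,-20,-5],
    [52,-20,-5],
    [52,-20,-5],
    [52,-20,-5],
    [52,-20,-5],
  ],
  roll=[0,0,0,0,0],
  gripper=[1,1,1,1,1],
)

```text
clock: 27.22
ee_pos: [0.76, 0.1858, 0.6385]
tool_rot: [-0.171, 0.906, 0.055, 0.384]
ft_force: [0.6, -0.4, -0.0]
finger_gap: 0.997
```

```bash
python3 -c "
from h import *
to([.59,-.015,.36])
"
```

```text
clk 27.23 pos [0.76   0.1858 0.6385] z [ 0.676  0.232 -0.7  ] y [-0.353  0.935 -0.031] yawY 110.68 gap 0.997 F [ 0.57 -0.44 -0.01] j [ 0.15 -0.03  1.4   0.15  0.99 -1.82]
  tool delta mm [ 362.6 -119.1   33.4] n 6.04
```

Emit:
send_rows(
  offset=[
    [52,-17,5],
    [52,-17,5],
    [52,-17,5],
    [52,-17,5],
    [52,-17,5],
  ],
  roll=[0,0,0,0,0],
  gripper=[1,1,1,1,1],
)

```text
clock: 27.85
ee_pos: [0.6324, 0.0375, 0.4404]
tool_rot: [-0.172, 0.903, 0.054, 0.389]
ft_force: [1.5, -0.4, 0.3]
finger_gap: 0.994
```

```bash
python3 -c "
from h import *
to([.5705,-.03,.133])
"
```

```text
clk 27.85 pos [0.6324 0.0375 0.4404] z [ 0.685  0.231 -0.691] y [-0.352  0.935 -0.037] yawY 110.65 gap 0.994 F [ 1.47 -0.38  0.32] j [-0.16 -0.32  2.    0.5   0.78 -2.35]
  tool delta mm [279.5 -30.  154.5] n 4.66
```

Emit:
send_rows(
  offset=[
    [50,-5,28],
    [50,-5,28],
    [50,-5,28],
  ],
  roll=[0,0,0],
  gripper=[1,1,1],
)

```text
clock: 28.22
ee_pos: [0.5975, 0.0172, 0.2879]
tool_rot: [-0.157, 0.91, 0.038, 0.381]
ft_force: [0.3, -0.6, -0.4]
finger_gap: 1.002
```

```bash
python3 -c "
from h import *
to([.597,-.02,.105])
"
```

```text
clk 28.23 pos [0.5975 0.0172 0.2879] z [ 0.681  0.189 -0.707] y [-0.315  0.948 -0.05 ] yawY 108.37 gap 1.002 F [ 0.33 -0.57 -0.44] j [-0.2  -0.31  2.26  0.64  0.56 -2.55]
  tool delta mm [138.9 -26.  122. ] n 2.31
```

```bash
cat > kin.py <<'E'
from h import *
from scipy.optimize import least_squares
D=[([1.21411453,.264764772,1.60539194,0,1.27367209,-.0369],[.21194,.64011,.23794],None),
([-0.5,-0.04,1.94,0.01,1.23,-1.77],[0.4693,-0.2257,0.2431],None),
([0.19,0.05,1.15,0.01,1.95,-1.73],[0.5327,0.134,0.6307],None),
([0.33,0.63,0.36,0.02,2.15,-1.6],[0.7243,0.2822,0.6356],None),
([0.33,0.72,0.31,0.03,1.93,-1.6],[0.8264,0.3216,0.5932],None),
([0.33,0.67,0.31,0.04,1.51,-1.6],[0.9262,0.3576,0.7003],None),
([-0.19,-0.25,1.94,0,1.42,-1.8],[0.4449,-0.0587,0.3407],None),
([-0.02,0.36,1.78,-0.01,0.97,-1.95],[0.6692,0.0096,0.0836],None),
([0.34,0.58,0.31,-0.01,1.46,-1.6],[0.8998,0.3456,0.7953],None),
([-0.21,-0.03,1.4,0.46,1.13,-2.21],[0.7519,0.0046,0.6386],[0.653,0.272,-0.707]),
([-0.4,-0.39,2.04,0.63,0.97,-2.55],[0.5751,-0.0375,0.4382],[0.659,0.249,-0.71]),
([-0.68,-0.95,2.42,0.52,1.26,-2.55],[0.3342,-0.0279,0.3379],[0.597,0.134,-0.791]),
([-0.16,-0.32,2.0,0.5,0.78,-2.35],[0.6324,0.0375,0.4404],[0.685,0.231,-0.691]),
([-0.2,-0.31,2.26,0.64,0.56,-2.55],[0.5975,0.0172,0.2879],[0.681,0.189,-0.707])]
Z=lambda a:R.from_euler('z',a).as_matrix();Y=lambda a:R.from_euler('y',a).as_matrix()
def fk(q,p):
    d1,a2,d4,d6,off,c,ax,bx=p
    R1=Z(q[0]);R2=R1@Y(q[1]);R3=R2@Y(q[2]);R6=R3@Z(q[3])@Y(q[4]);RT=R6@Z(q[5]+c)
    P=np.array([0,0,d1])+R1@[ax,off,0]+R2@[0,0,a2]+R3@[bx,0,d4]+R6@[0,0,d6]
    return P,RT
def res(p):
    return np.concatenate([fk(q,p)[0]-x for q,x,_ in D])
p=least_squares(res,[.3,.4,.4,.3,.02,0,0,0]).x
# tool angle const from first
q=D[0][0];M0=R.from_quat([.159213,.98724,-.0011,-.0002]).as_matrix()
A=fk(q,p)[1].T@M0;p[5]=np.arctan2(A[1,0],A[0,0])
lim=np.array([[-2.63,2.63],[-.94,2.18],[.31,2.57],[-1.31,4.45],[0,2.66],[-2.55,2.55]])
def ik(P,M,q0,wrot=.3):
    f=lambda q:np.r_[fk(q,p)[0]-P,(R.from_matrix(fk(q,p)[1]@M.T).as_rotvec())*wrot]
    q0=np.clip(q0,lim[:,0]+1e-3,lim[:,1]-1e-3)
    s=least_squares(f,q0,bounds=(lim[:,0],lim[:,1]));return s.x,s.fun
def tilted(yaw,tilt,half=0):
    # tool z tilted outward along yaw; tool y at yaw+90
    z=np.array([np.sin(tilt)*np.cos(yaw),np.sin(tilt)*np.sin(yaw),-np.cos(tilt)]);y=np.array([-np.sin(yaw),np.cos(yaw),0])
    if half:y=-y
    return np.c_[np.cross(y,z),y,z]
E
python3 - <<'E'
from kin import *
print(p.round(4)); print((res(p).reshape(-1,3)*1000).round(0).tolist())
o=r.observe();P,M=fk(o['joint_positions'],p);print(P-o['ee_pos'],np.degrees((R.from_matrix(M)*R.from_quat(o['tool_rot']).inv()).as_rotvec()).round(2))
y=np.radians(20.8);q0=o['joint_positions']
for name,T0 in (("bracket",np.array([.662,.002,0])),("hook",np.array([.602,.185,.09]))):
  for tl in (30,35,40,45,50):
   for h in (0,1):
    M=tilted(y,np.radians(tl),h);T=T0+[0,0,.042]+.011*M[:,2]
    qq=q0.copy(); 
    if h: qq[5]+=np.pi
    best=min((ik(T,M,qq+d) for d in (0,np.array([0,0,0,-.4,.3,.4]),np.array([.2,.2,-.3,-.6,.2,.6]))),key=lambda s:np.linalg.norm(s[1]))
    print(name,tl,h,best[0].round(2),"pos",(best[1][:3]*1000).round(1),"rot deg",np.degrees(best[1][3:]/.3).round(1))
E
```

```text
[ 0.2484  0.5135  0.5673  0.3386  0.0261 -0.5188 -0.0008 -0.001 ]
[[-1.0, 2.0, 1.0], [1.0, 2.0, -3.0], [2.0, -1.0, -2.0], [-0.0, -1.0, 1.0], [-1.0, -1.0, 1.0], [1.0, 2.0, -2.0], [-2.0, 0.0, 0.0], [0.0, 0.0, 2.0], [-1.0, -3.0, 2.0], [2.0, 1.0, -3.0], [-1.0, 2.0, 1.0], [-2.0, -1.0, -1.0], [0.0, 3.0, 1.0], [0.0, -2.0, 0.0]]
[0.00018388 0.00088607 0.00053287] [-81.59 -22.64  84.64]
bracket 30 0 [-0.16  0.26  2.15  0.76  0.37 -0.67] pos [ 0. -0.  0.] rot deg [0. 0. 0.]
bracket 30 1 [-0.16  0.26  2.15  0.76  0.37  2.47] pos [-0. -0. -0.] rot deg [ 0. -0.  0.]
bracket 35 0 [-0.19  0.25  2.2   1.11  0.34 -1.03] pos [-0. -0.  0.] rot deg [-0. -0. -0.]
bracket 35 1 [-0.19  0.25  2.2   1.11  0.34  2.11] pos [-0. -0. -0.] rot deg [-0. -0. -0.]
bracket 40 0 [-0.21  0.25  2.24  1.49  0.36 -1.42] pos [ 0. -0.  0.] rot deg [-0.  0.  0.]
bracket 40 1 [-0.21  0.25  2.24  1.49  0.36  1.72] pos [0. 0. 0.] rot deg [-0.  0. -0.]
bracket 45 0 [-0.24  0.27  2.28  1.79  0.42 -1.74] pos [ 0. -0.  0.] rot deg [-0.  0.  0.]
bracket 45 1 [-0.24  0.27  2.28  1.79  0.42  1.4 ] pos [ 0. -0.  0.] rot deg [-0.  0. -0
[... 355 characters left out ...]
8]
hook 35 0 [0.21 0.01 2.25 0.31 0.29 0.09] pos [-0. -0. -0.] rot deg [ 0. -0. -0.]
hook 35 1 [0.15 0.02 2.31 0.95 0.23 2.55] pos [  0.7  -5.6 -10.9] rot deg [ 3.4 -3.9  2.3]
hook 40 0 [ 0.2  -0.    2.31  0.62  0.18 -0.21] pos [0. 0. 0.] rot deg [-0.  0. -0.]
hook 40 1 [0.18 0.   2.33 0.98 0.17 2.55] pos [ 0.4 -1.9 -4. ] rot deg [ 1.2 -1.4  0.8]
hook 45 0 [ 0.19 -0.01  2.36  1.46  0.12 -1.06] pos [ 0. -0.  0.] rot deg [-0.  0. -0.]
hook 45 1 [ 0.19 -0.01  2.36  1.46  0.12  2.08] pos [-0. -0. -0.] rot deg [-0. -0. -0.]
hook 50 0 [ 0.19 -0.01  2.41  2.32  0.19 -1.93] pos [ 0. -0.  0.] rot deg [-0.  0. -0.]
hook 50 1 [ 0.19 -0.01  2.41  2.32  0.19  1.21] pos [-0.  0. -0.] rot deg [-0.  0. -0.]
```

```bash
sed -i 's/^A=fk/p[5]=0\nA=fk/' kin.py; python3 - <<'E'
from kin import *
print(p.round(4))
o=r.observe();P,M=fk(o['joint_positions'],p);print(P-o['ee_pos'],np.degrees((R.from_matrix(M)*R.from_quat(o['tool_rot']).inv()).as_rotvec()).round(2))
y=np.radians(20.8);q0=o['joint_positions']
for name,T0 in (("bracket",np.array([.662,.002,0])),("hook",np.array([.602,.185,.09]))):
  for tl in (30,35,40,45,50):
   for h in (0,1):
    M=tilted(y,np.radians(tl),h);T=T0+[0,0,.042]+.011*M[:,2]
    qq=q0.copy(); 
    if h: qq[5]+=np.pi
    best=min((ik(T,M,qq+d) for d in (0,np.array([0,0,0,-.4,.3,.4]),np.array([.2,.2,-.3,-.6,.2,.6]))),key=lambda s:np.linalg.norm(s[1]))
    print(name,tl,h,best[0].round(2),"pos",(best[1][:3]*1000).round(1),"rot deg",np.degrees(best[1][3:]/.3).round(1))
E
```

```text
[ 2.4840e-01  5.1350e-01  5.6730e-01  3.3860e-01  2.6100e-02  1.5708e+00
 -8.0000e-04 -1.0000e-03]
[0.00018388 0.00088607 0.00053287] [ 0.  0. -0.]
bracket 30 0 [-0.13  0.25  2.13  0.58  0.37 -2.55] pos [1.2 3.1 3.2] rot deg [-1.6  1.7 -1.3]
bracket 30 1 [-0.16  0.26  2.15  0.76  0.37  0.38] pos [0. 0. 0.] rot deg [-0.  0. -0.]
bracket 35 0 [-0.11  0.23  2.16  0.61  0.31 -2.55] pos [2.7 7.1 7.8] rot deg [-3.8  4.  -3. ]
bracket 35 1 [-0.19  0.25  2.2   1.11  0.34  0.02] pos [ 0. -0.  0.] rot deg [-0.  0.  0.]
bracket 40 0 [-0.09  0.22  2.18  0.64  0.25 -2.55] pos [ 3.9 11.1 12.9] rot deg [-5.8  6.4 -4.7]
bracket 40 1 [-0.21  0.25  2.24  1.49  0.36 -0.37] pos [ 0. -0.  0.] rot deg [-0.  0. -0.]
bracket 45 0 [-0.07  0.2   2.2   0.67  0.19 -2.55] pos [ 4.8 15.1 18.6] rot deg [-7.8  9.  -6.4]
bracket 45 1 [-0.24  0.27  2.28  1.79  0.42 -0.69] pos [ 0. -0.  0.] rot deg [-0.  0.  0.]
bracket 50 0 [-0.04  0.19  2.22  0.7   0.13 -2.55] pos [ 5.5 19.  24.6] rot deg [-9.6 11.6 -8.1]
bracket 50 1 [-0.26  0.29  2.32  2.01  0.52 -0.92] pos [ 0. -0. -0.] rot deg [-0.  0.  0.]
hook 30 0 [ 0.22  0.03  2.2   0.18  0.4  -1.87] pos [-0. -0. -0.] rot deg [ 0. -0. -0.]
hook 30 1 [0.22 0.03 2.2  0.18 0.4  1.28] pos [ 0. -0.  0.] rot deg [-0. -0. -0.]
hook 35 0 [ 0.21  0.01  2.25  0.31  0.29 -2.  ] pos [ 0. -0.  0.] rot deg [ 0. -0.  0.]
hook 35 1 [0.21 0.01 2.25 0.31 0.29 1.15] pos [ 0. -0.  0.] rot deg [ 0. -0. -0.]
hook 40 0 [ 0.2  -0.    2.31  0.62  0.18 -2.3 ] pos [ 0. -0.  0.] rot deg [0. 0. 0.]
hook 40 1 [ 0.2  -0.    2.31  0.62  0.18  0.84] pos [ 0. -0.  0.] rot deg [0. 0. 0.]
hook 45 0 [ 0.22 -0.02  2.34  0.88  0.1  -2.55] pos [-0.6  2.2  3.8] rot deg [-1.3  1.3 -0.9]
hook 45 1 [ 0.19 -0.01  2.36  1.46  0.12 -0.01] pos [0. 0. 0.] rot deg [-0.  0. -0.]
hook 50 0 [ 0.26 -0.03  2.36  0.91  0.03 -2.55] pos [-1.8  5.7 10.5] rot deg [-3.4  3.5 -2.4]
hook 50 1 [ 0.19 -0.01  2.41  2.32  0.19 -0.87] pos [ 0. -0.  0.] rot deg [-0.  0. -0.]
```

```bash
python3 - <<'E'
from h import *
s=r.snapshot('side');o=r.observe();M=R.from_quat(o['tool_rot']).as_matrix();P=o['ee_pos']
im=s['img'].copy()
pts={'tcp':P,'grasp':P-.011*M[:,2],'cam':P+.076*M[:,0]-.135*M[:,2],'antic':P-.076*M[:,0]-.135*M[:,2],'fl':P-.2*M[:,2]}
S=4;x0,y0=270,120
crop=cv2.resize(im[y0:y0+145,x0:x0+190],None,fx=S,fy=S,interpolation=cv2.INTER_CUBIC)
for k,v in pts.items():
    u=proj(s,v)[0];print(k,v.round(3),u.round(1));c=(int((u[0]-x0)*S),int((u[1]-y0)*S));cv2.circle(crop,c,4,(0,0,255),1);cv2.putText(crop,k,c,0,.4,(0,255,255),1)
cv2.imwrite('pics/i.png',crop)
E
```

```text
tcp [0.592 0.019 0.278] [348.1 213.3]
grasp [0.585 0.017 0.286] [345.9 212.1]
cam [ 0.451 -0.026  0.322] [302.6 221.2]
antic [0.553 0.013 0.428] [336.5 174.5]
fl [ 0.458 -0.019  0.421] [304. 190.]
```

View pics/i.png

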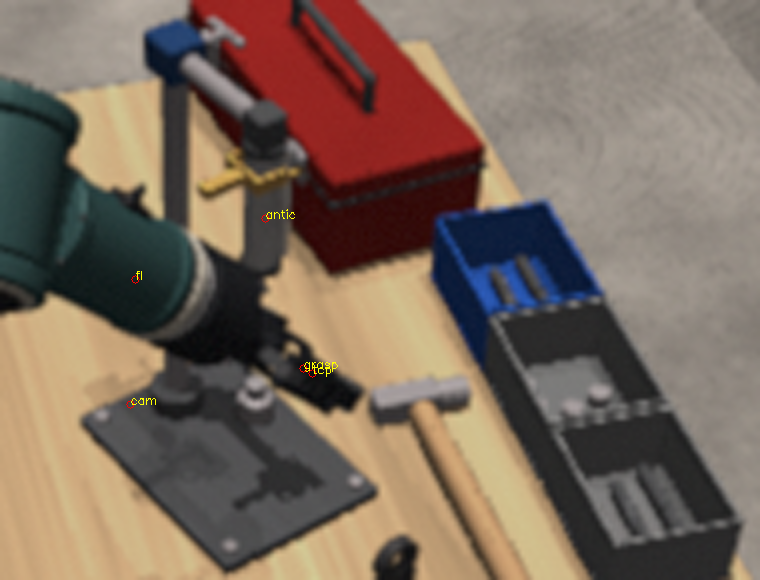

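Emit:
send_rows(
  offset=[
    [0,0,0],
    [0,0,0],
    [0,0,0],
    [0,0,0],
    [0,0,0],
  ],
  roll=[0.186,0.186,0.186,0.186,0.186],
  gripper=[1,1,1,1,1],
)

```text
clock: 28.9
ee_pos: [0.5936, 0.02, 0.2853]
tool_rot: [0.271, 0.884, 0.207, 0.318]
ft_force: [0.3, 0.4, -0.2]
finger_gap: 1.0
```

Emit:
send_rows(
  offset=[
    [0,0,0],
    [0,0,0],
    [0,0,0],
    [0,0,0],
    [0,0,0],
  ],
  roll=[0.186,0.186,0.186,0.186,0.186],
  gripper=[1,1,1,1,1],
)

```text
clock: 29.52
ee_pos: [0.5979, 0.0202, 0.299]
tool_rot: [0.64, 0.664, 0.334, 0.194]
ft_force: [0.4, 0.4, -0.2]
finger_gap: 1.0
```

Emit:
send_rows(
  offset=[
    [0,0,0],
    [0,0,0],
    [0,0,0],
    [0,0,0],
    [0,0,0],
  ],
  roll=[0.186,0.186,0.186,0.186,0.186],
  gripper=[1,1,1,1,1],
)

```text
clock: 30.15
ee_pos: [0.6019, 0.0206, 0.3128]
tool_rot: [0.868, 0.303, 0.392, 0.023]
ft_force: [-0.2, 0.5, -0.3]
finger_gap: 1.001
```

```bash
python3 -c "
from h import *
to([.597,-.02,.105])
"
```

```text
clk 30.15 pos [0.6019 0.0206 0.3128] z [ 0.695  0.197 -0.691] y [ 0.508 -0.816  0.278] yawY -58.11 gap 1.001 F [-0.18  0.5  -0.31] j [-0.19 -0.33  2.24  0.64  0.58  0.28]
  tool delta mm [-163.1  -27.   132.3] n 2.72
```

Emit:
send_rows(
  offset=[
    [0,0,0],
    [0,0,0],
  ],
  roll=[0.18,0.17],
  gripper=[1,1],
)

```text
clock: 30.4
ee_pos: [0.6034, 0.0207, 0.3183]
tool_rot: [0.907, 0.142, 0.393, -0.047]
ft_force: [0.1, -1.3, -0.3]
finger_gap: 1.002
```

```bash
python3 - <<'E'
from kin import *
o=r.observe();M=R.from_quat(o['tool_rot']).as_matrix()
x=np.array([.6618,.0019,.39])
c,sn=np.cos(x[2]),np.sin(x[2])
g=np.array([x[0]-.005*c,x[1]-.005*sn,.042]);T=g+.011*M[:,2];print("TCP",T.round(4))
to(T-.10*M[:,2]);print(M.round(3))
q=o['joint_positions']
for d in (.1,.05,0):
    q,e=ik(T-d*M[:,2],M,q);print(q.round(2),np.abs(e).max().round(4))
for d in (0,.05,.15): 
    q,e=ik(T+[0,0,d],M,q);print(q.round(2),np.abs(e).max().round(4))
for h in ([.53,.10],[.58,.12],[.602,.185]):
  for z in (.13,.09,.05):
    q,e=ik(np.array([*h,z+.042]),M,q);print(h,z,q.round(2),np.abs(e).max().round(4))
E
```

```text
TCP [0.6649 0.0022 0.0344]
clk 30.4 pos [0.6034 0.0207 0.3183] z [ 0.699  0.198 -0.687] y [ 0.296 -0.955  0.026] yawY -72.79 gap 1.002 F [ 0.14 -1.26 -0.28] j [-0.19 -0.33  2.23  0.64  0.58  0.64]
  tool delta mm [-170.1   28.5  134.4] n 2.84
[[ 0.651  0.296  0.699]
 [ 0.221 -0.955  0.198]
 [ 0.726  0.026 -0.687]]
[-0.3  -0.01  2.43  1.58  0.41 -0.47] 0.0
[-0.25  0.12  2.38  1.83  0.39 -0.7 ] 0.0
[-0.21  0.25  2.32  2.04  0.39 -0.89] 0.0
[-0.21  0.25  2.32  2.04  0.39 -0.89] 0.0
[-0.21  0.14  2.31  1.76  0.35 -0.58] 0.0
[-0.21 -0.03  2.26  1.14  0.38  0.07] 0.0
[0.53, 0.1] 0.13 [ 0.02 -0.33  2.52  0.88  0.24  0.49] 0.0
[0.53, 0.1] 0.09 [ 0.02 -0.25  2.56  1.39  0.19 -0.02] 0.0
[0.53, 0.1] 0.05 [ 0.02 -0.14  2.57  1.97  0.2  -0.62] 0.0027
[0.58, 0.12] 0.13 [ 0.08 -0.2   2.43  0.93  0.18  0.48] 0.0
[0.58, 0.12] 0.09 [ 0.08 -0.12  2.46  1.57  0.14 -0.17] 0.0
[0.58, 0.12] 0.05 [ 0.08 -0.03  2.48  2.23  0.18 -0.84] 0.0
[0.602, 0.185] 0.13 [ 0.24 -0.12  2.36  0.27  0.09  1.25] 0.0
[0.602, 0.185] 0.09 [ 0.24 -0.04  2.39  2.23  0.03 -0.72] 0.0
[0.602, 0.185] 0.05 [ 0.24  0.04  2.41  2.96  0.12 -1.44] 0.0
```

Emit:
send_rows(
  offset=[
    [55,-10,-1],
    [55,-10,-1],
    [55,-15,-1],
    [55,-18,-1],
    [55,-18,-1],
  ],
  roll=[0,0,0,0,0],
  gripper=[1,1,1,1,1],
)

```text
clock: 31.02
ee_pos: [0.7594, 0.1497, 0.5277]
tool_rot: [0.908, 0.14, 0.392, -0.047]
ft_force: [1.0, -0.2, 0.3]
finger_gap: 1.001
```

Emit:
send_rows(
  offset=[
    [55,-18,-1],
    [55,-18,-1],
    [55,-18,-1],
    [55,-18,-1],
    [55,-18,-1],
  ],
  roll=[0,0,0,0,0],
  gripper=[1,1,1,1,1],
)

```text
clock: 31.65
ee_pos: [0.9086, 0.2988, 0.7516]
tool_rot: [0.905, 0.14, 0.399, -0.048]
ft_force: [0.9, 0.4, 1.8]
finger_gap: 0.992
```

```bash
python3 -c "
from h import *
to([.93,.3,.75])
"
```

```text
clk 31.65 pos [0.9086 0.2988 0.7516] z [ 0.709  0.198 -0.677] y [ 0.292 -0.956  0.025] yawY -73.04 gap 0.992 F [0.92 0.37 1.78] j [ 0.3   0.41  0.68 -0.02  1.22  1.56]
  tool delta mm [12.9  5.  16.5] n 0.27
```

Emit:
send_rows(
  offset=[
    [56,-25,2],
    [56,-25,2],
    [58,-20,3],
    [58,-15,4],
    [58,-15,4],
  ],
  roll=[0,0,0,0,0],
  gripper=[1,1,1,1,1],
)

```text
clock: 32.28
ee_pos: [0.9479, 0.4006, 0.8188]
tool_rot: [0.872, 0.139, 0.465, -0.063]
ft_force: [0.2, 0.3, -0.3]
finger_gap: 1.003
```

```bash
python3 -c "
from h import *
to([.93,.3,.75])
"
```

```text
clk 32.27 pos [0.9479 0.4006 0.8188] z [ 0.794  0.239 -0.559] y [ 0.301 -0.953  0.02 ] yawY -72.46 gap 1.003 F [ 0.24  0.3  -0.29] j [ 0.41  0.62  0.31 -0.1   1.24  1.64]
  tool delta mm [-85.   89.2   0.2] n 1.49
```

```bash
python3 - <<'E'
from kin import *
o=r.observe();M=R.from_quat(o['tool_rot']).as_matrix()
x=np.array([.6618,.0019,.39])
c,sn=np.cos(x[2]),np.sin(x[2])
g=np.array([x[0]-.006*c,x[1]-.006*sn,.042]);T=g+.011*M[:,2];print("TCP",T.round(4))
A=T-.12*M[:,2]
to(A+[0,0,.2]);to(A);print(M.round(3))
q=o['joint_positions']
for P in (A+[0.1,0.1,.4],A+[0,0,.2],A,T,T+[0,0,.15]):
    q,e=ik(P,M,q);print(P.round(3),q.round(2),np.abs(e).max().round(4))
for h in ([.602,.185],):
  for z in (.13,.11,.09,.07,.05):
    q,e=ik(np.array([*h,z+.042]),M,q);print(h,z,q.round(2),np.abs(e).max().round(4))
E
```

```text
TCP [0.665  0.0022 0.0358]
clk 32.27 pos [0.9479 0.4006 0.8188] z [ 0.794  0.239 -0.559] y [ 0.301 -0.953  0.02 ] yawY -72.46 gap 1.003 F [ 0.24  0.3  -0.29] j [ 0.41  0.62  0.31 -0.1   1.24  1.64]
  tool delta mm [-706.   282.9 -113.9] n 11.77
clk 32.27 pos [0.9479 0.4006 0.8188] z [ 0.794  0.239 -0.559] y [ 0.301 -0.953  0.02 ] yawY -72.46 gap 1.003 F [ 0.24  0.3  -0.29] j [ 0.41  0.62  0.31 -0.1   1.24  1.64]
  tool delta mm [-871.8  278.9   -2.1] n 14.53
[[ 0.528  0.301  0.794]
 [ 0.184 -0.953  0.239]
 [ 0.829  0.02  -0.559]]
[0.67  0.074 0.503] [-0.08 -0.33  1.97  0.55  0.62  0.87] 0.0
[ 0.57  -0.026  0.303] [-0.42 -0.4   2.39  1.13  0.65  0.06] 0.0
[ 0.57  -0.026  0.103] [-0.42  0.    2.55  1.93  0.62 -0.91] 0.0
[0.665 0.002 0.036] [-0.26  0.31  2.38  2.31  0.63 -1.2 ] 0.0
[0.665 0.002 0.186] [-0.26 -0.02  2.34  1.74  0.46 -0.54] 0.0
[0.602, 0.185] 0.13 [ 0.23 -0.11  2.46  2.85  0.19 -1.35] 0.0
[0.602, 0.185] 0.11 [ 0.23 -0.06  2.47  2.92  0.25 -1.41] 0.0
[0.602, 0.185] 0.09 [ 0.23 -0.02  2.48  2.96  0.3  -1.46] 0.0
[0.602, 0.185] 0.07 [ 0.23  0.03  2.49  2.99  0.36 -1.49] 0.0
[0.602, 0.185] 0.05 [ 0.23  0.09  2.49  3.01  0.41 -1.51] 0.0
```

```bash
python3 -c "
from h import *
to([.70,.06,.48])
o=r.observe();M=R.from_quat(o['tool_rot']).as_matrix()
print((M.T@(np.array([.605,-.016,.22])-np.array([.70,.06,.48]))*1000).round(1))
"
```

```text
clk 32.27 pos [0.9479 0.4006 0.8188] z [ 0.794  0.239 -0.559] y [ 0.301 -0.953  0.02 ] yawY -72.46 gap 1.003 F [ 0.24  0.3  -0.29] j [ 0.41  0.62  0.31 -0.1   1.24  1.64]
  tool delta mm [-474.5  243.3  -88.8] n 7.91
[-279.7   38.6   51.8]
```

Emit:
send_rows(
  offset=[
    [-50,27,-10],
    [-53,27,-10],
    [-53,27,-10],
    [-53,27,-10],
    [-53,27,-10],
  ],
  roll=[0,0,0,0,0],
  gripper=[1,1,1,1,1],
)

```text
clock: 32.9
ee_pos: [0.821, 0.2261, 0.6503]
tool_rot: [0.868, 0.142, 0.472, -0.065]
ft_force: [0.1, -0.5, 0.6]
finger_gap: 1.001
```

Emit:
send_rows(
  offset=[
    [-53,27,-10],
    [-53,27,-10],
    [-53,27,-10],
    [-53,27,-10],
  ],
  roll=[0,0,0,0],
  gripper=[1,1,1,1],
)

```text
clock: 33.4
ee_pos: [0.708, 0.0706, 0.5034]
tool_rot: [0.865, 0.143, 0.477, -0.065]
ft_force: [0.1, -0.8, -0.3]
finger_gap: 1.003
```

```bash
python3 -c "
from h import *
to([.605,-.016,.22])
"
```

```text
clk 33.4 pos [0.708  0.0706 0.5034] z [ 0.807  0.248 -0.537] y [ 0.309 -0.951  0.025] yawY -71.99 gap 1.003 F [ 0.07 -0.83 -0.25] j [-0.09 -0.26  1.93  0.62  0.58  0.79]
  tool delta mm [-307.1   43.4   47.5] n 5.12
```

Emit:
send_rows(
  offset=[
    [-50,7,8],
    [-50,7,8],
    [-50,7,8],
    [-50,7,8],
    [-50,7,8],
  ],
  roll=[0,0,0,0,0],
  gripper=[1,1,1,1,1],
)

```text
clock: 34.02
ee_pos: [0.6268, -0.0039, 0.2822]
tool_rot: [0.859, 0.145, 0.487, -0.061]
ft_force: [0.8, -0.1, 0.4]
finger_gap: 0.996
```

```bash
python3 -c "
from h import *
to([.601,-.017,.08])
"
```

```text
clk 34.02 pos [ 0.6268 -0.0039  0.2822] z [ 0.819  0.246 -0.518] y [ 0.308 -0.951  0.037] yawY -72.02 gap 0.996 F [ 0.77 -0.11  0.4 ] j [-0.31 -0.25  2.36  1.39  0.52 -0.18]
  tool delta mm [-187.7   -3.    80.5] n 3.13
```

Emit:
send_rows(
  offset=[
    [-46,-1,20],
    [-47,-1,20],
    [-47,-1,20],
    [-47,-1,20],
  ],
  roll=[0.03,0,0,0],
  gripper=[1,1,1,1],
)

```text
clock: 34.52
ee_pos: [0.6079, -0.0172, 0.089]
tool_rot: [0.856, 0.134, 0.496, -0.062]
ft_force: [1.4, 0.5, -0.6]
finger_gap: 1.002
```

```bash
python3 - <<'E'
from h import *
o=r.observe();M=R.from_quat(o['tool_rot']).as_matrix()
c,sn=np.cos(.39),np.sin(.39)
T=np.array([.6618-.006*c,.0019-.006*sn,.042])+.011*M[:,2]
print(T.round(4));to(T)
s=r.snapshot('wrist');cv2.imwrite('pics/j.png',s['img'])
E
```

```text
[0.6654 0.0022 0.0365]
clk 34.52 pos [ 0.6079 -0.0172  0.089 ] z [ 0.833  0.239 -0.5  ] y [ 0.29  -0.957  0.027] yawY -73.11 gap 1.002 F [ 1.44  0.46 -0.64] j [-0.37  0.14  2.51  2.19  0.7  -1.14]
  tool delta mm [-15.   -3.3  78.8] n 1.31
```

View pics/j.png

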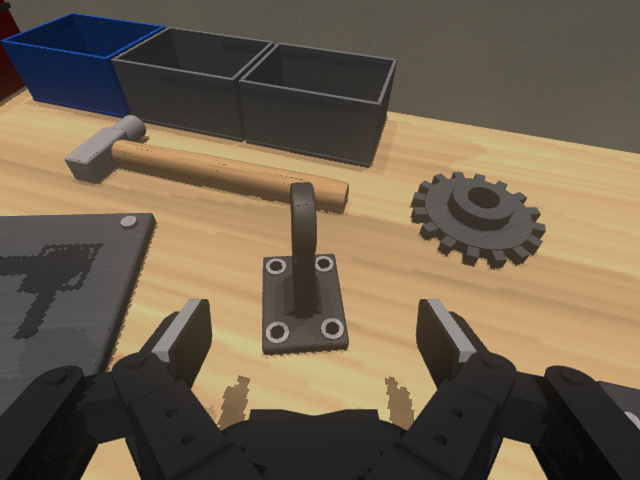

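Emit:
send_rows(
  offset=[
    [-5,-1,25],
    [-5,-1,25],
    [-4,-1,20],
    [0,0,8],
    [0,0,0],
  ],
  roll=[0,0,0,0,0],
  gripper=[1,1,1,0.8,0.5],
)

```text
clock: 35.2
ee_pos: [0.6692, 0.002, 0.0327]
tool_rot: [0.857, 0.132, 0.494, -0.064]
ft_force: [0.1, -0.5, 1.0]
finger_gap: 0.603
```

```bash
python3 -c "
from h import *
to([.6654,.0022,.0365])
"
```

```text
clk 35.2 pos [0.6692 0.002  0.0327] z [ 0.83   0.241 -0.503] y [ 0.29  -0.957  0.021] yawY -73.11 gap 0.603 F [ 0.05 -0.54  0.98] j [-0.27  0.37  2.39  2.4   0.73 -1.3 ]
  tool delta mm [ 1.6 -1.2 -5. ] n 0.08
```

Emit:
send_rows(
  offset=[
    [2,0,-5],
    [0,0,0],
    [0,0,0],
    [0,0,0],
    [0,0,0],
  ],
  roll=[0,0,0,0,0],
  gripper=[0.3,0,0,0,0],
  newtons=50,
)

```text
clock: 35.83
ee_pos: [0.6654, 0.0007, 0.04]
tool_rot: [0.856, 0.133, 0.495, -0.064]
ft_force: [0.9, 1.7, -0.9]
finger_gap: 0.133
```

```bash
python3 -c "
from h import *
to([.6654,.0022,.0365])
s=r.snapshot('wrist');cv2.imwrite('pics/k.png',s['img'])
"
```

```text
clk 35.83 pos [0.6654 0.0007 0.04  ] z [ 0.831  0.24  -0.501] y [ 0.29  -0.957  0.022] yawY -73.13 gap 0.133 F [ 0.93  1.67 -0.92] j [-0.27  0.35  2.4   2.39  0.73 -1.29]
  tool delta mm [-2.8 -1.6  2.1] n 0.05
```

View pics/k.png

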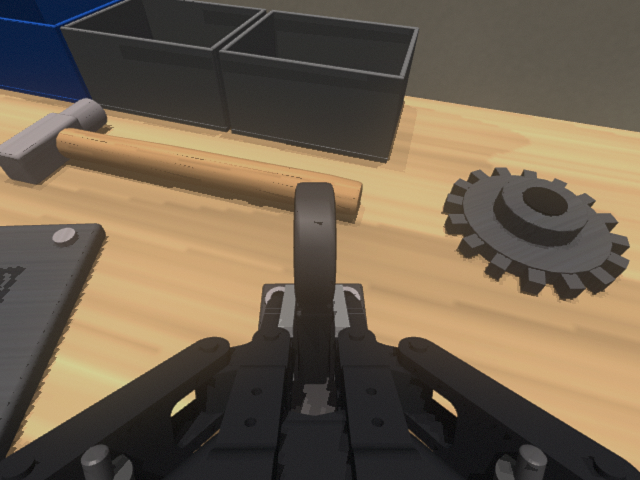

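Emit:
send_rows(
  offset=[
    [25,0,-14],
    [43,1,-25],
    [43,1,-25],
    [15,0,-9],
    [0,0,0],
  ],
  roll=[0,0,0,0,0],
  gripper=[0,0,0,0,0],
)

```text
clock: 36.5
ee_pos: [0.6599, 0.001, 0.1792]
tool_rot: [0.861, 0.131, 0.487, -0.063]
ft_force: [0.6, -0.2, -4.7]
finger_gap: 0.131
```

```bash
python3 -c "
from h import *
to([.63,.12,.135])
s=r.snapshot('wrist');cv2.imwrite('pics/l.png',s['img'])
s=r.snapshot('side');cv2.imwrite('pics/l2.png',cv2.resize(s['img'][120:270,270:430],None,fx=4,fy=4,interpolation=cv2.INTER_CUBIC))
"
```

```text
clk 36.5 pos [0.6599 0.001  0.1792] z [ 0.822  0.236 -0.518] y [ 0.287 -0.958  0.019] yawY -73.3 gap 0.131 F [ 0.64 -0.17 -4.68] j [-0.27 -0.01  2.38  1.93  0.5  -0.73]
  tool delta mm [ -32.9 -123.4   26.4] n 2.06
```

View pics/l.png

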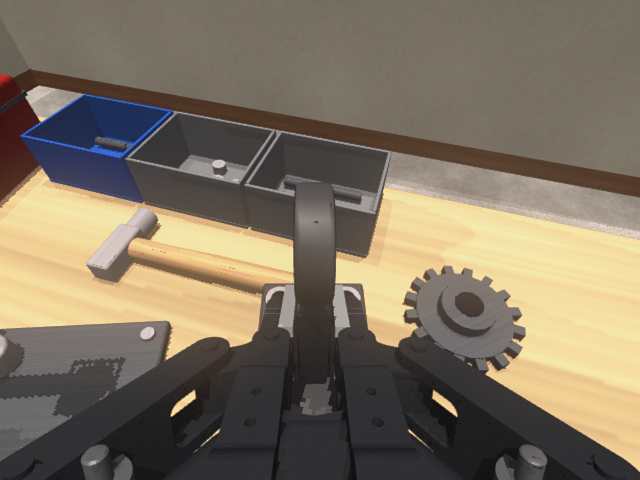

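View pics/l2.png

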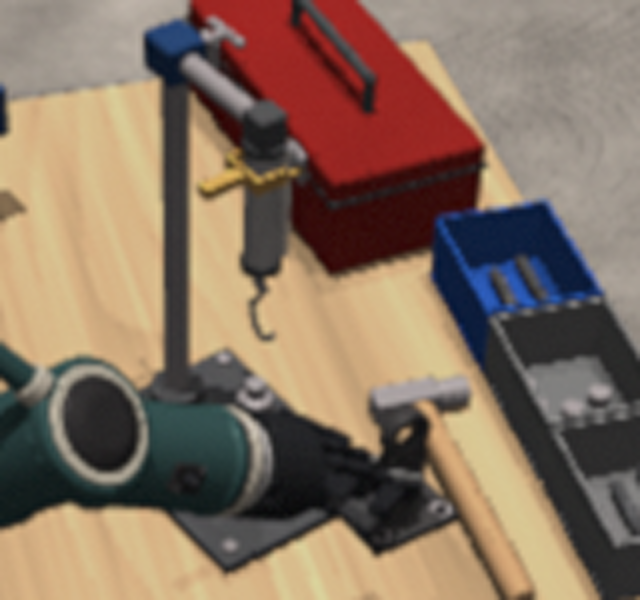

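Emit:
send_rows(
  offset=[
    [-5,-22,4],
    [-8,-32,6],
    [-8,-32,6],
    [-8,-32,7],
    [0,0,0],
  ],
  roll=[0,0,0,0,0],
  gripper=[0,0,0,0,0],
)

```text
clock: 37.22
ee_pos: [0.6215, 0.1152, 0.1208]
tool_rot: [0.869, 0.128, 0.474, -0.063]
ft_force: [-0.6, 0.4, -4.7]
finger_gap: 0.128
```

```bash
python3 -c "
from h import *
to([.63,.12,.135])
s=r.snapshot('wrist');cv2.imwrite('pics/m.png',s['img'])
import pickle;o=r.observe();pickle.dump((s,o),open('m.pkl','wb'))
for k in ('hook','hook_seat','hook_tip','eye'):print(k,tr(s,k)[:2])
"
```

```text
clk 37.23 pos [0.6215 0.1152 0.1208] z [ 0.808  0.23  -0.543] y [ 0.282 -0.959  0.012] yawY -73.65 gap 0.128 F [-0.57  0.44 -4.7 ] j [ 0.03  0.03  2.48  2.6   0.41 -1.22]
  tool delta mm [17.2 -2.1  0.3] n 0.29
hook [(0.61, [202.4, 48.6])]
hook_seat [(0.83, [203.4, 48.5])]
hook_tip [(0.59, [201.7, 50.1])]
eye [(0.62, [292.2, 312.1])]
```

View pics/m.png

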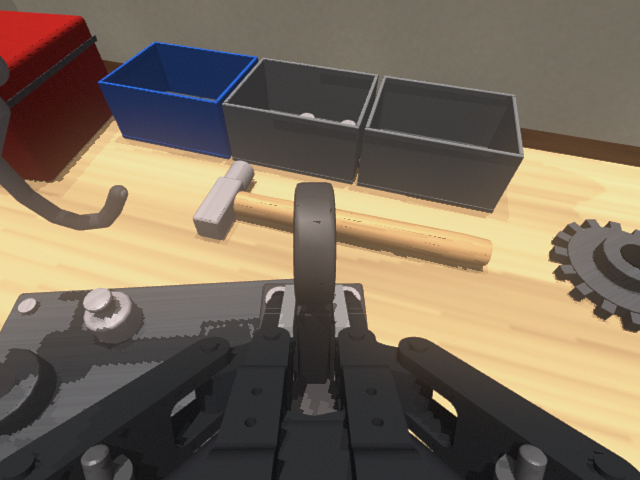

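```bash
cat > eye.py <<'E'
from h import *
zg=np.array([.831,.24,-.501]);yg=np.array([.29,-.957,.022]);zg/=np.linalg.norm(zg);yg-=zg*(yg@zg);yg/=np.linalg.norm(yg)
Mg=np.c_[np.cross(yg,zg),yg,zg]
TCPg=np.array([.6654,.0007,.040]);u=np.array([.957,.29,0])
a=(np.array([.6618,.0019,0])-TCPg)@u
def L(dx,dz): return Mg.T@(np.r_[(TCPg+u*a)[:2],0]+u*dx+[0,0,dz]-TCPg)
E_t=L(0,.086);up_t=Mg.T@np.array([0,0,1.]);
ys=np.array([-np.sin(.363),np.cos(.363),0]);xs=np.array([np.cos(.363),np.sin(.363),0])
def eye(o):
    M=R.from_quat(o['tool_rot']).as_matrix();return o['ee_pos']+M@E_t, M@up_t, M
def plane(s,u,v,p0,n):
    o,d=ray(s,u,v);return o+d*((p0-o)@n)/(d@n)
E
python3 - <<'E'
from eye import *
import pickle
s,o=pickle.load(open('m.pkl','rb'))
e,up,M=eye(o);print("eye",e.round(4),"up",up.round(3))
for nm,P in dict(top=e+.02*up,c=e,top6=e+.02*up+.006*M[:,1],bot=e-.086*up).items(): print(nm,proj(s,P).round(1))
p0=np.array([.602,.185,0])
for nm,(uu,vv) in dict(tip=(118,188),tip2=(116,196),bow=(75,221),bow2=(68,220)).items():
    for dx in (-.01,0,.01):
        P=plane(s,uu,vv,p0+xs*dx,xs);print(nm,dx,P.round(4),"st y",((P-p0)@ys).round(4))
C=np.array(s['world_from_camera'])[:3,3];print("cam",C.round(3),(M.T@(C-o['ee_pos'])).round(4))
E
```

```text
eye [0.6214 0.1137 0.1676] up [0.049 0.004 0.999]
top [[322.7 201.7]]
c [[320.2 247.6]]
top6 [[344.  201.7]]
bot [[314.1 358.5]]
tip -0.01 [0.601  0.1596 0.1993] st y -0.0234
tip 0 [0.6081 0.1689 0.1904] st y -0.0172
tip 0.01 [0.6152 0.1783 0.1816] st y -0.011
tip2 -0.01 [0.6004 0.161  0.1967] st y -0.0219
tip2 0 [0.6075 0.1706 0.1875] st y -0.0154
tip2 0.01 [0.6146 0.1801 0.1783] st y -0.009
bow -0.01 [0.5955 0.1739 0.1885] st y -0.0081
bow 0 [0.6019 0.1854 0.1781] st y 0.0004
bow 0.01 [0.6082 0.1968 0.1676] st y 0.0089
bow2 -0.01 [0.595  0.1753 0.189 ] st y -0.0066
bow2 0 [0.6012 0.187  0.1786] st y 0.0021
bow2 0.01 [0.6075 0.1987 0.1683] st y 0.0108
cam [0.553 0.097 0.258] [ 0.0765 -0.0011 -0.1339]
```

```bash
python3 - <<'E'
from eye import *
import pickle
s,o=pickle.load(open('m.pkl','rb'))
e,up,M=eye(o);yb=-M[:,1];fw=np.cross(yb,up)
th=np.radians(np.arange(0,360,3))
for dy in (-.006,.006):
    for dz in (0,.004,.008):
        P=proj(s,np.array([e+dz*up+dy*yb+.02*(np.cos(t)*up+np.sin(t)*fw) for t in th]))
        i=P[:,1].argmin();print(dy,dz,"min v",P[i].round(1),"u range",P[:,0].min().round(0),P[:,0].max().round(0))
im=s['img'];cv2.imwrite('pics/m2.png',cv2.resize(im[150:300,0:160],None,fx=4,fy=4,interpolation=cv2.INTER_CUBIC));cv2.imwrite('pics/m3.png',cv2.resize(im[160:400,230:400],None,fx=3,fy=2.5,interpolation=cv2.INTER_CUBIC))
E
```

```text
-0.006 0 min v [340.4 185.3] u range 334.0 345.0
-0.006 0.004 min v [341.5 175.2] u range 335.0 347.0
-0.006 0.008 min v [342.9 164.4] u range 335.0 348.0
0.006 0 min v [302.4 185.3] u range 300.0 303.0
0.006 0.004 min v [302.4 175.2] u range 300.0 303.0
0.006 0.008 min v [302.3 164.4] u range 300.0 303.0
```

View pics/m2.png

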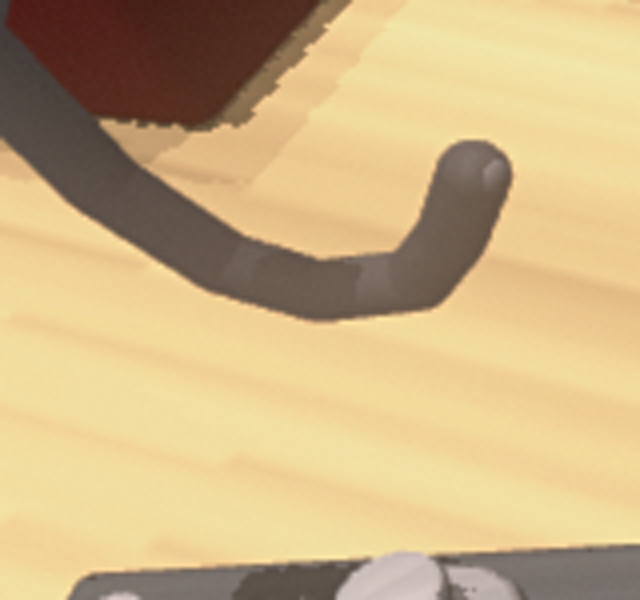

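View pics/m3.png

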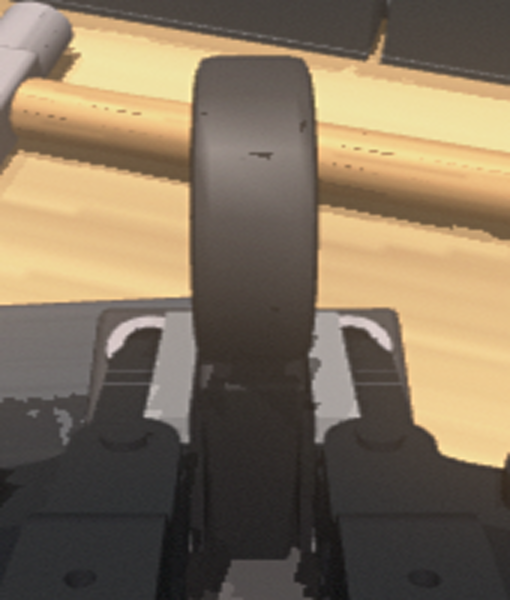

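```bash
cat >> eye.py <<'E'
def hookfit(s,tip,seat,w=None):
    d=-.014*ys+[0,0,.011];A=np.zeros((3,3));b=np.zeros(3)
    for (uv,off) in ((tip,d),(seat,np.zeros(3))):
        o,dr=ray(s,*uv);m=np.eye(3)-np.outer(dr,dr);A+=m;b+=m@(o-off)
    S=np.linalg.solve(A,b);return S,proj(s,S),proj(s,S+d)
E
python3 - <<'E'
from eye import *
import pickle
s,o=pickle.load(open('m.pkl','rb'))
for tip,seat in (((118.6,192),(76,222)),((118.6,192),(79,222)),((118.6,193),(73,221.5))):
    S,a,b=hookfit(s,tip,seat);print(S.round(4),a.round(1),b.round(1))
E
```

```text
[0.5941 0.171  0.1899] [[ 78. 224.]] [[116.5 189.8]]
[0.5963 0.1738 0.1868] [[ 80.3 223.2]] [[117.2 190.6]]
[0.5926 0.1692 0.1918] [[ 75.9 224.7]] [[115.6 189.4]]
```

Emit:
send_rows(
  offset=[
    [8,0,-1],
    [7,0,0],
    [0,0,0],
  ],
  roll=[0,0,0],
  gripper=[0,0,0],
)

```text
clock: 37.85
ee_pos: [0.6351, 0.1128, 0.1427]
tool_rot: [0.866, 0.125, 0.48, -0.061]
ft_force: [-0.1, -0.2, -3.2]
finger_gap: 0.134
```

```bash
python3 - <<'E'
from eye import *
import pickle
s=r.snapshot('wrist');o=r.observe();pickle.dump((s,o),open('n.pkl','wb'))
im=s['img'];cv2.imwrite('pics/n2.png',cv2.resize(im[130:300,0:180],None,fx=4,fy=4,interpolation=cv2.INTER_CUBIC))
to([.63,.12,.135]);e,up,M=eye(o);print(e,((e-[.602,.185,0])@xs),((e-[.602,.185,0])@ys),up)
E
```

```text
clk 37.9 pos [0.6347 0.1127 0.1423] z [ 0.816  0.225 -0.533] y [ 0.275 -0.961  0.015] yawY -74.02 gap 0.134 F [ 0.12  0.12 -3.84] j [ 0.03  0.01  2.45  2.56  0.37 -1.17]
  tool delta mm [-7.4 -8.4  1.6] n 0.14
[0.63348712 0.11204607 0.18833221] 0.003530779251336623 -0.0793803965767857 [0.03740433 0.00348272 0.99929414]
```

View pics/n2.png

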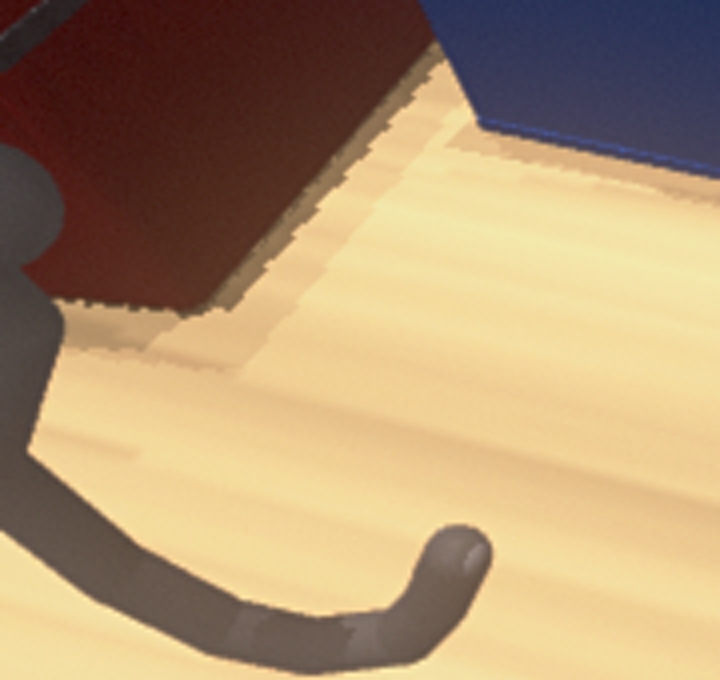

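```bash
python3 - <<'E'
from eye import *
import pickle
s,o=pickle.load(open('m.pkl','rb'));s2,o2=pickle.load(open('n.pkl','rb'))
p0=np.array([.602,.185,0])
for nm,a,b in (("tip",(118.5,191.8),(114.5,268.8)),("seat",(76.8,221.3),(75,290))):
    P=tri([(s,*a),(s2,*b)]);print(nm,P.round(4),"st",((P-p0)@xs).round(4),((P-p0)@ys).round(4), proj(s,P)-a,proj(s2,P)-b)
# joint: rays with tip/seat relation in both
d=-.014*ys+[0,0,.011];A=np.zeros((3,3));B=np.zeros(3)
for sn,uv,off in ((s,(118.5,191.8),d),(s,(76.8,221.3),0*d),(s2,(114.5,268.8),d),(s2,(75,290),0*d)):
    oo,dr=ray(sn,*uv);m=np.eye(3)-np.outer(dr,dr);A+=m;B+=m@(oo-off)
S=np.linalg.solve(A,B);print("joint S",S.round(4),((S-p0)@xs).round(4),((S-p0)@ys).round(4))
for q in (o,o2):
    e,up,M=eye(q);print("eye",e.round(4))
print(proj(s2,e),)
E
```

```text
tip [0.6098 0.1718 0.1867] st 0.0026 -0.0151 [[0.14844653 0.00911552]] [[-0.13736981  0.0038556 ]]
seat [0.6051 0.1905 0.1728] st 0.0048 0.0041 [[-0.1754948   0.00024718]] [[ 0.16357199 -0.01436074]]
joint S [0.6024 0.1829 0.1792] -0.0004 -0.0021
eye [0.6214 0.1137 0.1676]
eye [0.6335 0.112  0.1883]
[[317.10087997 251.55847195]]
```

Emit:
send_rows(
  offset=[
    [-3,-12,0],
    [-3,-12,0],
    [-3,-12,0],
    [-1,-8,0],
    [0,0,0],
  ],
  roll=[0,0,0,0,0],
  gripper=[0,0,0,0,0],
)

```text
clock: 38.52
ee_pos: [0.6168, 0.1535, 0.133]
tool_rot: [0.867, 0.125, 0.479, -0.06]
ft_force: [0.1, -0.9, -3.6]
finger_gap: 0.131
```

```bash
cat >> eye.py <<'E'
S0=np.array([.603,.186,0])
def tgt(o,x,y,z):
    e,up,M=eye(o);P=S0+xs*x+ys*y+[0,0,z]
    c=e-S0;print("eye st x,y,z mm",(np.array([c@xs,c@ys,e[2]])*1000).round(1),"up",up.round(3),"clk",round(o['clock'],2),"F",o['ft_force'].round(1),"yaw",np.degrees(np.arctan2(M[1,1],M[0,1])).round(1),"tool delta",(M.T@(P-e)*1000).round(1))
E
python3 - <<'E'
from eye import *
import pickle
s=r.snapshot('wrist');o=r.observe();pickle.dump((s,o),open('p.pkl','wb'))
im=s['img'];cv2.imwrite('pics/p.png',cv2.resize(im[100:400,100:400],None,fx=2,fy=2,interpolation=cv2.INTER_CUBIC))
tgt(o,.001,-.03,.178)
E
```

```text
eye st x,y,z mm [ 1.000e-01 -3.570e+01  1.791e+02] up [0.038 0.004 0.999] clk 38.58 F [-0.  -0.8 -3.6] yaw -74.1 tool delta [-0.6 -5.8  0.9]
```

View pics/p.png

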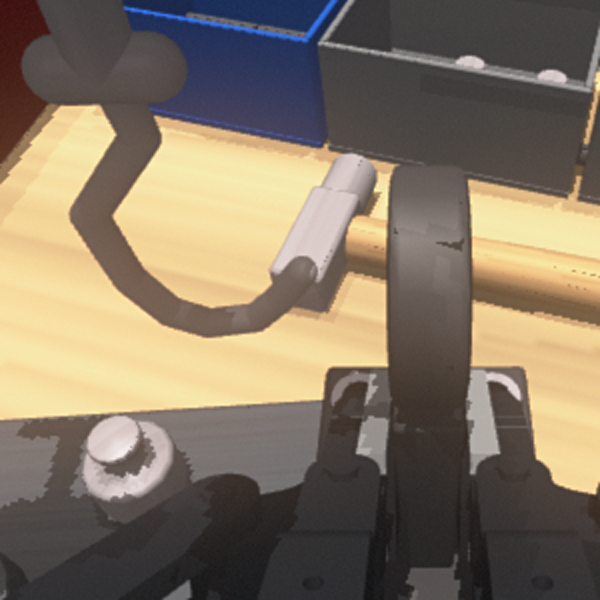

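```bash
python3 - <<'E'
from eye import *
import pickle
s,o=pickle.load(open('p.pkl','rb'));s1,_=pickle.load(open('m.pkl','rb'));s2,_=pickle.load(open('n.pkl','rb'))
tip=(251,234.5);seat=(100+215/2,100+322/2)
e,up,M=eye(o)
for nm,obs in (("tip",[(s1,118.5,191.8),(s2,114.5,268.8),(s,*tip)]),("seat",[(s1,76.8,221.3),(s2,75,290),(s,*seat)])):
    P=tri(obs);d=P-S0;print(nm,P.round(4),(d@xs).round(4),(d@ys).round(4),[ (proj(a,P)[0]-(b,c)).round(1).tolist() for a,b,c in obs])
    P=tri([obs[1],obs[2]]);d=P-S0;print("  last two",P.round(4),(d@xs).round(4),(d@ys).round(4))
yb=-M[:,1];fw=np.cross(yb,up);th=np.radians(np.arange(0,360,3))
P=proj(s,np.array([e+.02*(np.cos(t)*up+np.sin(t)*fw) for t in th]));print("pred ring top",P[P[:,1].argmin()],"obs",(314.7,100+165/2))
E
```

```text
tip [0.6107 0.173  0.1854] 0.0026 -0.0148 [[-0.0, 0.4], [-0.3, -0.7], [0.3, 0.4]]
  last two [0.6107 0.1731 0.1852] 0.0027 -0.0148
seat [0.6031 0.1864 0.1768] 0.0002 0.0004 [[0.2, -1.1], [0.6, 1.7], [-0.7, -0.7]]
  last two [0.603  0.1861 0.1774] 0.0 0.0001
pred ring top [319.34790238 187.61967944] obs (314.7, 182.5)
```

Emit:
send_rows(
  offset=[
    [-1,-8,0],
    [0,-8,0],
    [0,-4,-1],
    [0,0,0],
  ],
  roll=[0,0,0,0],
  gripper=[0,0,0,0],
)

```text
clock: 39.08
ee_pos: [0.6107, 0.1711, 0.1329]
tool_rot: [0.867, 0.123, 0.48, -0.059]
ft_force: [0.3, 0.7, -3.3]
finger_gap: 0.131
```

```bash
python3 - <<'E'
from eye import *
import pickle
s=r.snapshot('wrist');o=r.observe();pickle.dump((s,o),open('q.pkl','wb'))
im=s['img'];cv2.imwrite('pics/q.png',cv2.resize(im[50:350,150:450],None,fx=2,fy=2,interpolation=cv2.INTER_CUBIC))
tgt(o,.002,-.001,.1775)
E
```

```text
eye st x,y,z mm [  0.6 -17.  179. ] up [0.037 0.003 0.999] clk 39.12 F [-0.2 -0.2 -2.7] yaw -74.3 tool delta [ -1.1 -16.1   0.7]
```

View pics/q.png

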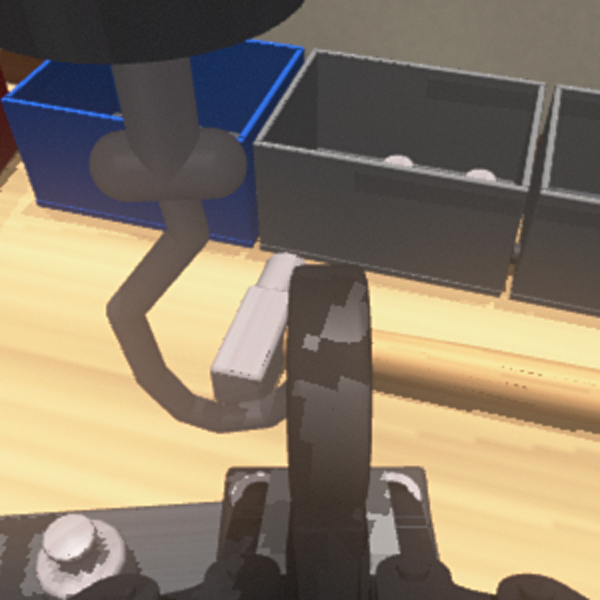

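Emit:
send_rows(
  offset=[
    [-1,-5,1],
    [0,-6,0],
    [0,-5,0],
    [0,0,0],
  ],
  roll=[0,0,0,0],
  gripper=[0,0,0,0],
)

```text
clock: 39.62
ee_pos: [0.6069, 0.1864, 0.1311]
tool_rot: [0.867, 0.123, 0.48, -0.059]
ft_force: [0.3, -0.3, -3.4]
finger_gap: 0.129
```

```bash
python3 - <<'E'
from eye import *
import pickle
s=r.snapshot('wrist');o=r.observe();pickle.dump((s,o),open('q2.pkl','wb'))
im=s['img'];cv2.imwrite('pics/q2.png',cv2.resize(im[50:350,150:450],None,fx=2,fy=2,interpolation=cv2.INTER_CUBIC))
tgt(o,.002,-.001,.1775)
s=r.snapshot('side');cv2.imwrite('pics/q3.png',cv2.resize(s['img'][140:260,280:400],None,fx=5,fy=5,interpolation=cv2.INTER_CUBIC))
E
```

```text
eye st x,y,z mm [  2.4  -1.3 177.3] up [0.037 0.003 0.999] clk 39.67 F [ 0.3 -0.2 -4.6] yaw -74.4 tool delta [-0.  -0.3 -0.5]
```

View pics/q2.png

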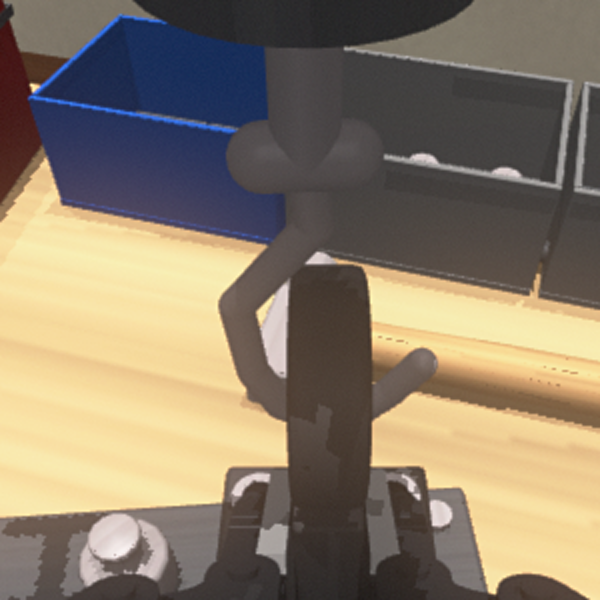

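View pics/q3.png

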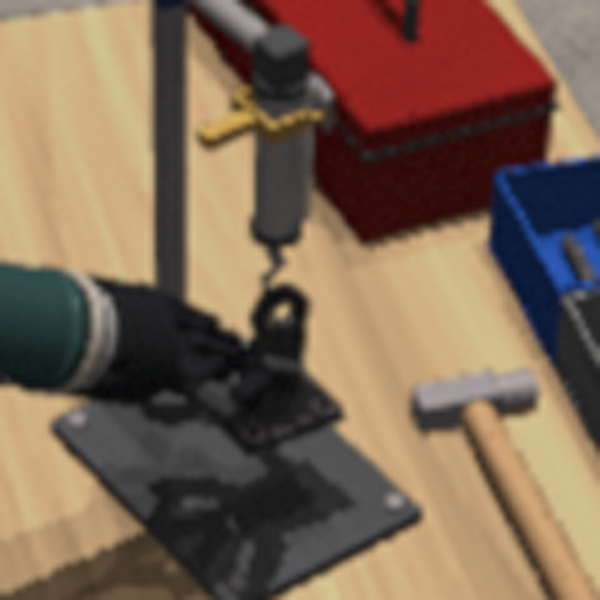

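Emit:
send_rows(
  offset=[
    [-3,0,1.9],
    [-3,0,1.9],
    [-3,0,1.9],
    [-3,0,1.9],
    [0,0,0],
  ],
  roll=[0,0,0,0,0],
  gripper=[0,0,0,0,0],
)

```text
clock: 40.35
ee_pos: [0.6073, 0.1855, 0.1158]
tool_rot: [0.867, 0.122, 0.48, -0.059]
ft_force: [-0.9, 0.8, -4.1]
finger_gap: 0.129
```

```bash
cat > lo.py <<'E'
from eye import *
import json,os
o=r.observe();tgt(o,.002,-.001,.1235)
e,_,_=eye(o);L=json.load(open('F.json')) if os.path.exists('F.json') else []
L.append([float(e[2]*1000),float(o['ft_force'][2])]);json.dump(L,open('F.json','w'))
E
python3 lo.py
```

```text
eye st x,y,z mm [  2.4  -2.2 161.9] up [0.038 0.004 0.999] clk 40.35 F [-0.9  0.8 -4.1] yaw -74.4 tool delta [-32.7  -1.7  20. ]
```

Emit:
send_rows(
  offset=[
    [-3,-0.3,1.9],
    [-3,-0.3,1.9],
    [-3,-0.3,1.9],
    [0,0,0],
  ],
  roll=[0,0,0,0],
  gripper=[0,0,0,0],
)

```text
clock: 40.85
ee_pos: [0.6077, 0.1864, 0.1052]
tool_rot: [0.867, 0.122, 0.48, -0.059]
ft_force: [-1.7, -1.0, -2.5]
finger_gap: 0.133
```

```bash
python3 lo.py
```

```text
eye st x,y,z mm [  3.   -1.5 151.3] up [0.036 0.003 0.999] clk 40.85 F [-1.7 -1.  -2.5] yaw -74.4 tool delta [-24.1  -0.8  13.9]
```

Emit:
send_rows(
  offset=[
    [-3,-0.3,1.9],
    [-3,-0.3,1.9],
    [-3,-0.3,1.9],
    [0,0,0],
  ],
  roll=[0,0,0,0],
  gripper=[0,0,0,0],
)

```text
clock: 41.35
ee_pos: [0.6081, 0.1873, 0.0947]
tool_rot: [0.866, 0.122, 0.481, -0.059]
ft_force: [-1.3, -0.4, -1.6]
finger_gap: 0.131
```

```bash
python3 lo.py;python3 - <<'E'
from h import *
s=r.snapshot('wrist');cv2.imwrite('pics/s.png',cv2.resize(s['img'][0:350,150:450],None,fx=2,fy=1.7,interpolation=cv2.INTER_CUBIC))
s=r.snapshot('side');cv2.imwrite('pics/s2.png',cv2.resize(s['img'][140:260,280:400],None,fx=5,fy=5,interpolation=cv2.INTER_CUBIC))
E
python3 lo.py
```

```text
eye st x,y,z mm [  3.6  -0.8 140.8] up [0.034 0.002 0.999] clk 41.35 F [-1.3 -0.4 -1.6] yaw -74.4 tool delta [-15.5   0.1   7.8]
eye st x,y,z mm [  3.7  -0.8 141. ] up [0.034 0.002 0.999] clk 41.45 F [-1.1 -0.6 -2.7] yaw -74.4 tool delta [-15.8   0.1   7.9]
```

View pics/s.png

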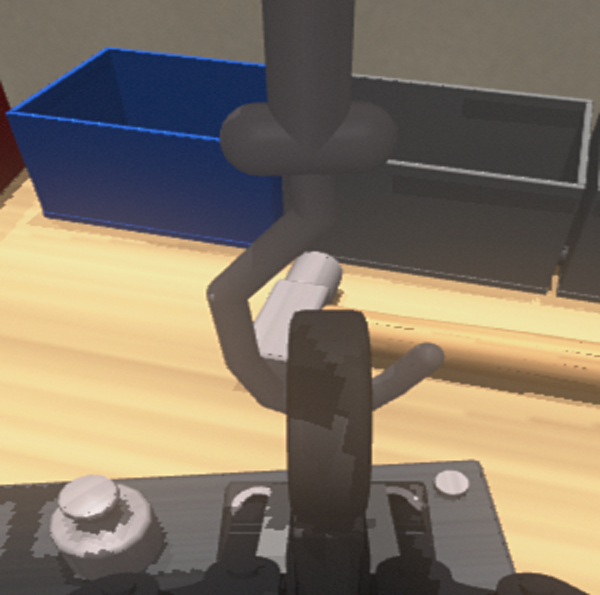

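View pics/s2.png

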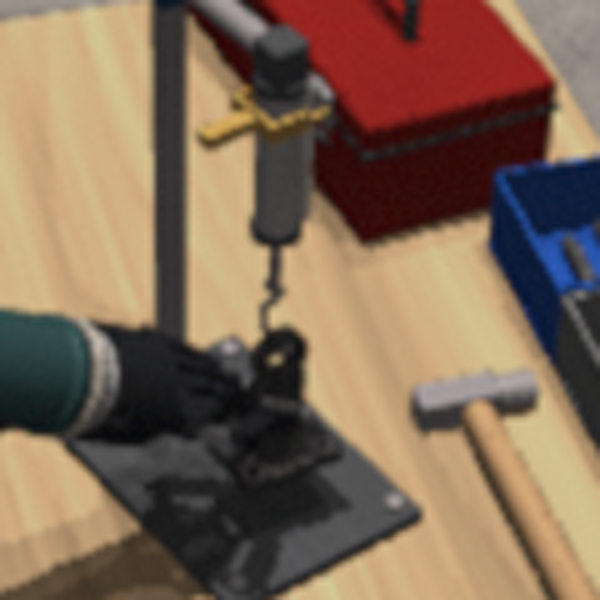

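Emit:
send_rows(
  offset=[
    [-3.5,0,1.0],
    [-3.5,0,1.0],
    [-3,0,1.9],
    [0,0,0],
  ],
  roll=[0,0,0,0],
  gripper=[0,0,0,0],
)

```text
clock: 41.95
ee_pos: [0.608, 0.1871, 0.0859]
tool_rot: [0.865, 0.122, 0.483, -0.059]
ft_force: [-1.1, -0.6, 0.3]
finger_gap: 0.133
```

```bash
cat > av.py <<'E'
from eye import *
import sys
F=[];Zs=[]
for i in range(int(sys.argv[1])):
    r.snapshot('top');o=r.observe();F.append(o['ft_force']);Zs.append(eye(o)[0][2])
F=np.array(F);print("meanF",F.mean(0).round(2),"sd",F.std(0).round(2),"z",np.mean(Zs).round(4));tgt(o,.002,-.001,.1235)
E
python3 av.py 8
```

```text
meanF [-1.03 -0.35 -0.4 ] sd [0.73 0.42 0.4 ] z 0.1323
eye st x,y,z mm [  3.3  -0.9 132.5] up [0.029 0.001 1.   ] clk 42.35 F [-0.4 -0.2  0.1] yaw -74.4 tool delta [-8.3  0.1  3.7]
```

Emit:
send_rows(
  offset=[
    [-2.5,0,0.5],
    [-1,0,0],
    [0,0,0],
  ],
  roll=[0,0,0],
  gripper=[0,0,0],
)

```text
clock: 42.72
ee_pos: [0.6076, 0.1869, 0.0841]
tool_rot: [0.864, 0.122, 0.485, -0.059]
ft_force: [-0.3, -0.0, 0.2]
finger_gap: 0.134
```

```bash
python3 av.py 14; python3 - <<'E'
from h import *
s=r.snapshot('side');
for z in (.2,.21,.25): print(proj(s,[.603,.186,z]))
cv2.imwrite('pics/t2.png',cv2.resize(s['img'][140:260,280:400],None,fx=5,fy=5,interpolation=cv2.INTER_CUBIC))
E
```

```text
meanF [0.41 0.35 0.06] sd [0.41 0.59 0.42] z 0.1302
eye st x,y,z mm [  2.6  -0.9 130.2] up [0.026 0.001 1.   ] clk 43.42 F [ 0.4  0.9 -0.1] yaw -74.4 tool delta [-6.   0.1  3. ]
[[334.83976863 196.64669774]]
[[334.91564017 194.19032634]]
[[335.22563688 184.15405839]]
```

View pics/t2.png

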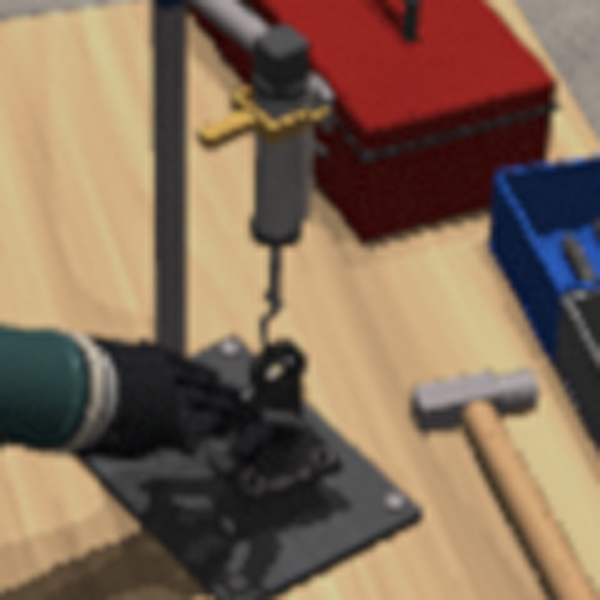

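Emit:
send_rows(
  offset=[
    [-0.9,0,0.5],
    [0,0,0],
    [0,0,0],
  ],
  roll=[0,0,0],
  gripper=[0,0,0],
  newtons=20,
)

```text
clock: 43.85
ee_pos: [0.6075, 0.1869, 0.0831]
tool_rot: [0.864, 0.122, 0.485, -0.059]
ft_force: [1.3, 0.4, 0.3]
finger_gap: 0.131
```

```bash
python3 av.py 12
```

```text
meanF [ 0.13  0.25 -0.06] sd [0.38 0.35 0.32] z 0.1291
eye st x,y,z mm [  2.6  -0.9 129.1] up [0.026 0.001 1.   ] clk 44.45 F [-0.4  0.7 -0.3] yaw -74.4 tool delta [-5.1  0.1  2.4]
```

Emit:
send_rows(
  offset=[
    [0,0,0],
    [0,0,0],
    [0,0,0],
    [0,0,0],
  ],
  roll=[0,0,0,0],
  gripper=[0.2,0.3,0.4,0.5],
)

```text
clock: 44.95
ee_pos: [0.6074, 0.1868, 0.083]
tool_rot: [0.864, 0.122, 0.485, -0.059]
ft_force: [-0.0, -0.1, -0.9]
finger_gap: 0.502
```

```bash
python3 - <<'E'
from eye import *
s=r.snapshot('wrist');cv2.imwrite('pics/v.png',cv2.resize(s['img'],None,fx=1.2,fy=1.2))
o=r.observe();tgt(o,0,0,.13);print(o['finger_gap'])
E
```

```text
eye st x,y,z mm [  2.4  -0.9 129. ] up [0.027 0.    1.   ] clk 45.0 F [-0.3  0.1 -0.3] yaw -74.4 tool delta [-0.5 -0.7 -2.7]
0.5004614673034044
```

View pics/v.png

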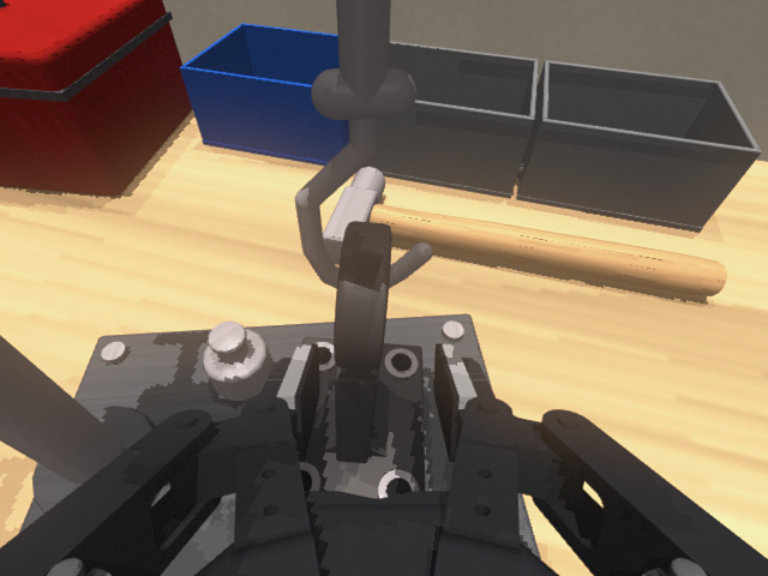

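Emit:
send_rows(
  offset=[
    [0,-2,0],
    [0,-2,0],
    [0,0,0],
    [0,0,-6],
    [0,0,-15],
  ],
  roll=[0,0,0,0,0],
  gripper=[0.75,1,1,1,1],
)

```text
clock: 45.62
ee_pos: [0.5887, 0.1863, 0.0938]
tool_rot: [0.864, 0.122, 0.484, -0.059]
ft_force: [-0.1, -0.4, -0.1]
finger_gap: 1.0
```

Emit:
send_rows(
  offset=[
    [0,0,-30],
    [0,0,-35],
    [0,0,-35],
    [0,0,0],
  ],
  roll=[0,0,0,0],
  gripper=[1,1,1,1],
)

```text
clock: 46.12
ee_pos: [0.5475, 0.1803, 0.1624]
tool_rot: [0.871, 0.122, 0.473, -0.056]
ft_force: [-0.9, -0.5, 0.7]
finger_gap: 0.997
```

```bash
python3 - <<'E'
from eye import *
to([.5,.15,.3])
s=r.snapshot('wrist');cv2.imwrite('pics/w.png',s['img'])
s=r.snapshot('side');cv2.imwrite('pics/w2.png',cv2.resize(s['img'][130:250,280:400],None,fx=5,fy=5,interpolation=cv2.INTER_CUBIC))
E
```

```text
clk 46.12 pos [0.5475 0.1803 0.1624] z [ 0.81   0.213 -0.546] y [ 0.265 -0.964  0.017] yawY -74.63 gap 0.997 F [-0.86 -0.53  0.74] j [ 0.29 -0.2   2.57  3.28  0.22 -1.7 ]
  tool delta mm [  85.6   19.  -120.1] n 2.0
```

View pics/w.png

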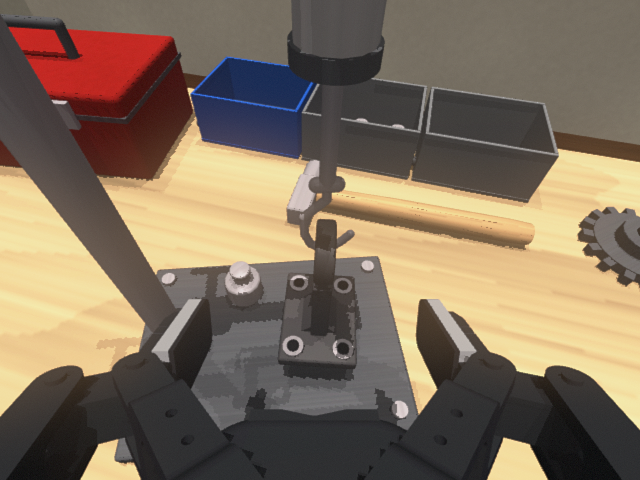

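View pics/w2.png

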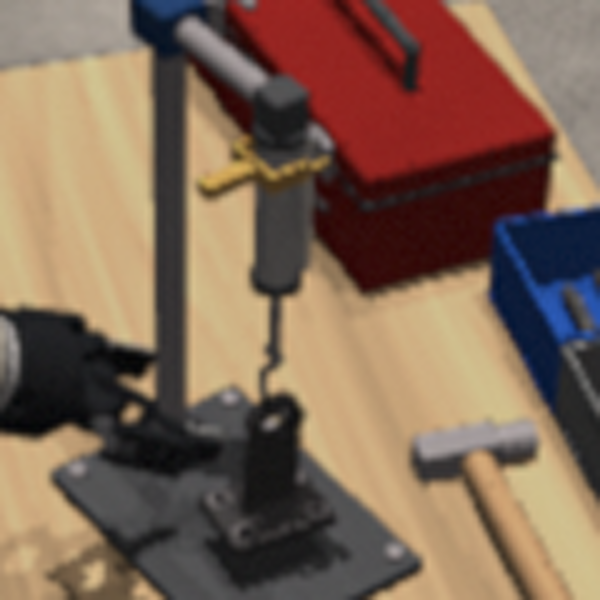

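```bash
python3 - <<'E'
from kin import *
import eye as E
s=r.snapshot('wrist');o=r.observe()
import pickle;pickle.dump((s,o),open('w.pkl','wb'))
cv2.imwrite('pics/w3.png',cv2.resize(s['img'][160:300,270:390],None,fx=5,fy=4.2,interpolation=cv2.INTER_CUBIC))
si=r.snapshot('side');cv2.imwrite('pics/w4.png',cv2.resize(si['img'][145:200,315:365],None,fx=12,fy=10,interpolation=cv2.INTER_CUBIC))
print("side proj pointer ends / index: ")
for x in (0.018,):
  for z in (.341,.321,.306,.301,.291): print(z,proj(si,E.S0+E.xs*x-E.ys*.022+[0,0,z]).round(1),proj(si,E.S0-E.xs*.056+[0,0,z]).round(1))
M=R.from_quat(o['tool_rot']).as_matrix();q=o['joint_positions']
G=E.S0-E.xs*.047+[0,0,.341]
for P in (G+.011*M[:,2]-.10*M[:,2],G+.011*M[:,2],G+.011*M[:,2]-[0,0,.036],G+.011*M[:,2]-[0,0,.036]-.1*M[:,2]):
    q,e=ik(P,M,q);print(P.round(4),q.round(2),np.abs(e).max().round(4))
to(G+.011*M[:,2]-.10*M[:,2]);to(G+.011*M[:,2])
E
```

```text
side proj pointer ends / index: 
0.341 [[345.4 161.5]] [[320.5 166.7]]
0.321 [[345.1 167. ]] [[320.5 172.2]]
0.306 [[344.9 171.1]] [[320.4 176.2]]
0.301 [[344.9 172.4]] [[320.4 177.6]]
0.291 [[344.8 175.1]] [[320.4 180.2]]
[0.4873 0.1505 0.3901] [ 0.25 -0.66  2.57  3.97  0.   -2.42] 0.0721
[0.5679 0.1716 0.3349] [ 0.25 -0.42  2.45  4.1   0.   -2.55] 0.0371
[0.5679 0.1716 0.2989] [ 0.25 -0.39  2.46  4.1   0.   -2.55] 0.0239
[0.4873 0.1505 0.3541] [ 0.25 -0.61  2.57  4.09  0.   -2.54] 0.0571
clk 46.33 pos [0.5462 0.1797 0.1575] z [ 0.806  0.211 -0.553] y [ 0.265 -0.964  0.018] yawY -74.63 gap 1.002 F [ 0.24  0.57 -0.04] j [ 0.29 -0.2   2.57  3.28  0.22 -1.7 ]
  tool delta mm [ 157.9   16.6 -182.3] n 3.04
clk 46.33 pos [0.5462 0.1797 0.1575] z [ 0.806  0.211 -0.553] y [ 0.265 -0.964  0.018] yawY -74.63 gap 1.002 F [ 0.24  0.57 -0.04] j [ 0.29 -0.2   2.57  3.28  0.22 -1.7 ]
  tool delta mm [158.   16.6 -82.3] n 2.63
```

View pics/w3.png

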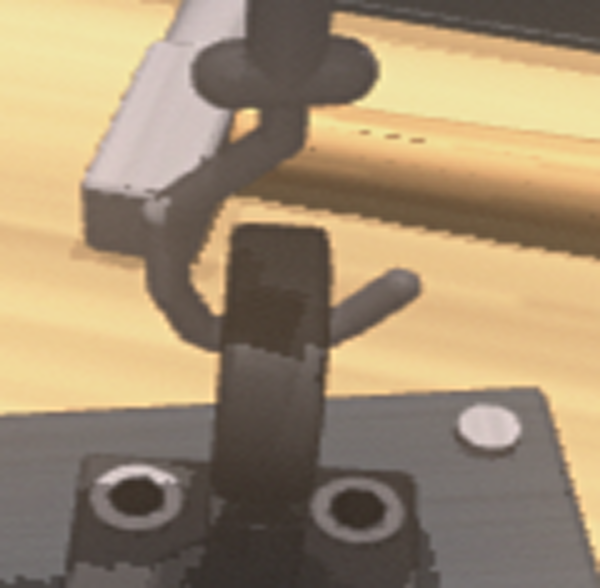

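View pics/w4.png

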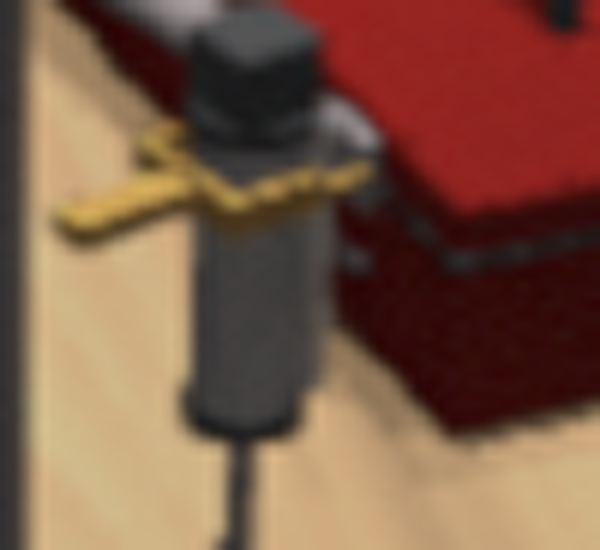

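Emit:
send_rows(
  offset=[
    [25,3,-14],
    [35,4,-18],
    [35,4,-18],
    [0,0,0],
  ],
  roll=[0,0,0,0],
  gripper=[1,1,1,1],
)

```text
clock: 46.82
ee_pos: [0.5632, 0.1737, 0.2393]
tool_rot: [0.87, 0.122, 0.474, -0.056]
ft_force: [-0.1, 0.4, 0.1]
finger_gap: 1.002
```

```bash
python3 - <<'E'
from eye import *
import pickle
s=r.snapshot('wrist');o=r.observe();pickle.dump((s,o),open('x.pkl','wb'))
cv2.imwrite('pics/x.png',s['img'])
M=R.from_quat(o['tool_rot']).as_matrix()
to(S0-xs*.047+[0,0,.341]+.011*M[:,2])
E
```

```text
clk 46.88 pos [0.5622 0.1736 0.2375] z [ 0.809  0.213 -0.547] y [ 0.265 -0.964  0.018] yawY -74.61 gap 1.003 F [-0.69 -0.49 -0.75] j [ 0.26 -0.34  2.49  3.48  0.   -1.93]
  tool delta mm [ 84.3   5.2 -49.1] n 1.4
```

View pics/x.png

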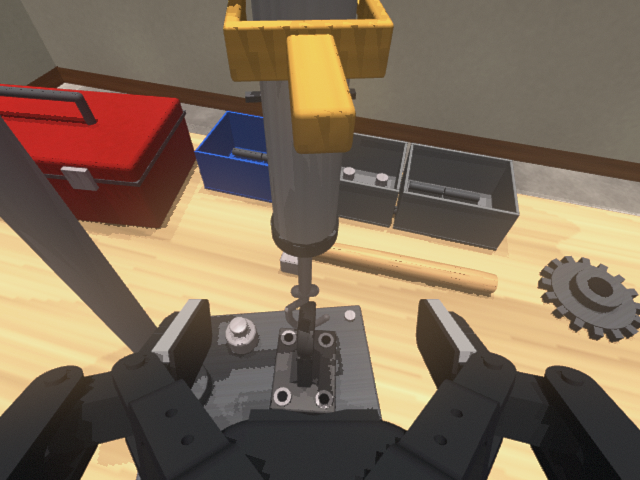

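Emit:
send_rows(
  offset=[
    [30,2,-17],
    [30,2,-17],
    [0,0,0],
  ],
  roll=[0,0,0],
  gripper=[1,1,1],
)

```text
clock: 47.25
ee_pos: [0.577, 0.1762, 0.2715]
tool_rot: [0.859, 0.12, 0.494, -0.057]
ft_force: [-0.1, -0.7, 0.3]
finger_gap: 1.005
```

```bash
python3 - <<'E'
from eye import *
import pickle
s=r.snapshot('wrist');o=r.observe();pickle.dump((s,o),open('y.pkl','wb'))
cv2.imwrite('pics/y.png',s['img'])
M=R.from_quat(o['tool_rot']).as_matrix()
to(S0-xs*.047+[0,0,.341]+.011*M[:,2])
E
```

```text
clk 47.3 pos [0.5764 0.1762 0.2704] z [ 0.834  0.217 -0.508] y [ 0.263 -0.964  0.02 ] yawY -74.73 gap 1.002 F [-0.24 -0.7   0.04] j [ 0.26 -0.35  2.46  3.52  0.   -1.97]
  tool delta mm [ 51.4   3.4 -40.8] n 0.86
```

View pics/y.png

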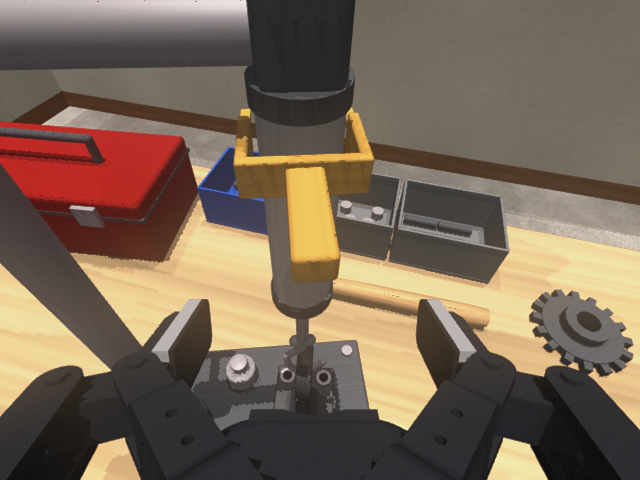

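Emit:
send_rows(
  offset=[
    [22,2,-26],
    [26,1,-18],
    [0,0,0],
  ],
  roll=[0,0,0],
  gripper=[1,1,1],
)

```text
clock: 47.68
ee_pos: [0.5752, 0.1751, 0.3045]
tool_rot: [0.846, 0.118, 0.517, -0.06]
ft_force: [-1.3, 0.3, -1.1]
finger_gap: 1.0
```

```bash
python3 - <<'E'
from eye import *
import pickle
s=r.snapshot('wrist');o=r.observe();pickle.dump((s,o),open('z.pkl','wb'))
cv2.imwrite('pics/z.png',s['img'])
M=R.from_quat(o['tool_rot']).as_matrix()
to(S0-xs*.047+[0,0,.341]+.011*M[:,2])
E
```

```text
clk 47.73 pos [0.5748 0.1751 0.3034] z [ 0.859  0.223 -0.46 ] y [ 0.262 -0.965  0.021] yawY -74.83 gap 1.0 F [ 0.68  0.29 -0.36] j [ 0.25 -0.41  2.46  3.58  0.   -2.04]
  tool delta mm [ 25.7   2.3 -21.1] n 0.43
```

View pics/z.png

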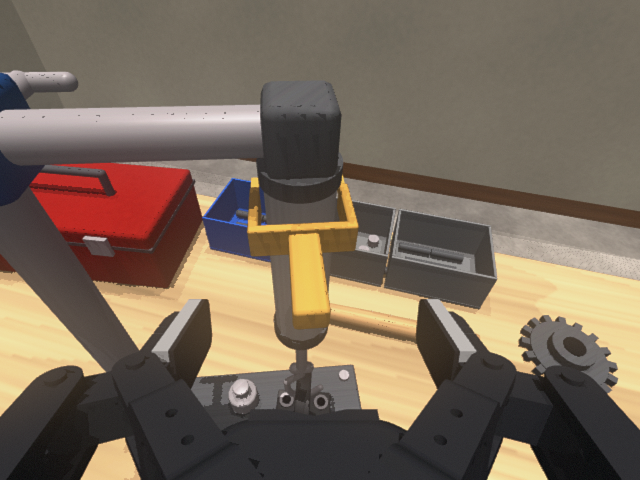

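Emit:
send_rows(
  offset=[
    [20,1,-18],
    [16,1,-14],
    [0,0,0],
  ],
  roll=[0,0,0],
  gripper=[1,1,1],
)

```text
clock: 48.1
ee_pos: [0.5732, 0.1743, 0.3288]
tool_rot: [0.835, 0.116, 0.534, -0.062]
ft_force: [0.2, 0.4, -0.8]
finger_gap: 0.996
```

```bash
python3 - <<'E'
from eye import *
import pickle
s=r.snapshot('wrist');o=r.observe();pickle.dump((s,o),open('z2.pkl','wb'))
cv2.imwrite('pics/z2.png',s['img'])
M=R.from_quat(o['tool_rot']).as_matrix()
to(S0-xs*.047+[0,0,.341]+.011*M[:,2])
for k,off in dict(tabtip=-.056,tab=-.044).items():
    print(k,proj(s,S0+xs*off+[0,0,.341]).round(1))
E
```

```text
clk 48.15 pos [0.5731 0.1744 0.3283] z [ 0.877  0.227 -0.423] y [ 0.26  -0.965  0.022] yawY -74.9 gap 0.996 F [ 0.46 -0.54  0.34] j [ 0.25 -0.45  2.46  3.64  0.   -2.09]
  tool delta mm [ 5.2  1.5 -7.8] n 0.13
tabtip [[320.8 350.3]]
tab [[317.2 321.4]]
```

View pics/z2.png

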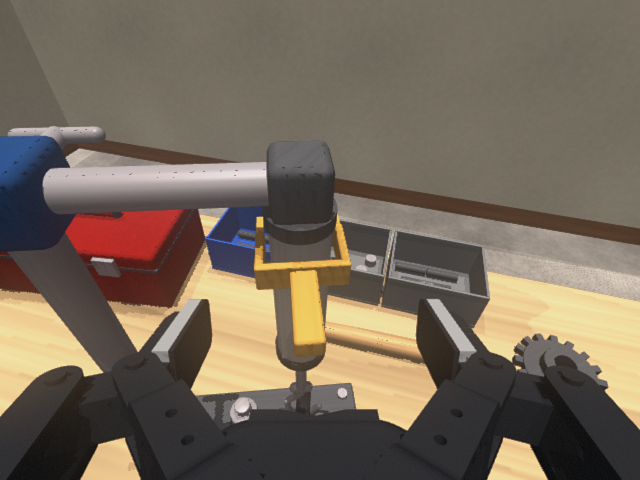

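Emit:
send_rows(
  offset=[
    [4,-2,-7],
    [0,0,0],
    [0,0,0],
    [0,0,0],
    [0,0,0],
  ],
  roll=[0,0,0,0,0],
  gripper=[0.6,0.3,0,0,0],
  newtons=40,
)

```text
clock: 48.78
ee_pos: [0.5689, 0.1763, 0.3296]
tool_rot: [0.834, 0.119, 0.535, -0.063]
ft_force: [-4.2, 1.7, 0.9]
finger_gap: 0.141
```

```bash
python3 - <<'E'
from eye import *
import pickle
s=r.snapshot('wrist');o=r.observe();pickle.dump((s,o),open('z3.pkl','wb'))
cv2.imwrite('pics/z3.png',s['img'])
M=R.from_quat(o['tool_rot']).as_matrix()
to(S0-xs*.047+[0,0,.341]+.011*M[:,2]); print("grasp z",o['ee_pos']-.011*M[:,2])
E
```

```text
clk 48.83 pos [0.5689 0.1763 0.3296] z [ 0.878  0.232 -0.42 ] y [ 0.265 -0.964  0.022] yawY -74.61 gap 0.139 F [-3.52  3.62  1.39] j [ 0.26 -0.46  2.46  3.65 -0.   -2.1 ]
  tool delta mm [ 5.5  4.4 -4. ] n 0.09
grasp z [0.55923373 0.1737407  0.33417522]
```

View pics/z3.png

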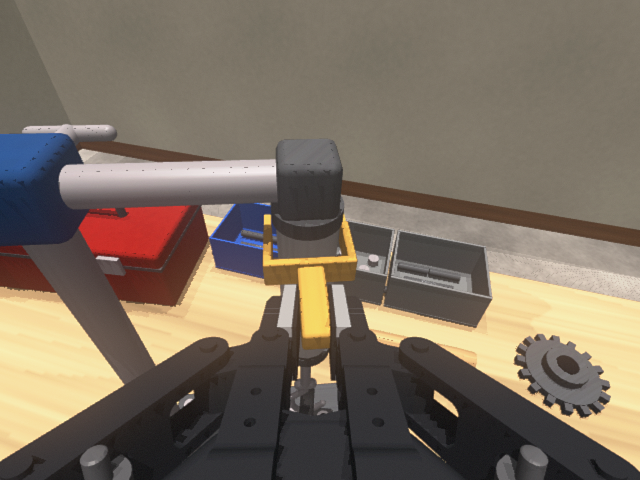

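```bash
python3 - <<'E'
from eye import *
import pickle
s,o=pickle.load(open('x.pkl','rb'))
cv2.imwrite('pics/x2.png',cv2.resize(s['img'][80:115,235:370],None,fx=5.5,fy=8,interpolation=cv2.INTER_CUBIC))
cv2.imwrite('pics/x3.png',cv2.resize(s['img'][270:350,265:365],None,fx=6,fy=6,interpolation=cv2.INTER_CUBIC))
E
```

```text
(no output)
```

View pics/x2.png

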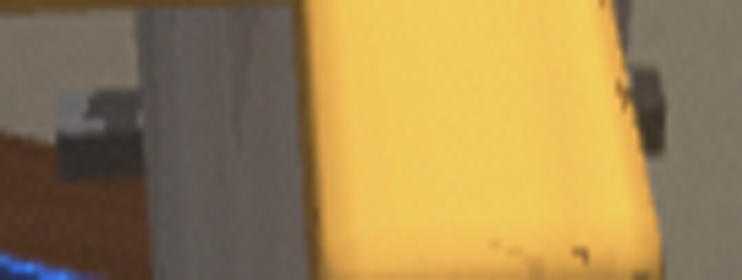

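View pics/x3.png

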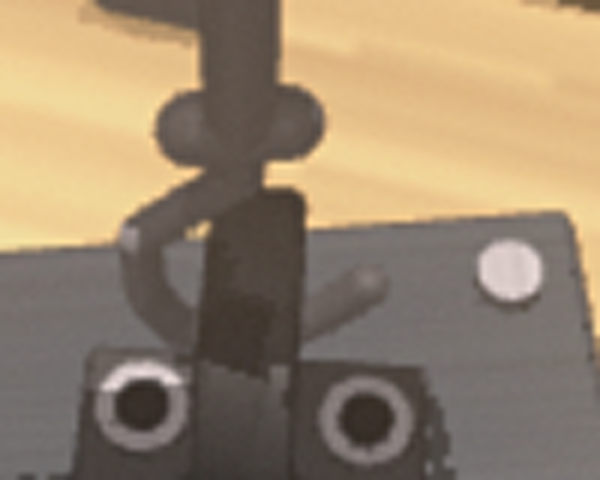

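```bash
python3 - <<'E'
from eye import *
import pickle
from scipy.optimize import least_squares
s,o=pickle.load(open('x.pkl','rb'));w,_=pickle.load(open('w.pkl','rb'))
P=tri([(w,350,227.9),(s,326.7,317.5)]);d=P-S0;print("tip",P.round(4),(d@xs).round(4),(d@ys).round(4),proj(w,P)-(350,227.9),proj(s,P)-(326.7,317.5),"ext",.1854-P[2])
for X in (.0,.003): 
  for a,b,c in ((w,350,227.9),(s,326.7,317.5)):
    q=plane(a,b,c,S0+xs*X,xs);print("  plane",X,q.round(4),((q-S0)@ys).round(4))
def f(p):return np.r_[proj(s,S0+xs*p[0]+ys*(p[1]+.022)+[0,0,p[2]])[0]-(245.4,96.9),proj(s,S0+xs*p[0]+ys*(p[1]-.022)+[0,0,p[2]])[0]-(355.7,93.5)]
q=least_squares(f,[.018,0,.306]);print("pointer",q.x.round(4),q.fun.round(1))
for xp in (.015,.018,.021,.024):
    q=least_squares(lambda p:f([xp,p[0],p[1]]),[0,.306]);print(xp,q.x.round(4),q.fun.round(1))
# index calibration in x and y views: tab tip top etc
z,_=pickle.load(open('z2.pkl','rb'))
E
```

```text
tip [0.6098 0.1755 0.1454] 0.0026 -0.0122 [[0.57717383 0.15078272]] [[-0.45358029 -0.13024895]] ext 0.04003964652165665
  plane 0.0 [0.6069 0.1756 0.1487] -0.0111
  plane 0.0 [0.6073 0.1748 0.1505] -0.012
  plane 0.003 [0.61   0.1759 0.1451] -0.012
  plane 0.003 [0.6103 0.1753 0.1444] -0.0126
pointer [0.0212 0.0029 0.3039] [ 0.   0.1 -0.  -0.1]
0.015 [0.0033 0.3072] [-2.6  0.5  2.8  0.2]
0.018 [0.0031 0.3056] [-1.3  0.3  1.4  0. ]
0.021 [0.003  0.3041] [-0.1  0.1  0.1 -0.1]
0.024 [0.0028 0.3025] [ 1.1 -0.1 -1.1 -0.2]
```

```bash
python3 - <<'E'
from eye import *
import pickle
for f in ('x','y'):
    s,o=pickle.load(open(f+'.pkl','rb'))
    for z in (.346,.336): print(f,z,proj(s,S0-xs*.056+ys*.006+[0,0,z]).round(1),proj(s,S0-xs*.056-ys*.006+[0,0,z]).round(1))
    a=dict(x=(20,280,160,140),y=(155,270,140,80))[f]
    cv2.imwrite(f'pics/c_{f}.png',cv2.resize(s['img'][a[0]:a[0]+a[2],a[1]:a[1]+a[3]],None,fx=4,fy=4,interpolation=cv2.INTER_CUBIC))
E
```

```text
x 0.346 [[314.5  97.9]] [[384.6  95.6]]
x 0.336 [[313.4 147.4]] [[375.6 144.6]]
y 0.346 [[306.8 257.5]] [[361.4 254. ]]
y 0.336 [[306.5 283.9]] [[356.4 280.4]]
```

View pics/c_x.png

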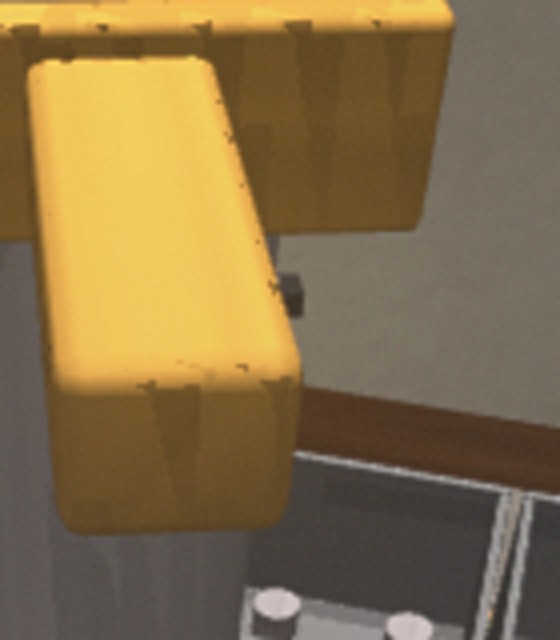

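View pics/c_y.png

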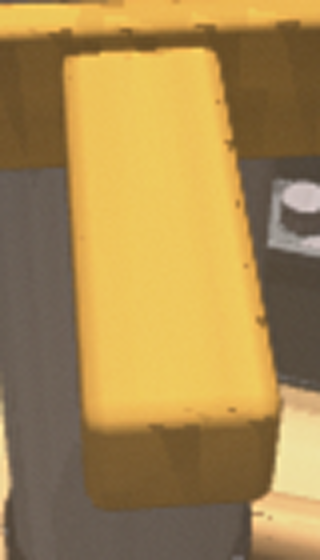

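```bash
python3 - <<'E'
from eye import *
import pickle
S={f:pickle.load(open(f+'.pkl','rb'))[0] for f in 'xyz'}
P=tri([(S['x'],324.1,134.3),(S['y'],315.4,271)]);d=P-S0
print("tab end",P.round(4),(d@xs).round(4),(d@ys).round(4),proj(S['x'],P),proj(S['y'],P))
E
```

```text
tab end [0.5523 0.1706 0.3366] -0.0529 0.0036 [[324.21868508 134.3072908 ]] [[315.30480718 270.99380533]]
```

Emit:
send_rows(
  offset=[
    [-4.5,0,2.1],
    [-4.5,0,2.1],
    [-4.5,0,2.1],
    [-4.5,0,2.1],
    [0,0,0],
  ],
  roll=[0,0,0,0,0],
  gripper=[0,0,0,0,0],
)

```text
clock: 49.45
ee_pos: [0.5687, 0.1765, 0.3103]
tool_rot: [0.834, 0.12, 0.536, -0.061]
ft_force: [2.4, -0.3, -1.1]
finger_gap: 0.14
```

```bash
cat > g.py <<'E'
from eye import *
o=r.observe();M=R.from_quat(o['tool_rot']).as_matrix();g=o['ee_pos']-.011*M[:,2]
print("grasp",g.round(4),"drop mm",((.33417-g[2])*1000).round(1),"dxy",((g-[.55923,.17374,0])[:2]*1000).round(1),"gap",o['finger_gap'],"F",o['ft_force'].round(1),"clk",o['clock'],"j",o['joint_positions'].round(2),"z",M[:,2].round(3))
E
python3 g.py
```

```text
grasp [0.5591 0.1739 0.3149] drop mm 19.3 dxy [-0.1  0.2] gap 0.14031248212964256 F [ 2.4 -0.3 -1.1] clk 49.45 j [ 0.26 -0.43  2.49  3.23  0.05 -1.68] z [ 0.878  0.231 -0.419]
```

Index is following (19.3 mm of about 32). A further 10 mm, then look.

Emit:
send_rows(
  offset=[
    [-4.5,0,2.1],
    [-4.5,0,2.1],
    [0,0,0],
  ],
  roll=[0,0,0],
  gripper=[0,0,0],
)

```text
clock: 49.82
ee_pos: [0.5688, 0.1765, 0.3001]
tool_rot: [0.834, 0.12, 0.536, -0.061]
ft_force: [1.5, -0.3, -0.8]
finger_gap: 0.139
```

```bash
python3 g.py; python3 - <<'E'
from eye import *
s=r.snapshot('side');cv2.imwrite('pics/A1.png',cv2.resize(s['img'][145:200,315:365],None,fx=14,fy=10.5,interpolation=cv2.INTER_CUBIC))
w=r.snapshot('wrist');cv2.imwrite('pics/A2.png',w['img'])
E
```

```text
grasp [0.5591 0.1739 0.3047] drop mm 29.5 dxy [-0.1  0.2] gap 0.1393169602977734 F [ 1.5 -0.3 -0.8] clk 49.825 j [ 0.26 -0.42  2.5   3.19  0.08 -1.64] z [ 0.878  0.231 -0.418]
```

View pics/A1.png

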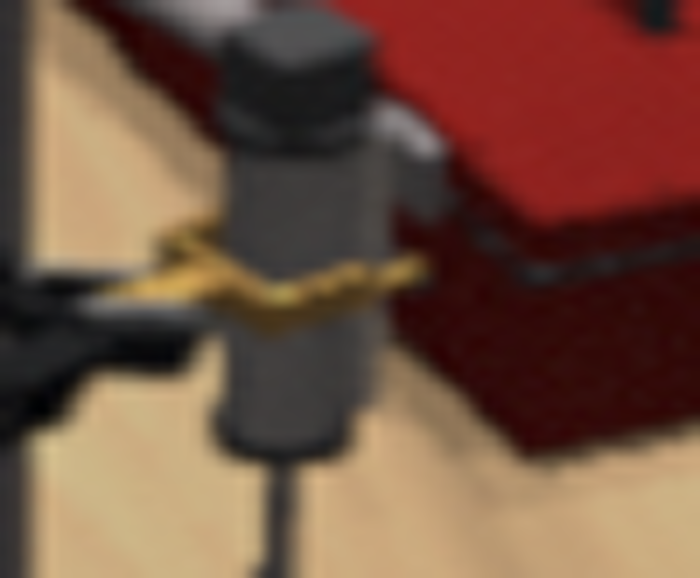

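View pics/A2.png

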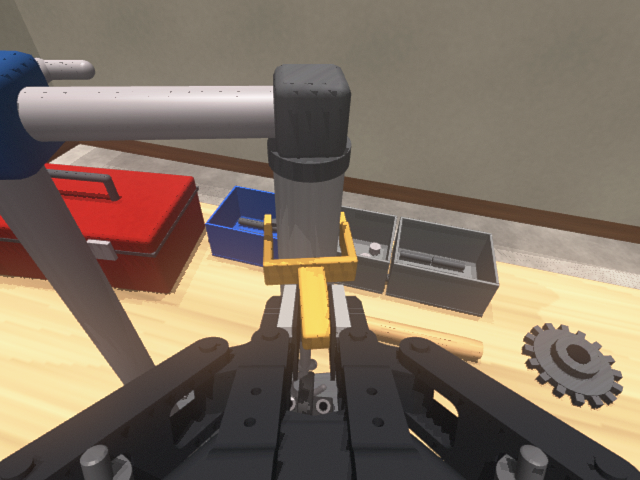

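```bash
python3 - <<'E'
from eye import *
import pickle
w=r.snapshot('wrist');pickle.dump((w,r.observe()),open('B.pkl','wb'));cv2.imwrite('pics/B.png',cv2.resize(w['img'][200:290,250:370],None,fx=6,fy=6,interpolation=cv2.INTER_CUBIC))
s=r.snapshot('side');cv2.imwrite('pics/B2.png',cv2.resize(s['img'][160:180,325:355],None,fx=24,fy=24,interpolation=cv2.INTER_NEAREST))
E
```

```text
(no output)
```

View pics/B.png

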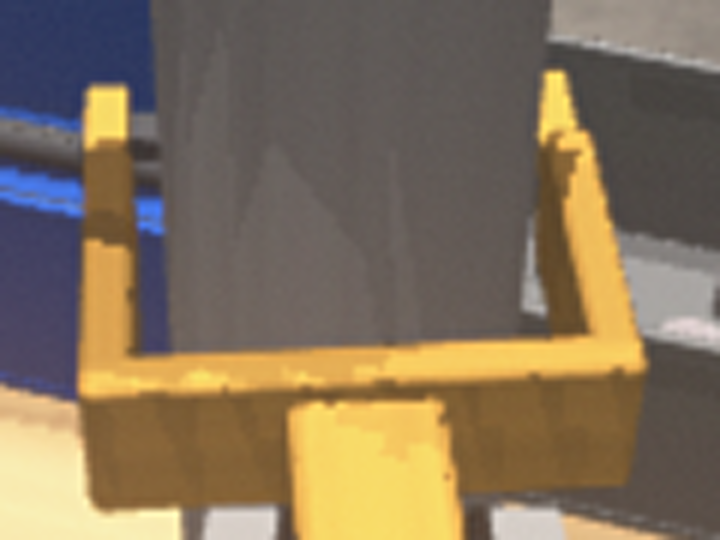

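View pics/B2.png

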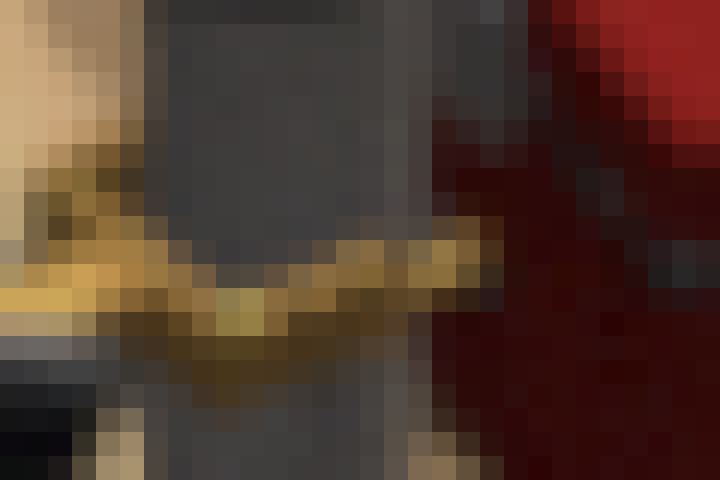

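```bash
python3 - <<'E'
from eye import *
import pickle
w,o=pickle.load(open('B.pkl','rb'))
for xp in (.0186,.0212): 
    P=plane(w,250+148/6,200+138/6,S0+xs*xp,xs);print(xp,P.round(4),((P-S0)@ys).round(4))
# index tab in B: top-far root edge of tab at plate (zoom 290-440,y405): plate front x=-.020ish
pts={}
for z in (.302,.305,.308):
    # saddle top plane assume +5mm; arms end
    print(z,"tip L",proj(w,S0+xs*.0212+ys*.027+[0,0,z]).round(1),"ptr L",proj(w,S0+xs*.0212+ys*.022+[0,0,z]).round(1),"tabend",proj(w,S0-xs*.053+[0,0,z]).round(1))
print("tab end obs center approx in A2: top edge v~?")
cv2.imwrite('pics/B3.png',cv2.resize(w['img'][250:360,270:360],None,fx=6,fy=5,interpolation=cv2.INTER_CUBIC))
cv2.imwrite('pics/B4.png',cv2.resize(w['img'][205:240,255:355],None,fx=7.5,fy=14,interpolation=cv2.INTER_CUBIC))
E
```

```text
0.0186 [0.6137 0.2103 0.3061] 0.0189
0.0212 [0.6161 0.2113 0.3039] 0.019
0.302 tip L [[259.8 226.3]] ptr L [[269.2 225.9]] tabend [[326.8 348.3]]
0.305 tip L [[259.3 222. ]] ptr L [[268.8 221.6]] tabend [[327.2 344.2]]
0.308 tip L [[258.9 217.6]] ptr L [[268.5 217.2]] tabend [[327.6 339.9]]
tab end obs center approx in A2: top edge v~?
```

View pics/B3.png

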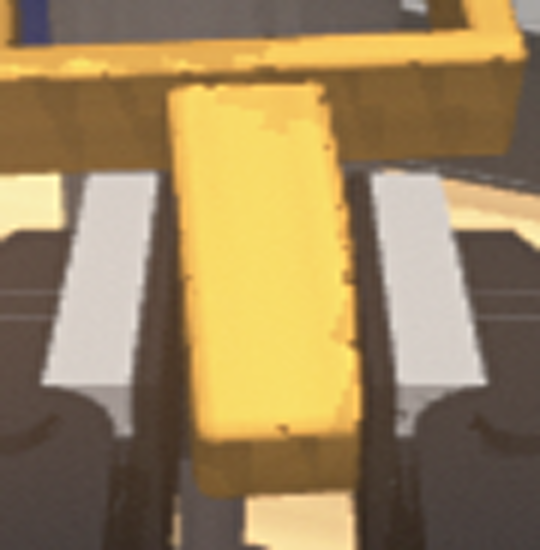

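View pics/B4.png

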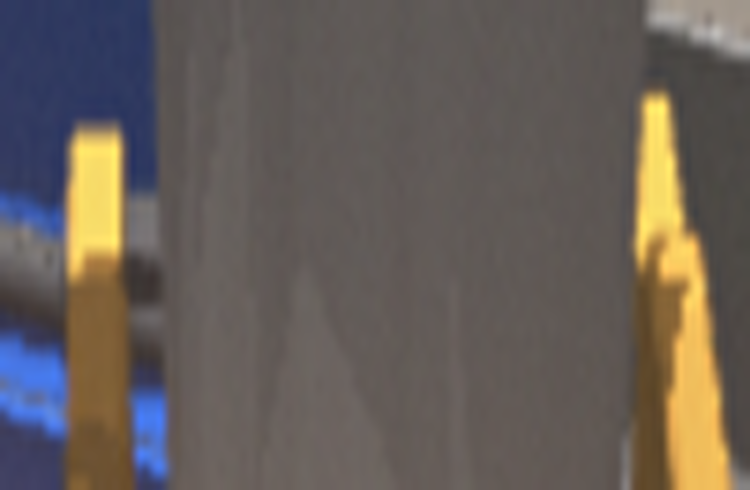

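Emit:
send_rows(
  offset=[
    [-1.6,0,0.8],
    [0,0,0],
  ],
  roll=[0,0],
  gripper=[0,0],
)

```text
clock: 50.28
ee_pos: [0.5688, 0.1764, 0.2985]
tool_rot: [0.834, 0.12, 0.536, -0.061]
ft_force: [1.5, -0.1, -1.7]
finger_gap: 0.142
```

```bash
python3 g.py; python3 - <<'E'
from kin import *
o=r.observe();M=R.from_quat(o['tool_rot']).as_matrix();q=o['joint_positions']
for d in ([0,0,-.04],[0,0,-.07],[-.03,0,-.07],[-.03,0,-.1]):
    P=o['ee_pos']+M[:,2]*0+np.array(d);a,e=ik(P,M,q);print(d,a.round(2),np.abs(e).max().round(4))
for d in (.03,.05,.07):
    a,e=ik(o['ee_pos']-d*M[:,2],M,q);print(d,a.round(2),np.abs(e).max().round(4))
E
```

```text
grasp [0.5591 0.1739 0.3031] drop mm 31.1 dxy [-0.1  0.2] gap 0.14173489562958275 F [ 1.5 -0.1 -1.7] clk 50.275 j [ 0.26 -0.41  2.5   3.18  0.08 -1.64] z [ 0.878  0.231 -0.418]
[0, 0, -0.04] [ 0.26 -0.34  2.54  3.14  0.2  -1.6 ] 0.0
[0, 0, -0.07] [ 0.26 -0.28  2.56  3.14  0.29 -1.6 ] 0.0
[-0.03, 0, -0.07] [ 0.3  -0.35  2.57  3.36  0.19 -1.8 ] 0.0108
[-0.03, 0, -0.1] [ 0.3  -0.27  2.57  3.35  0.25 -1.78] 0.0169
0.03 [ 0.26 -0.51  2.53  3.1   0.01 -1.56] 0.0
0.05 [ 0.26 -0.57  2.56  3.7   0.   -2.16] 0.0051
0.07 [ 0.26 -0.6   2.57  3.72  0.   -2.18] 0.0121
```

Emit:
send_rows(
  offset=[
    [0,0,0],
    [0,0,0],
    [0,0,0],
    [0,0,0],
  ],
  roll=[0,0,0,0],
  gripper=[0.3,0.6,1,1],
)

```text
clock: 50.78
ee_pos: [0.5693, 0.1762, 0.2993]
tool_rot: [0.833, 0.119, 0.536, -0.062]
ft_force: [0.4, 0.1, 0.5]
finger_gap: 0.916
```

```bash
python3 g.py; python3 - <<'E'
from eye import *
import pickle
w=r.snapshot('wrist');cv2.imwrite('pics/C.png',w['img'])
E
```

```text
grasp [0.5596 0.1736 0.3039] drop mm 30.3 dxy [ 0.4 -0.1] gap 0.9161157906437972 F [0.4 0.1 0.5] clk 50.775 j [ 0.26 -0.41  2.5   3.18  0.08 -1.64] z [ 0.879  0.231 -0.417]
```

View pics/C.png

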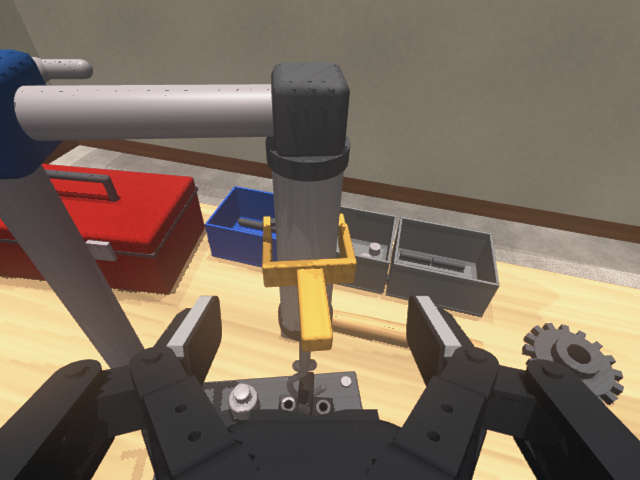

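Emit:
send_rows(
  offset=[
    [-20,0,9],
    [-25,0,12],
    [-20,0,5],
    [0,0,0],
  ],
  roll=[0,0,0,0],
  gripper=[1,1,1,1],
)

```text
clock: 51.32
ee_pos: [0.5675, 0.1739, 0.2305]
tool_rot: [0.832, 0.119, 0.538, -0.062]
ft_force: [0.5, -0.2, -0.1]
finger_gap: 1.001
```

```bash
python3 g.py; python3 - <<'E'
from eye import *
import pickle
w=r.snapshot('wrist');cv2.imwrite('pics/D.png',w['img']);pickle.dump(w,open('D.pkl','wb'))
s=[r.snapshot('side')['img'].astype(float) for _ in range(3)]
m=np.mean(s,0);a=cv2.imread('pics/w4.png').astype(float);a=cv2.resize(a,(50,55),interpolation=cv2.INTER_AREA)
print("now  rows165-177 cols342-348 (B,G,R)")
for v in range(158,178): print(v,"old",[tuple(a[v-145,u-315].astype(int)) for u in range(342,348)],"new",[tuple(m[v,u].astype(int)) for u in range(342,348)])
E
```

```text
grasp [0.5578 0.1714 0.235 ] drop mm 99.2 dxy [-1.4 -2.4] gap 1.0009467596678627 F [ 0.5 -0.2 -0.1] clk 51.325 j [ 0.25 -0.28  2.57  3.13  0.29 -1.59] z [ 0.881  0.231 -0.413]
now  rows165-177 cols342-348 (B,G,R)
158 old [(np.int64(78), np.int64(80), np.int64(84)), (np.int64(88), np.int64(89), np.int64(93)), (np.int64(119), np.int64(117), np.int64(124)), (np.int64(130), np.int64(129), np.int64(138)), (np.int64(78), np.int64(77), np.int64(109)), (np.int64(31), np.int64(32), np.int64(111))] new [(np.int64(79), np.int64(82), np.int64(86)), (np.int64(86), np.int64(87), np.int64(91)), (np.int64(119), np.int64(119), np.int64(125)), (np.int64(136), np.int64(135), np.int64(144)), (np.int64(80), np.int64(78), np.int64(107)), (np.int64(29), np.int64(31), np.int64(111))]
159 old [(np.int64(65), np.int64(68), np.int64(71)), (np.int64(63), np.int64(64), np.int64(67)), (np.int64(90), np.int64(88), np.int64(92)), (np.int64(109), np.int64(108), np.int64(113)), (np.int64(75), np.int64(74), np.int64(91)), (np.int64(26), np.int64(27), np.int64(84))] new [(np.int64(66), np.int64(69), np.int64(73)), (np.
[... 9203 characters left out ...]
int64(8), np.int64(9), np.int64(45)), (np.int64(5), np.int64(4), np.int64(44)), (np.int64(10), np.int64(10), np.int64(48)), (np.int64(10), np.int64(11), np.int64(50))]
177 old [(np.int64(62), np.int64(73), np.int64(84)), (np.int64(33), np.int64(44), np.int64(61)), (np.int64(14), np.int64(20), np.int64(47)), (np.int64(9), np.int64(10), np.int64(44)), (np.int64(9), np.int64(10), np.int64(47)), (np.int64(8), np.int64(8), np.int64(49))] new [(np.int64(64), np.int64(74), np.int64(85)), (np.int64(33), np.int64(43), np.int64(61)), (np.int64(15), np.int64(20), np.int64(48)), (np.int64(7), np.int64(8), np.int64(44)), (np.int64(9), np.int64(9), np.int64(47)), (np.int64(9), np.int64(10), np.int64(49))]
```

View pics/D.png

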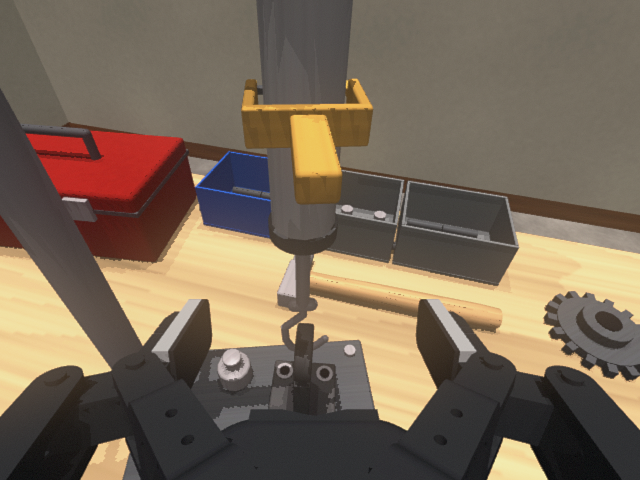

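```bash
python3 - <<'E'
from eye import *
import pickle
s=r.snapshot('side')
for x in (.017,.0212,.025):
  for y in (-.018,-.022,-.024,-.027,-.030):
    print(x,y,proj(s,S0+xs*x+ys*y+[0,0,.305]).round(2))
w=pickle.load(open('D.pkl','rb'))
cv2.imwrite('pics/D2.png',cv2.resize(w['img'][70:160,235:380],None,fx=5.5,fy=6.5,interpolation=cv2.INTER_CUBIC))
E
```

```text
0.017 -0.018 [[343.84 170.78]]
0.017 -0.022 [[344.66 171.46]]
0.017 -0.024 [[345.07 171.8 ]]
0.017 -0.027 [[345.68 172.31]]
0.017 -0.03 [[346.3  172.81]]
0.0212 -0.018 [[344.96 170.29]]
0.0212 -0.022 [[345.78 170.96]]
0.0212 -0.024 [[346.19 171.3 ]]
0.0212 -0.027 [[346.8 171.8]]
0.0212 -0.03 [[347.42 172.31]]
0.025 -0.018 [[345.97 169.84]]
0.025 -0.022 [[346.79 170.51]]
0.025 -0.024 [[347.2  170.84]]
0.025 -0.027 [[347.81 171.35]]
0.025 -0.03 [[348.43 171.86]]
```

View pics/D2.png

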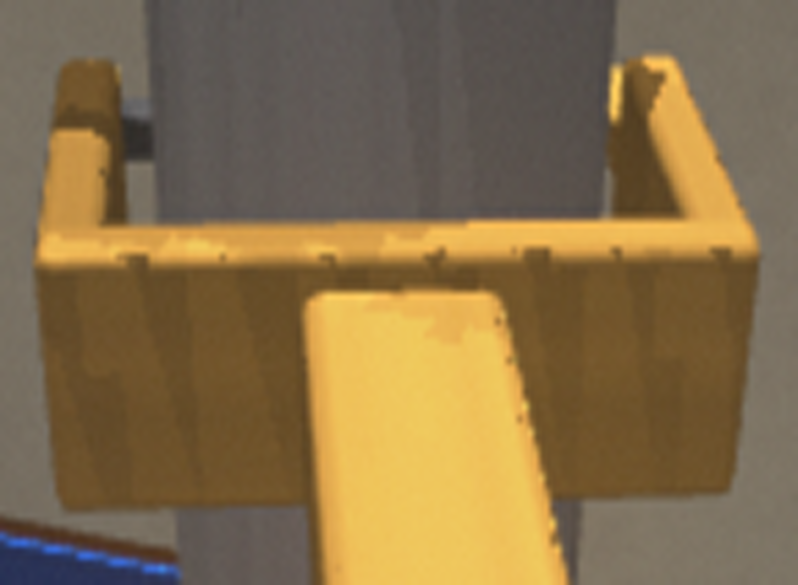

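```bash
python3 - <<'E'
from eye import *
import pickle
w=pickle.load(open('D.pkl','rb'))
for xp in (.0186,.0212,.024):
    for n,u,v in (("ptr front L",260.1,91.4),("ptr topfar",260.1,85.1),("ptr bottom",260.1,94.6),("finger R c",346.3,84.2),("finger R top",346.3,80),("finger R bot",346.3,88.1)):
        P=plane(w,u,v,S0+xs*xp,xs);print(xp,n,P[2].round(4),((P-S0)@ys).round(4))
cv2.imwrite('pics/D3.png',cv2.resize(w['img'][140:215,280:350],None,fx=8,fy=8,interpolation=cv2.INTER_CUBIC))
for z in (.300,.303,.306,.309): print(z,proj(w,S0-xs*.0532+[0,0,z]).round(1))
C=np.array(w['world_from_camera']);print(C[:3,3],C[:3,2])
E
```

```text
0.0186 ptr front L 0.3039 0.0195
0.0186 ptr topfar 0.3063 0.0193
0.0186 ptr bottom 0.3026 0.0195
0.0186 finger R c 0.3064 -0.0153
0.0186 finger R top 0.308 -0.0152
0.0186 finger R bot 0.3048 -0.0155
0.0212 ptr front L 0.3029 0.0196
0.0212 ptr topfar 0.3054 0.0194
0.0212 ptr bottom 0.3016 0.0197
0.0212 finger R c 0.3055 -0.0158
0.0212 finger R top 0.3072 -0.0157
0.0212 finger R bot 0.3039 -0.016
0.024 ptr front L 0.3019 0.0197
0.024 ptr topfar 0.3045 0.0195
0.024 ptr bottom 0.3006 0.0198
0.024 finger R c 0.3046 -0.0164
0.024 finger R top 0.3063 -0.0162
0.024 finger R bot 0.3029 -0.0165
0.3 [[331.5 205.2]]
0.303 [[332.2 195.8]]
0.306 [[332.9 186.1]]
0.309 [[333.7 175.8]]
[0.47977292 0.15332715 0.35591423] [ 0.72300556  0.18067189 -0.66679879]
```

View pics/D3.png

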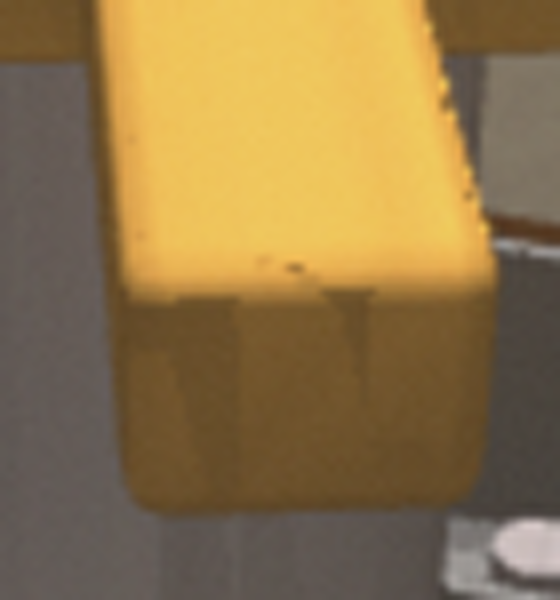

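```bash
python3 -c "
from h import *
to([.5688,.1764,.2990])"
```

```text
clk 51.58 pos [0.5694 0.1745 0.235 ] z [ 0.884  0.232 -0.407] y [ 0.264 -0.964  0.025] yawY -74.66 gap 1.0 F [ 0.01 -1.18 -0.31] j [ 0.25 -0.29  2.57  3.13  0.29 -1.59]
  tool delta mm [ 58.5  -0.4 -26. ] n 0.97
```

Emit:
send_rows(
  offset=[
    [22,0,-10],
    [22,0,-10],
    [13,0,-6],
    [0,0,0],
  ],
  roll=[0,0,0,0],
  gripper=[1,1,1,0.7],
)

```text
clock: 52.08
ee_pos: [0.5694, 0.1762, 0.3048]
tool_rot: [0.828, 0.118, 0.544, -0.063]
ft_force: [0.3, 0.7, 0.5]
finger_gap: 0.817
```

```bash
python3 -c "
from h import *
to([.5688,.1764,.2990])"
```

```text
clk 52.08 pos [0.5694 0.1762 0.3048] z [ 0.886  0.233 -0.4  ] y [ 0.264 -0.964  0.025] yawY -74.66 gap 0.817 F [0.35 0.7  0.46] j [ 0.26 -0.42  2.5   3.17  0.1  -1.62]
  tool delta mm [-5.5 -0.5  1.8] n 0.09
```

Emit:
send_rows(
  offset=[
    [-4.5,0,1.5],
    [0,0,0],
    [0,0,0],
    [0,0,0],
    [0,0,0],
  ],
  roll=[0,0,0,0,0],
  gripper=[0.6,0.3,0,0,0],
)

```text
clock: 52.7
ee_pos: [0.5679, 0.1762, 0.2967]
tool_rot: [0.829, 0.119, 0.542, -0.063]
ft_force: [-2.0, -1.2, 2.7]
finger_gap: 0.141
```

```bash
python3 g.py;python3 - <<'E'
from eye import *
import pickle
w=r.snapshot('wrist');cv2.imwrite('pics/G.png',cv2.resize(w['img'][205:240,255:355],None,fx=7.5,fy=14,interpolation=cv2.INTER_CUBIC))
E
python3 g.py
```

```text
grasp [0.5581 0.1736 0.3011] drop mm 33.0 dxy [-1.1 -0.1] gap 0.1411205282141936 F [-2.  -1.2  2.7] clk 52.7 j [ 0.26 -0.41  2.51  3.16  0.11 -1.62] z [ 0.885  0.233 -0.404]
grasp [0.5581 0.1735 0.3011] drop mm 33.0 dxy [-1.1 -0.2] gap 0.14040738692474847 F [-2.2  0.7  1. ] clk 52.75 j [ 0.26 -0.41  2.51  3.16  0.11 -1.62] z [ 0.885  0.233 -0.404]
```

View pics/G.png

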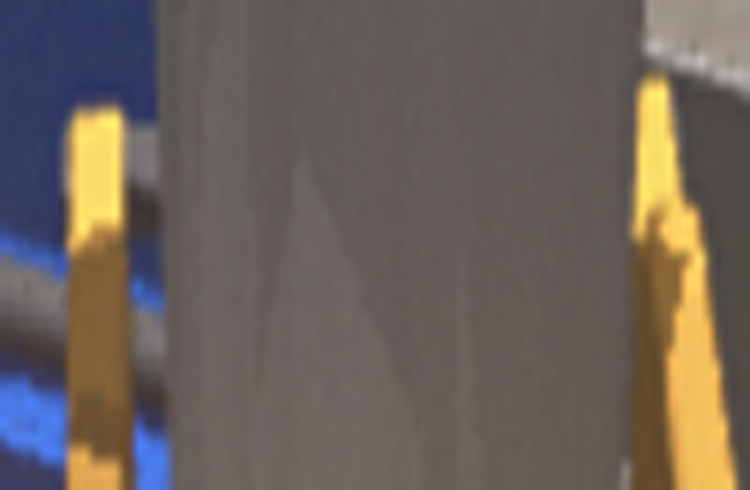

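```bash
python3 - <<'E'
from eye import *
m=np.mean([r.snapshot('side')['img'].astype(float) for _ in range(3)],0)
for u in (343,344,345):
    g=m[165:178,u,1]-8; print(u,g.astype(int).tolist(), (np.arange(168,175)*np.clip(m[168:175,u,1]-9,0,None)).sum()/np.clip(m[168:175,u,1]-9,0,None).sum())
E
```

```text
343 [18, 8, 8, 21, 33, 57, 81, 65, 19, 6, 11, 17, 34] 170.75956937799046
344 [25, 9, 0, 2, 23, 63, 67, 35, 4, 0, -1, 0, 11] 170.62697022767074
345 [35, 17, 3, -1, 7, 36, 40, 17, 1, 0, 1, 0, -1] 170.69387755102036
```

Emit:
send_rows(
  offset=[
    [-0.9,0,0.4],
    [0,0,0],
    [0,0,0],
    [0,0,0],
    [0,0,0],
  ],
  roll=[0,0,0,0,0],
  gripper=[0,0,0.3,0.6,1],
)

```text
clock: 53.52
ee_pos: [0.5679, 0.1755, 0.2952]
tool_rot: [0.83, 0.118, 0.542, -0.063]
ft_force: [-0.4, 0.0, -0.2]
finger_gap: 0.712
```

Emit:
send_rows(
  offset=[
    [0,0,0],
    [-20,0,9],
    [-25,0,12],
    [-20,0,5],
    [0,0,0],
  ],
  roll=[0,0,0,0,0],
  gripper=[1,1,1,1,1],
)

```text
clock: 54.15
ee_pos: [0.5707, 0.1745, 0.2284]
tool_rot: [0.829, 0.118, 0.543, -0.063]
ft_force: [-0.2, 0.4, 0.2]
finger_gap: 1.001
```

```bash
python3 g.py; python3 - <<'E'
from eye import *
import pickle
w=r.snapshot('wrist');pickle.dump(w,open('H.pkl','wb'));cv2.imwrite('pics/H.png',w['img'])
cv2.imwrite('pics/H2.png',cv2.resize(w['img'][70:160,235:380],None,fx=5.5,fy=6.5,interpolation=cv2.INTER_CUBIC))
m=np.mean([r.snapshot('side')['img'].astype(float) for _ in range(3)],0)
for u in (343,344,345):
    k=np.clip(m[168:175,u,1]-9,0,None);print(u,(np.arange(168,175)*k).sum()/k.sum())
E
```

```text
grasp [0.5609 0.172  0.2328] drop mm 101.4 dxy [ 1.7 -1.8] gap 1.0012573543106982 F [-0.2  0.4  0.2] clk 54.15 j [ 0.25 -0.26  2.57  3.13  0.32 -1.59] z [ 0.886  0.232 -0.401]
343 170.96750902527077
344 170.86315789473687
345 170.6409691629956
```

View pics/H.png

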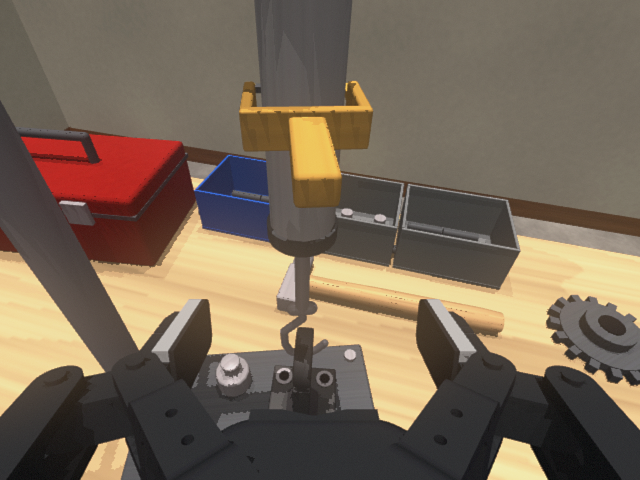

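View pics/H2.png

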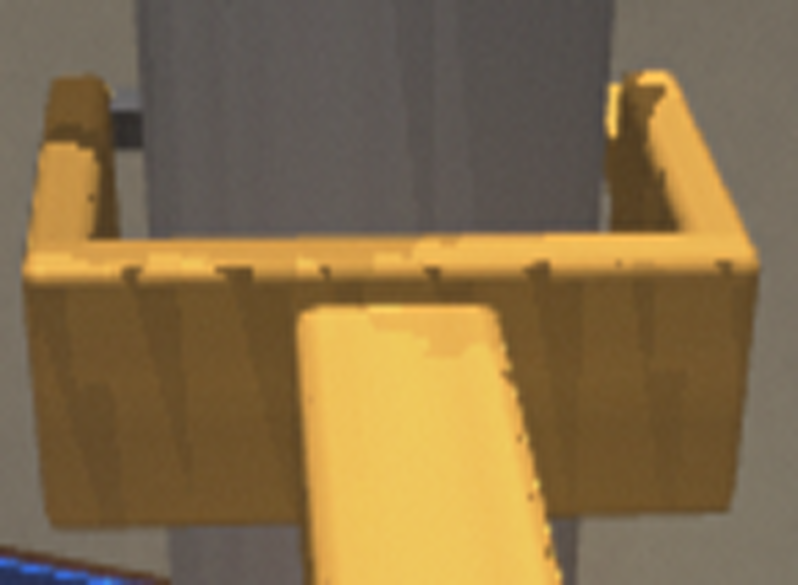

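Emit:
send_rows(
  offset=[
    [0,0,-12],
    [0,0,-12],
    [0,0,0],
  ],
  roll=[0,0,0],
  gripper=[1,1,1],
)

```text
clock: 54.72
ee_pos: [0.561, 0.1734, 0.2494]
tool_rot: [0.829, 0.118, 0.542, -0.062]
ft_force: [0.3, -0.5, 0.6]
finger_gap: 0.998
```

```bash
python3 g.py; python3 - <<'E'
from eye import *
w=r.snapshot('wrist');cv2.imwrite('pics/I.png',w['img'])
s=r.snapshot('side');cv2.imwrite('pics/I2.png',cv2.resize(s['img'][120:330,250:450],None,fx=3,fy=2.8,interpolation=cv2.INTER_CUBIC))
E
```

```text
grasp [0.5512 0.1709 0.2538] drop mm 80.4 dxy [-8.  -2.9] gap 0.9977692158284275 F [ 0.3 -0.5  0.6] clk 54.725 j [ 0.26 -0.34  2.57  3.16  0.24 -1.61] z [ 0.885  0.231 -0.404]
```

View pics/I.png

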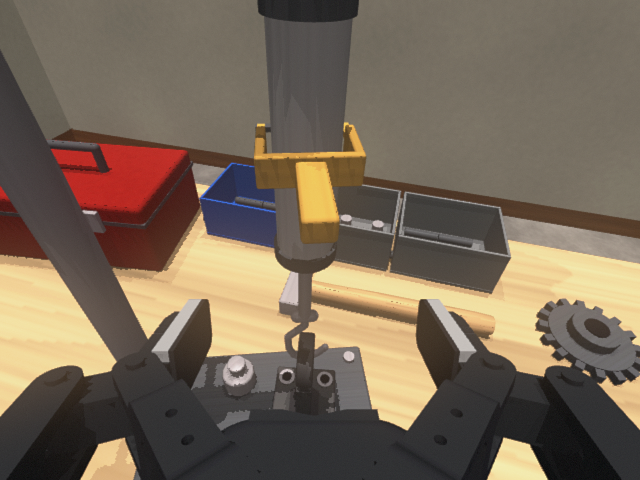

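View pics/I2.png

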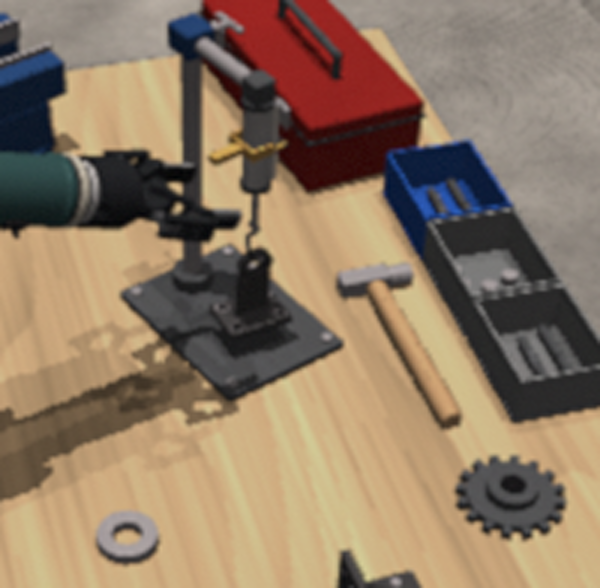

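```bash
python3 -c "
from bench import r
print(r.hand_in())"
```

```text
the job is handed in; nothing more can be done
None
```

The bracket hangs by its eye on the scale's hook, the index is set level with the pointer, and I handed the job in at about 55 s. No verdict was reported.

**How it was done**
- Moves allow only shifts and a roll about the tool axis, so I tilted the hand by pushing the arm against its reach limit.
- I first tried to pick the bracket up with the hand tilted about 45°. A wrist joint reached its limit there, so I set the bracket down again farther out.
- I then gripped the web with the hand leaning back about 60° and passed the eye over the hook's tip.
- I lowered the bracket until the force left on the hand averaged about 0 N, then opened the fingers. No bounce showed in the pictures.
- I gripped the index tab, slid the index down about 31 mm, checked it, gripped it again and lowered it about 1.5 mm more.

**Last checks**
- The final pictures show the bracket upright and still in the hook's bowl, with the open hand clear of it.
- The last close views of pointer and index marks, from the wrist and side cameras, put them level to within about 1 mm. The limit is 3 mm.
- I only looked at the other things on the bench in the pictures. They appear to be where they were.

**What disagreed**
- Estimates of the scale's extension ranged from 32 to 40 mm, depending on the camera and method. I therefore set the index by comparing it directly with the pointer rather than from any one figure.
- The extension was probably about 36 mm. The scale's 10 mm per 100 g then gives about 0.36 kg, while the wrist force read about 3.9 N, or 0.39 kg.

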